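# Load the orbital shaker with a bottle and Petri dishes and set its speed

### The job

Load the shaker on the left and set its speed: the bottle still standing in its round tray goes on its side in the V-shaped cradle beside the tray, lying along it. Then pack every Petri dish from the white pad flat on the floor of the round tray, all in one layer (seven only fit with one in the middle and the others round it). Leave the speed knob at off until everything is loaded, then turn it clockwise until its pointer stands at the white index tab on the dial; leave the other things on the bench alone.

Things in the scene. Friction and masses are not known exactly. Their poses are not given: they have to be found in the camera images.
- shaker: Orbital shaker, fixed, standing still. Origin on the bench under its housing's middle; x points from its front (towards the robot) to its back, y to its left, z up. Housing 290 (x) by 206 mm (y). Control ledge in front: x -145 to -60 mm, 57 mm high. Platform behind it: top 70 mm high, x -60 to 142, y -191 to 103 mm, with the tray and, at the right, the cradle.
- tray (a point): Centre of the round steel tray's floor, at (40, 0, 73) mm in the shaker's frame, axes as the shaker's. The floor is flat, 190 mm inside diameter; the upright rim is 9 mm high above the floor and 3 mm thick.
- cradle (a point): Cradle: where the lying bottle's axis rests, midway between two V rests; (40, -150, 115) mm in the shaker's frame, same axes; it runs along x. The rests are 90 degree Vs, 12 mm thick, centred 29 mm before and behind this point (46 mm gap between), the V's bottom 39 mm below it, the arms' ends 15 mm below and 24 to 28 mm to either side. Cap to either end; the body lies on both rests.
- bottle: Closed round plastic reagent bottle with red screw cap, 55 mm diameter, 105 mm tall, 0.14 to 0.26 kg; straight body up to about 75 mm, shoulder to 90 mm, cap 33 mm diameter above. Origin at the centre of its underside, z axis towards the cap. Starts upright somewhere in the tray.
- speed_knob (a joint): Speed knob on the shaker's control ledge, vertical axis: 0 = off (hard stop), grows clockwise seen from above, to 4.71 rad. It stays where it is left (friction 0.04 N m).
- knob_grip (a point): On the knob's axis, half way up its grip: (-102, 0, 77) mm in the shaker's frame. The grip is an upright bar 42 mm long (this point's x), 15 mm wide (y), 64 to 87 mm above the bench, on a round skirt of 46 mm. The white pointer is at its +x end, so x shows where the knob points; at off that is 135 degrees anticlockwise from the shaker's x.
- index_tab: Bezel round the knob's dial with one white index tab; origin on the knob's axis at the ledge (57 mm above the bench), its x axis points from the axis to the tab (37 mm out, 3 mm high). The tab stands 0.9 to 2.3 rad clockwise of off.
- pad: White bench pad lying on the bench right of the microscope, 1.5 mm thick, 250 by 220 mm, fixed. The dishes stand on it in stacks of one to three.
- dish_1: Closed Petri dish, 60 mm diameter, 15 mm high, 16 g, solid to the touch; origin at the centre of its underside, z up. Starts on the pad, alone or with others stacked on it.
- dish_2: Petri dish like dish_1, 60 mm diameter, 15 mm high, 16 g, stacked on dish_1.
- dish_3: Petri dish like dish_1, 60 mm diameter, 15 mm high, 16 g, stacked on dish_2; may be absent.
- dish_4: Petri dish like dish_1, 60 mm diameter, 15 mm high, 16 g, solid to the touch; origin at the centre of its underside, z up. Starts on the pad, alone or with others stacked on it.
- dish_5: Petri dish like dish_1, 60 mm diameter, 15 mm high, 16 g, stacked on dish_4; may be absent.
- dish_6: Petri dish like dish_1, 60 mm diameter, 15 mm high, 16 g, starts alone on the pad.
- dish_7: Petri dish like dish_1, 60 mm diameter, 15 mm high, 16 g, starts alone on the pad.
- microscope: Tall microscope standing on the bench between shaker and pad; origin on the bench at its middle. Round the origin its front part takes up x -300 to -60 mm, y -125 to 125 mm; its back part x -60 to 140 mm, y -220 to 220 mm; over 550 mm high. Pass in front of it, close to the robot.
- tape_roll: Bystander: roll of tape lying flat, 68 mm diameter, 19 mm high, left of the shaker at the near edge of the bench.
- marker: Bystander: marker pen, 130 mm long, lying before the pad.
- cover_glass_box: Bystander: small clear box with a lid, 46x42x29 mm, standing right of the pad.
- beaker: Bystander: small empty glass beaker, 46 mm diameter, 60 mm high, origin at the centre of its underside, standing in front of the platform to the right of the control ledge.

How it is judged:
By the outcome, as a careful person would: the job done as asked, in the order asked, and still so for the second after the job is handed in, with the robot touching nothing.
Of dish_3, dish_5 only 1 to 2 are there at a start; the rules pass over those that are not, and their reading is None.
At some moment in a run one of dish_6, dish_7 may be knocked a few centimetres aside while the robot is not near it.
It also fails if it takes over 210 s, if anything falls off the work surface, if the arm or the gripper's body presses on something with over 40 N, if the wrist force passes 120 N, or if a joint passes its speed limit or range.

### The arm

A 6-joint arm with a two-finger parallel gripper is mounted at the origin on a cart in front of the work surface, level with it; the furniture and walls round the work are solid. World frame = base frame: x ahead of the robot, y to its left, z up, the work surface at z = 0. Lengths are in m, angles in rad, forces in N, time in s.
With the tool pointing down it reaches from about 0.425 to 0.95 m from the base axis. Payload 3.5 kg.
Tool frame: the origin (TCP) lies at the very end of the fingers, on their centre line; the grasp point (between the pads) lies 19 mm behind it; z points along the fingers, y is the line along which they close (so a half turn about z gives the same grasp; the last joint's range is limited). The gripper opens to 85 mm and grips with 20 to 120 N. Pads are 22 mm wide; open, the fingers measure 114 mm over their backs; the gripper's body (76 mm by 85 mm) begins 54 mm behind the grasp point. The pads swing forward as they close: fully open they stand 13 mm farther back than shut.
Start: joints at [-1.342, 0.286, 1.577, -0, 1.279, -0.15], TCP at [0.25, -0.627, 0.231] pointing down, gripper open.
Joint ranges: [-2.77, 2.77], [-0.9, 2.22], [0.21, 2.48], [-1.53, 4.67], [0.24, 2.81], [-2.84, 2.84]. Speed limits (rad/s): [2.79, 2.79, 3.14, 3.14, 3.14, 3.14].

### API

Orientations are given as a unit quaternion [x, y, z, w].
In Python, from plant import ctrl gives the robot as it stands.
- The arm moves only by the tool carry_out, never from a script. Its argument "deltas" is one flat list of numbers, 6 for each row, row after row: the shift along the tool's x, y, z in m, then the turn, a rotation vector about the tool's x, y, z in rad. A call has 1 to 5 rows; each row is the pose to reach, as a shift and turn from the pose commanded when the call began, along the tool's axes at that moment; what a row does not reach only later rows make up. A row lasts 1/8 s, in which the tool goes at most 62.5 mm and 10.7 degrees, less where a joint would pass 70% of its speed; a pose out of reach is approached as far as the arm can. A call with a gripper value outside its range is refused whole. "grip" is the opening in per cent of the stroke, from 0 (shut) to 100 (fully open), set as the call begins (left out, the last holds). The fingers move at their own pace and stop on an object; "grip_force" is the grip in N (left out, the last holds). Time passes only in rows, so rows that repeat a pose let the fingers close. It gives the time, the measured TCP pose, the force, the opening and the grip force at its end, in the units of the state.
- ctrl.get_state(): the state, without advancing time (a new reading comes with each control period).
- ctrl.read_camera(name): name is "side" or "top"; returns (picture, depth): 384x512x3 uint8, red, green, blue; 384x512 float32, m along the optical axis (not along the pixel's ray), 0 where there is no reading.
- ctrl.camera_model(name): a dict with "intrinsics" (3x3 intrinsics, pixels), "k1" (the pictures are not rectified: a ray, as slopes to the right and down, at radius r is drawn at 1 + k1 r^2 times it, then the intrinsics apply), "extrinsics" (4x4, takes a point from world to camera coordinates). Camera axes: x right, y down, z forward; pixel columns grow to the right and rows downward; lengths in m; the calibration is good to about 2 mm. A picture is of the moment at which its call begins. camera_model takes no time and is no camera call.
- ctrl.sign_off(): hands the job in; it is judged then, once.
Trained networks look in the newest picture that a camera, given by its name, has taken for a name from the list of things; names that differ only in an ending like _2 or _b are one class to them, and where a whole thing is asked for, a point or a joint stands for the part that bears it (a point fixed in the world has none). Each returns a list of dicts, best first, with "score" (0 to 1); they miss things now and then, are a little off and sometimes report something else, mostly with a low value. They report only what shows in the picture. A call takes as long as a camera call.
- ctrl.find_in(camera, query): "uv" ([column, row] in pixels, amid what is visible of it).
The state is a dict: "time": time; "qpos": joint angles; "dq": joint speeds; "joint_efforts": joint torques, N m; "eef_pos": TCP position; "tcp_rot": TCP orientation; "contact_force": force on the tool from outside, world axes, zero at the start; "wrist_torque": the same for the moment, N m; "opening": opening from 0.0 (shut) to 1.0 (fully open); "finger_force": force on a finger pad.
Only numpy, scipy, OpenCV 4.12 (cv2) and the standard library are available. Lean on these libraries where they do the work, as an engineer would, in place of code of your own. Each camera call takes 0.05 s, during which the arm holds its last target. There are 200 camera calls.

## Working session

There is one attempt and no reset: what is moved stays moved. The work goes in short steps, Python scripts to look and compute and a tool call to move; the robot and the scene stay as the last step left them, time stands still between calls to the robot, and variables do not carry over. Pictures are saved under pics/ and viewed, at most 14 in all, crops included, and the job is handed in when it is done.

Besides the shell and the picture viewer there is one more tool, called after "Call:" as name(argument=value, ...), one argument or row to a line, values as JSON. carry_out: Moves the arm, as the interface text tells. Its arguments: {"type":"object","properties":{"deltas":{"type":"array"},"grip":{"type":"number"},"grip_force":{"type":"number"}},"required":["deltas"]}

```bash
ls; mkdir -p pics
cat > h.py <<'E'
import numpy as np, cv2
from plant import ctrl
from scipy.spatial.transform import Rotation as R
def snap(n,f=None):
    im,d=ctrl.read_camera(n)
    if f: cv2.imwrite('pics/'+f,im[:,:,::-1])
    return im,d
def und(m,uv):
    K=np.array(m['intrinsics']);uv=np.atleast_2d(uv).astype(float)
    p=(uv-K[:2,2])/[K[0,0],K[1,1]]; q=p.copy()
    for _ in range(20): q=p/(1+m['k1']*(q**2).sum(1,keepdims=True))
    return q
def cloud(n,d):
    m=ctrl.camera_model(n);h,w=d.shape
    uv=np.stack(np.meshgrid(np.arange(w),np.arange(h)),-1).reshape(-1,2)
    q=und(m,uv);z=d.reshape(-1,1);P=np.hstack([q*z,z]);E=np.array(m['extrinsics'])
    W=(P-E[:3,3])@E[:3,:3]; W[z[:,0]==0]=np.nan
    return W.reshape(h,w,3)
def plane(n,uv,z):  # pixel -> world at height z
    m=ctrl.camera_model(n);E=np.array(m['extrinsics']);q=und(m,uv)
    r=np.hstack([q,np.ones((len(q),1))])@E[:3,:3];c=-E[:3,:3].T@E[:3,3]
    return c+r*((z-c[2])/r[:,2])[:,None]
def rel(targets): # list of (pos, yaw or quat) -> deltas in current tool axes (measured pose)
    s=ctrl.get_state();p=np.array(s['eef_pos']);A=R.from_quat(s['tcp_rot'])
    for t,q in targets:
        print(np.round(A.inv().apply(np.array(t)-p),4),np.round((A.inv()*R.from_quat(q)).as_rotvec(),3))
E
python3 - <<'E'
from h import *
for n in('top','side'):
    im,d=snap(n,n+'0.png');m=ctrl.camera_model(n)
    E=np.array(m['extrinsics']);print(n,m['intrinsics'],m['k1'],(-E[:3,:3].T@E[:3,3]).round(3),E[:3,:3].round(2).tolist())
    for q in ['shaker','bottle','speed_knob','index_tab','pad','dish_1','microscope','tape_roll','marker','beaker','cover_glass_box']:
        print(q,[(np.round(r['uv'],0).tolist(),round(r['score'],2)) for r in ctrl.find_in(n,q)])
s=ctrl.get_state();print(s)
E
```

```text
pics
top [[356.54332323   0.         254.16185779]
 [  0.         356.54332323 193.31566152]
 [  0.           0.           1.        ]] -0.09191625333710028 [ 0.27  -0.076  1.342] [[-0.0, -1.0, 0.02], [-0.99, -0.0, -0.16], [0.16, -0.02, -0.99]]
shaker [([172.0, 173.0], 0.78)]
bottle [([171.0, 166.0], 0.52)]
speed_knob [([334.0, 173.0], 0.62)]
index_tab []
pad [([338.0, 203.0], 0.96)]
dish_1 [([356.0, 186.0], 0.78), ([332.0, 197.0], 0.59), ([334.0, 174.0], 0.54), ([174.0, 173.0], 0.29)]
microscope []
tape_roll [([126.0, 242.0], 0.68)]
marker [([320.0, 258.0], 0.5)]
beaker [([219.0, 202.0], 0.44)]
cover_glass_box [([384.0, 191.0], 0.54), ([173.0, 172.0], 0.24)]
side [[430.996121     0.         258.85944442]
 [  0.         430.996121   200.92272098]
 [  0.           0.           1.        ]] -0.05758552044189463 [-0.329  1.018  1.196] [[-0.82, -0.57, -0.02], [-0.35, 0.53, -0.78], [0.45, -0.63, -0.63]]
shaker [([201.0, 244.0], 0.66)]
bottle []
speed_knob [([219.0, 248.0], 0.5)]
index_tab []
pad [([285.0, 183.0], 0.7), ([223.0, 252.0], 0.36)]
dish_1 [([289.0, 185.0], 0.67)]
microscope []
tape_roll [([218.0, 317.0], 0.62)]
marker [([323.0, 199.0], 0.64), ([200.0, 244.0], 0.42)]
beaker [([245.0, 230.0], 0.5)]
cover_glass_box []
{'time': 1.2, 'qpos': array([-1.34196711e+00,  2.86287599e-01,  1.57670981e+00, -2.90366636e-05,
        1.27859733e+00, -1.49965199e-01]), 'dq': array([-0.0006897 , -0.00117585,  0.00069673, -0.00051267, -0.00032703,
        0.00129524]), 'joint_efforts': array([-1.21014928e-03, -4.05972648e+01, -2.92937887e+01, -1.88671565e-04,
        4.93620973e-04, -1.10145587e-05]), 'eef_pos': array([ 0.24965399, -0.62711479,  0.23132782]), 'tcp_rot': array([ 9.82117112e-01,  1.88271025e-01, -1.39332085e-05, -4.93188072e-07]), 'contact_force': array([-0.54768722,  0.40965797, -0.80434183]), 'wrist_torque': array([0.04577494, 0.02798683, 0.02100301]), 'finger_force': 0.0, 'opening': 0.9980201846191538}
```

Run:
```python
import cv2
a=cv2.imread('pics/top0.png');b=cv2.imread('pics/side0.png')
cv2.imwrite('pics/a.png',cv2.resize(a[110:290,90:410],None,fx=2.5,fy=2.5,interpolation=cv2.INTER_CUBIC))
cv2.imwrite('pics/b.png',cv2.resize(b[130:340,110:350],None,fx=2.8,fy=2.8,interpolation=cv2.INTER_CUBIC))
```

```text
(no output)
```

View pics/a.png

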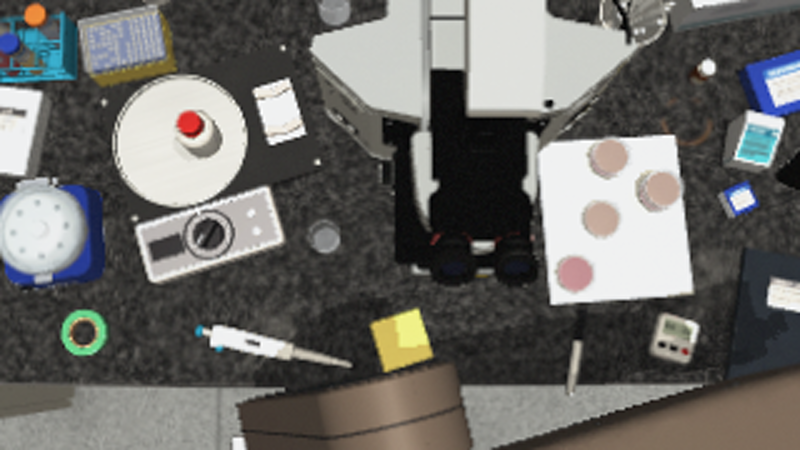

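View pics/b.png

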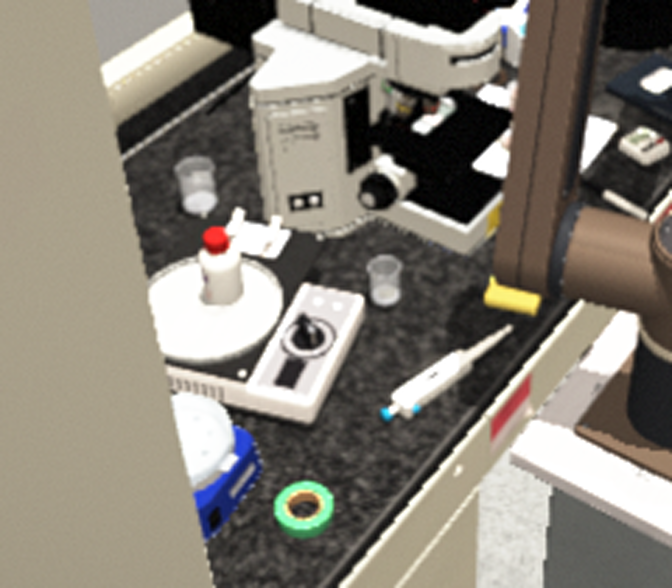

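The top view shows the tray left with the bottle (cap at full pixel ~(166,159)), the cradle right of it, the knob on the ledge (~(173,203)), and four dish positions on the pad (~(334,173), (354,186), (330,197), (320,219)); the side view confirms the bottle upright in the tray. Now measuring by depth.

Run:
```python
from h import *
im,d=snap('top');W=cloud('top',d)
np.save('W0.npy',W);np.save('im0.npy',im)
hsv=cv2.cvtColor(im,cv2.COLOR_RGB2HSV)
def reg(u0,v0,u1,v1):
    return W[v0:v1,u0:u1].reshape(-1,3),im[v0:v1,u0:u1].reshape(-1,3)
P,C=reg(80,110,235,230)
h=P[:,2]
print(np.histogram(h[np.isfinite(h)],bins=np.arange(-.01,.2,.006)))
# pixel blobs on pad
P,C=reg(300,150,380,240)
print(np.histogram(P[:,2][np.isfinite(P[:,2])],bins=np.arange(-.006,.06,.003)))
m=((W[...,2]>.009)&(W[...,2]<.07)).astype(np.uint8);m[:150]=0;m[240:]=0;m[:,:300]=0;m[:,380:]=0
n,l,s,c=cv2.connectedComponentsWithStats(m)
for i in range(1,n):
    if s[i,4]>40:
        p=W[l==i];z=np.median(p[:,2]);q=p[p[:,2]>z-.004]
        print('blob',c[i].round(1),s[i,4],'z',z.round(4),q.mean(0).round(4),np.ptp(q,0).round(3))
# red cap
m=(hsv[...,1]>150)&((hsv[...,0]<8)|(hsv[...,0]>172));m[:, :140]=0;m[:,200:]=0;m[:130]=0;m[200:]=0
p=W[m];print('cap',m.sum(),p.mean(0).round(4),np.median(p,0).round(4))
# bottle body above .09
m=(W[...,2]>.085);m[:130]=0;m[200:]=0;m[:,:130]=0;m[:,190:]=0
p=W[m];print(len(p),p[:,2].max(),p.mean(0).round(4))
```

```text
(array([ 594, 5124, 1884,  130,  130,  142,  149,  125,  180,  766,  795,
        900,  797, 2649, 1408,  372,  162,  120,  183,  186,  321,  516,
         98,   14,   30,   39,   57,   17,   18,   17,   23,   60,    9,
          6]), array([-0.01 , -0.004,  0.002,  0.008,  0.014,  0.02 ,  0.026,  0.032,
        0.038,  0.044,  0.05 ,  0.056,  0.062,  0.068,  0.074,  0.08 ,
        0.086,  0.092,  0.098,  0.104,  0.11 ,  0.116,  0.122,  0.128,
        0.134,  0.14 ,  0.146,  0.152,  0.158,  0.164,  0.17 ,  0.176,
        0.182,  0.188,  0.194]))
(array([ 461, 1665, 2158, 1021,  217,   56,  139,  184,  125,   38,   16,
         47,   89,   62,   19,   10,   43,   73,   69,   17,    2]), array([-0.006, -0.003,  0.   ,  0.003,  0.006,  0.009,  0.012,  0.015,
        0.018,  0.021,  0.024,  0.027,  0.03 ,  0.033,  0.036,  0.039,
        0.042,  0.045,  0.048,  0.051,  0.054,  0.057]))
blob [333.7 172.2] 225 z 0.0314 [ 0.5652 -0.4098  0.0321] [0.059 0.06  0.013]
blob [354.1 185.7] 253 z 0.0462 [ 0.5119 -0.4836  0.0474] [0.059 0.063 0.011]
blob [330.4 197.1] 196 z 0.0164 [ 0.4699 -0.3942  0.0169] [0.055 0.059 0.011]
blob [319.7 219.3] 203 z 0.0167 [ 0.3855 -0.3506  0.0171] [0.057 0.057 0.013]
blob [359.  237.5] 54 z 0.0166 [ 0.3161 -0.5     0.0173] [0.016 0.052 0.011]
cap 75 [0.5742 0.1965 0.175 ] [0.5743 0.1961 0.1767]
292 0.1836340235005773 [0.5662 0.1953 0.1424]
```

```bash
cat > sh.py <<'E'
from h import *
from scipy.optimize import least_squares
W=np.load('W0.npy');im=np.load('im0.npy')
hsv=cv2.cvtColor(im,cv2.COLOR_RGB2HSV).astype(int)
m=((hsv[...,2]>150)&(hsv[...,1]<70)).astype(np.uint8)
t=m.copy();t[:, :125]=0;t[:,200:]=0;t[:130]=0;t[197:]=0
n,l,s,c=cv2.connectedComponentsWithStats(t);i=1+s[1:,4].argmax();print('tray comp',s[i],c[i])
cn=max(cv2.findContours((l==i).astype(np.uint8),cv2.RETR_EXTERNAL,cv2.CHAIN_APPROX_NONE)[0],key=len)[:,0]
p=plane('top',cn,.082)[:,:2]
c0=p.mean(0);cam=np.array([.27,-.076])
def fit(P,r=None):
    f=lambda v:np.linalg.norm(P-v[:2],axis=1)-(r or v[2])
    o=least_squares(f,[*P.mean(0),.098],loss='soft_l1',f_scale=.002);return o.x,np.abs(o.fun).mean()
print('free',fit(p));
far=((p-c0)@(c0-cam))>-.01
print('far',fit(p[far],.098),fit(p[far]),far.sum())
# ledge
t=m.copy();t[:,:140]=0;t[:,210:]=0;t[:180]=0;t[225:]=0
n,l,s,c=cv2.connectedComponentsWithStats(t);i=1+s[1:,4].argmax();print('ledge',s[i])
q=plane('top',np.argwhere(l==i)[:,::-1],.057)[:,:2].astype(np.float32)
r=cv2.minAreaRect(q*1000);print(r,cv2.boxPoints(r).round(0).tolist())
# microscope front
Q=W.reshape(-1,3);Q=Q[np.isfinite(Q[:,0])]
for y in np.arange(-.5,.2,.03):
    k=(abs(Q[:,1]-y)<.015)
    out=[]
    for z0,z1 in((.03,.12),(.12,.25),(.25,.7)):
        a=Q[k&(Q[:,2]>z0)&(Q[:,2]<z1)&(Q[:,0]>.33)];out.append(a[:,0].min().round(3) if len(a)>5 else None)
    print(round(y,2),out)
im2=im[185:222,150:198];cv2.imwrite('pics/knob.png',cv2.resize(im2[:,:,::-1],None,fx=14,fy=14,interpolation=cv2.INTER_CUBIC))
E
python3 sh.py
```

```text
tray comp [ 136  140   53   53 2001] [161.20289855 166.34932534]
free (array([0.5745635 , 0.23212429, 0.09586564]), np.float64(0.0017734556281113244))
far (array([0.57298234, 0.22994362, 0.098     ]), np.float64(0.0026692997647785616)) (array([0.5753989 , 0.23260719, 0.09527551]), np.float64(0.002343254472437372)) 98
ledge [ 144  185   60   38 1015]
((440.2734069824219, 189.83419799804688), (89.2336654663086, 205.14537048339844), 17.55462646484375) [[367.0, 274.0], [429.0, 79.0], [514.0, 105.0], [452.0, 301.0]]
-0.5 [np.float64(0.482), np.float64(0.956), np.float64(1.015)]
-0.47 [np.float64(0.482), np.float64(0.715), np.float64(1.015)]
-0.44 [np.float64(0.503), np.float64(0.707), np.float64(1.013)]
-0.41 [np.float64(0.536), np.float64(0.709), np.float64(1.014)]
-0.38 [np.float64(0.544), np.float64(0.629), np.float64(0.631)]
-0.35 [np.float64(0.6), np.float64(0.599), np.float64(0.606)]
-0.32 [np.float64(0.578), np.float64(0.577), np.float64(0.581)]
-0.29 [np.float64(0.566), np.float64(0.561), np.float64(0.564)]
-0.26 [np.float64(0.901), np.float64(0.455), np.float64(0.541)]
-0.23 [np.
[... 221 characters left out ...]
64(0.337)]
-0.11 [np.float64(0.383), np.float64(0.386), np.float64(0.34)]
-0.08 [np.float64(0.496), np.float64(0.386), np.float64(0.555)]
-0.05 [np.float64(0.507), np.float64(0.56), np.float64(0.564)]
-0.02 [np.float64(0.579), np.float64(0.578), np.float64(0.581)]
0.01 [np.float64(0.416), np.float64(0.606), np.float64(0.61)]
0.04 [np.float64(0.416), np.float64(0.64), np.float64(1.014)]
0.07 [np.float64(0.43), np.float64(0.962), np.float64(1.013)]
0.1 [np.float64(0.419), np.float64(0.964), np.float64(1.015)]
0.13 [np.float64(0.409), np.float64(0.88), np.float64(1.014)]
0.16 [np.float64(0.399), np.float64(0.563), np.float64(1.014)]
0.19 [np.float64(0.391), np.float64(0.549), np.float64(1.014)]
```

View pics/knob.png

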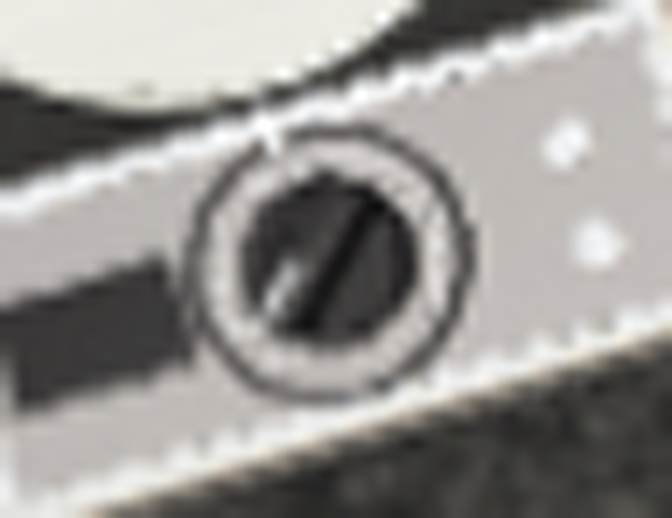

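The knob crop shows the bar pointer (white end) at crop (283,285), lower-left of the axis at (330,260), and a small white tab notch at (270,135), upper-left. Now a first retract move, to learn the kinematics.

Call:
carry_out(
  deltas=[0,-0.06,-0.04,0,0,0,0,-0.12,-0.08,0,0,0,0,-0.18,-0.12,0,0,0,0,-0.24,-0.16,0,0,0,0,-0.3,-0.2,0,0,0],
)

```text
time: 1.88
eef_pos: [0.153, -0.3838, 0.4059]
tcp_rot: [0.982, 0.188, -0.0, 0.0]
contact_force: [-0.5, -0.1, 0.2]
opening: 0.996
finger_force: 0.0
```

Run:
```python
from h import *
s=ctrl.get_state();print({k:np.round(s[k],4).tolist() for k in('time','qpos','eef_pos','tcp_rot','opening')},np.hypot(*s['eef_pos'][:2]))
# kinematic fit from 2 samples: r=a+L1 s2+L2 s23 ; z=h+L1 c2+L2 c23 (tool down)
S=[(.286287599,1.576709810,np.hypot(.24965399,.62711479),.23132782),(s['qpos'][1],s['qpos'][2],np.hypot(*s['eef_pos'][:2]),s['eef_pos'][2])]
A=[];b=[]
for q2,q3,r,z in S:
    A+=[[1,0,np.sin(q2),np.sin(q2+q3)],[0,1,np.cos(q2),np.cos(q2+q3)]];b+=[r,z]
print(np.linalg.lstsq(np.array(A),np.array(b),rcond=None)[0],np.linalg.cond(A))
# tab and dial geometry: pixel -> world
u0=lambda x,y:(150+(x+.5)/14-.5,185+(y+.5)/14-.5)
for nm,xy,z in(('bezelc',(330,262),.058),('tab',(270,135),.06),('ptr',(283,290),.087),('tailtop',(370,190),.087),('skirtc',(330,260),.064)):
    print(nm,plane('top',[u0(*xy)],z).round(4))
```

```text
{'time': 1.875, 'qpos': [-1.4382, -0.3997, 1.9226, -0.0001, 1.6179, -0.2464], 'eef_pos': [0.153, -0.3838, 0.4059], 'tcp_rot': [0.9821, 0.1884, -0.0001, 0.0004], 'opening': 0.9964} 0.41313693307267774
[ 0.01119489 -0.01257307  0.42478073  0.56790382] 12.325659809975546
bezelc [[0.4403 0.1901 0.058 ]]
tab [[0.4733 0.2065 0.06  ]]
ptr [[0.4293 0.1958 0.087 ]]
tailtop [[0.4549 0.1745 0.087 ]]
skirtc [[0.4401 0.1889 0.064 ]]
```

```bash
cat >> h.py <<'E'
PSI=0.304; T=np.array([.575,.232,.073]); ax=np.array([np.cos(PSI),np.sin(PSI),0]); ay=np.array([-ax[1],ax[0],0])
def sh(x,y,z): # shaker frame -> world
    return T+ax*(x-.040)+ay*y+[0,0,z-.073]
def ori(psi,tilt=0): # tool down, tool x at yaw psi, then tilt about tool y (+ = outward along tool x)
    return R.from_euler('z',psi)*R.from_euler('x',np.pi)*R.from_euler('y',tilt)
def plan(wps,start=None,settle=1,step=.056,ang=10.):
    """wps: (pos, Rotation). prints calls of <=5 rows, relative to each call's start."""
    s=ctrl.get_state()
    p,A=(np.array(s['eef_pos']),R.from_quat(s['tcp_rot'])) if start is None else start
    rows=[]
    for t,B in wps:
        t=np.array(t);w=(A.inv()*B).as_rotvec()
        n=max(1,int(np.ceil(max(np.linalg.norm(t-p)/step,np.degrees(np.linalg.norm(w))/ang))))
        rows+=[(p+(t-p)*k/n,A*R.from_rotvec(w*k/n)) for k in range(1,n+1)]
        p,A=t,B
    rows+=[rows[-1]]*settle
    s0=(np.array(s['eef_pos']),R.from_quat(s['tcp_rot'])) if start is None else start
    for i in range(0,len(rows),5):
        g=rows[i:i+5];o=[]
        for t,B in g:
            o+=np.r_[s0[1].inv().apply(t-s0[0]),(s0[1].inv()*B).as_rotvec()].round(3).tolist()
        print([float(v)+0.0 for v in o]);s0=g[-1]
def pol(r,deg,z): return [r*np.cos(np.radians(deg)),r*np.sin(np.radians(deg)),z]
E
python3 - <<'E'
from h import *
W=np.load('W0.npy');P=W[130:200,140:190].reshape(-1,3);q=P[P[:,2]>.170];print('captop',len(q),q.mean(0).round(4),q.min(0),q.max(0))
# project cap centre: red blob pixel centroid
im=np.load('im0.npy');hsv=cv2.cvtColor(im,cv2.COLOR_RGB2HSV)
m=(hsv[...,1]>120)&((hsv[...,0]<8)|(hsv[...,0]>172));m[:,:140]=0;m[:,200:]=0;m[:130]=0;m[200:]=0
uv=np.argwhere(m)[:,::-1];w=plane('top',uv,.178);print(w.mean(0),w.min(0),w.max(0))
# cradle check
P=W[120:175,185:220].reshape(-1,3);q=P[(P[:,2]>.08)&(P[:,2]<.11)];print('cradle',sh(.04,-.15,.115),len(q),q.mean(0),q.min(0),q.max(0))
O=ori(.379)
plan([(pol(.27,-68,.33),O)]+[(pol(.27,b,.33),O) for b in(-45,-22,0,20)]+[(pol(.42,19,.33),O)],settle=2)
E
```

```text
captop 73 [0.5762 0.1995 0.1771] [0.56161206 0.18414406 0.17006932] [0.59280849 0.21568137 0.18363402]
[0.57311843 0.19552408 0.178     ] [0.55708856 0.18064584 0.178     ] [0.58828567 0.21167279 0.178     ]
cradle [0.61990088 0.08887798 0.115     ] 105 [0.61297425 0.09424656 0.08983029] [0.54321138 0.02231226 0.08007928] [0.658769   0.14793935 0.10879956]
[0.0, -0.048, 0.025, 0.0, 0.0, 0.0, 0.001, -0.095, 0.051, 0.001, 0.0, 0.0, 0.001, -0.143, 0.076, 0.001, 0.0, 0.0, 0.054, -0.154, 0.076, 0.001, 0.0, 0.0, 0.107, -0.165, 0.076, 0.001, 0.0, 0.0]
[0.044, -0.031, 0.0, 0.0, 0.0, 0.0, 0.088, -0.061, 0.0, 0.0, 0.0, 0.0, 0.116, -0.105, 0.0, 0.0, 0.0, 0.0, 0.144, -0.148, 0.0, 0.0, 0.0, 0.0, 0.154, -0.194, 0.0, 0.0, 0.0, 0.0]
[0.01, -0.046, 0.0, 0.0, 0.0, 0.0, 0.059, -0.042, 0.0, 0.0, 0.0, 0.0, 0.109, -0.038, 0.0, 0.0, 0.0, 0.0, 0.159, -0.034, 0.0, 0.0, 0.0, 0.0, 0.159, -0.034, 0.0, 0.0, 0.0, 0.0]
[0.0, 0.0, 0.0, 0.0, 0.0, 0.0]
```

Call:
carry_out(
  deltas=[0,-0.05,0.025,0,0,0,0,-0.095,0.05,0,0,0,0,-0.143,0.076,0,0,0,0,-0.143,0.076,0,0,0],
)

```text
time: 2.38
eef_pos: [0.1002, -0.2499, 0.3257]
tcp_rot: [0.982, 0.188, 0.0, -0.0]
contact_force: [0.0, -0.2, -0.4]
opening: 1.001
finger_force: 0.0
```

Run:
```python
from h import *
s=ctrl.get_state();print(s['qpos'].round(3),s['eef_pos'],np.hypot(*s['eef_pos'][:2]))
O=ori(.379)
plan([(pol(.27,b,.33),O) for b in(-45,-22,0,20)]+[(pol(.42,19,.33),O)],settle=2)
```

```text
[-1.574 -0.815  2.296 -0.     1.661 -0.38 ] [ 0.10019088 -0.24988328  0.32568194] 0.2692208509453546
[0.053, -0.011, -0.002, 0.0, 0.0, -0.001, 0.106, -0.021, -0.004, -0.001, 0.0, -0.002, 0.15, -0.052, -0.004, -0.001, 0.0, -0.002, 0.194, -0.083, -0.004, -0.001, 0.0, -0.002, 0.222, -0.126, -0.004, -0.001, 0.0, -0.002]
[0.028, -0.043, 0.0, 0.0, 0.0, 0.0, 0.037, -0.089, 0.0, 0.0, 0.0, 0.0, 0.047, -0.135, 0.0, 0.0, 0.0, 0.0, 0.097, -0.131, 0.0, 0.0, 0.0, 0.0, 0.147, -0.127, 0.0, 0.0, 0.0, 0.0]
[0.05, 0.004, 0.0, 0.0, 0.0, 0.0, 0.05, 0.004, 0.0, 0.0, 0.0, 0.0, 0.05, 0.004, 0.0, 0.0, 0.0, 0.0]
```

Call:
carry_out(
  deltas=[0.053,-0.011,0,0,0,0,0.106,-0.021,0,0,0,0,0.15,-0.052,0,0,0,0,0.194,-0.083,0,0,0,0,0.222,-0.126,0,0,0,0],
)

```text
time: 3.0
eef_pos: [0.2617, -0.0522, 0.3299]
tcp_rot: [0.982, 0.189, 0.001, 0.0]
contact_force: [0.2, -0.5, 0.2]
opening: 0.999
finger_force: 0.0
```

Call:
carry_out(
  deltas=[0.028,-0.043,0,0,0,0,0.037,-0.089,0,0,0,0,0.047,-0.135,0,0,0,0,0.097,-0.131,0,0,0,0,0.147,-0.127,0,0,0,0],
)

```text
time: 3.62
eef_pos: [0.3521, 0.1207, 0.3306]
tcp_rot: [0.982, 0.19, 0.002, 0.0]
contact_force: [-0.3, 0.5, 0.8]
opening: 0.999
finger_force: 0.0
```

Call:
carry_out(
  deltas=[0.05,0.004,0,0,0,0,0.05,0.004,0,0,0,0,0.05,0.004,0,0,0,0],
)

```text
time: 4.0
eef_pos: [0.3984, 0.1338, 0.3289]
tcp_rot: [0.982, 0.188, -0.0, -0.0]
contact_force: [-0.4, -0.6, 0.8]
opening: 1.0
finger_force: 0.0
```

Run:
```python
from h import *
s=ctrl.get_state();print(s['qpos'].round(3),s['eef_pos'],np.hypot(*s['eef_pos'][:2]))
a,_=snap('top','t1.png');b,_=snap('side','s1.png')
c=np.hstack([a[90:384,60:360],b[60:354,100:400]])[:,:,::-1]
cv2.imwrite('pics/c.png',cv2.resize(c,None,fx=1.33,fy=1.33))
S=[(.2863,1.5767,.67498,.23133),(-.3997,1.9226,.41314,.4059),(-.815,2.296,.26922,.32568),(*s['qpos'][1:3],np.hypot(*s['eef_pos'][:2]),s['eef_pos'][2])]
from scipy.optimize import least_squares
def f(v):
    a,h,L1,L2,d=v;o=[]
    for q2,q3,r,z in S:o+=[np.hypot(a+L1*np.sin(q2)+L2*np.sin(q2+q3),d)-r,h+L1*np.cos(q2)+L2*np.cos(q2+q3)-z]
    return o
o=least_squares(f,[0,0,.4,.5,.1]);print(o.x,o.fun.round(4))
```

```text
[ 0.082 -0.369  2.036 -0.     1.476  1.273] [0.3983543  0.13380163 0.32887263] 0.42022496479368887
[ 0.00163809 -0.023232    0.43562942  0.56681541  0.10277319] [ 0.0003  0.0001 -0.0018 -0.0007  0.0003  0.0007  0.0012 -0.0001]
```

View pics/c.png

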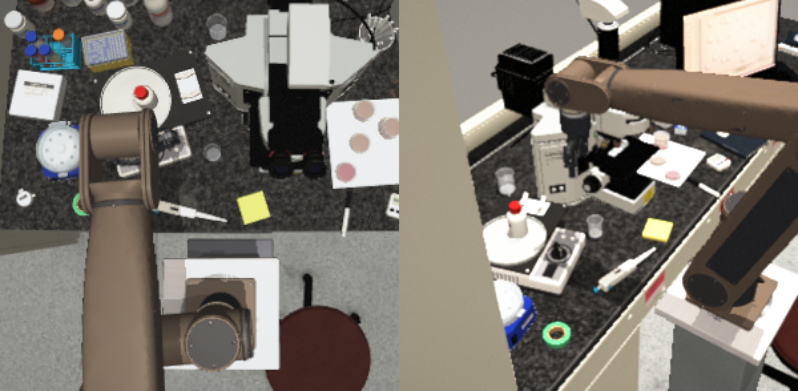

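Run:
```python
from h import *
g=np.array([.576,.199,.115]);O=ori(PSI,np.radians(-50));tz=O.apply([0,0,1]);print(tz)
plan([([.45,.15,.38],ori(PSI)),([.66,.224,.34],O),(g-.10*tz,O),(g+.019*tz,O)],settle=2,ang=9)
W=np.load('W0.npy').reshape(-1,3)
for y in(.01,.03,.045,.06):
    k=W[(abs(W[:,1]-y)<.008)&(W[:,0]>.55)&(W[:,0]<.85)&(W[:,2]>.11)];print(y,len(k),k[:,0].min() if len(k) else 0,np.percentile(k[:,2],[0,10,50,100]).round(2) if len(k) else 0)
k=W[(W[:,1]>.1)&(W[:,1]<.4)&(W[:,0]>.68)&(W[:,0]<.9)];print('behind tray z max',k[:,2].max())
```

```text
[-0.73091883 -0.22930711 -0.64278761]
[0.027, 0.002, -0.025, 0.0, -0.001, 0.037, 0.055, 0.004, -0.05, 0.0, -0.001, 0.075, 0.092, 0.006, -0.044, 0.006, -0.147, 0.074, 0.129, 0.007, -0.037, 0.011, -0.292, 0.074, 0.166, 0.009, -0.03, 0.017, -0.438, 0.073]
[0.036, -0.001, -0.01, 0.0, -0.145, 0.0, 0.073, -0.003, -0.019, 0.0, -0.291, 0.0, 0.109, -0.004, -0.029, 0.0, -0.436, 0.0, 0.129, -0.004, 0.021, 0.0, -0.436, 0.0, 0.148, -0.005, 0.071, 0.0, -0.436, 0.0]
[0.039, 0.0, 0.037, 0.0, 0.0, 0.0, 0.039, 0.0, 0.077, 0.0, 0.0, 0.0, 0.039, 0.0, 0.117, 0.0, 0.0, 0.0, 0.039, 0.0, 0.156, 0.0, 0.0, 0.0, 0.039, 0.0, 0.156, 0.0, 0.0, 0.0]
[0.0, 0.0, 0.0, 0.0, 0.0, 0.0]
0.01 123 0.6139940118798493 [0.12 0.15 0.28 0.29]
0.03 13 0.6349331794247304 [0.13 0.15 0.22 0.29]
0.045 0 0 0
0.06 0 0 0
behind tray z max 0.20993647350773478
```

Run:
```python
from h import *
W=np.load('W0.npy').reshape(-1,3)
for x in np.arange(.66,.9,.04):
    print(round(x,2),[round(float(np.nanmax(np.r_[0,W[(abs(W[:,0]-x)<.02)&(abs(W[:,1]-y)<.02),2]])),3) for y in np.arange(.1,.42,.04)])
```

```text
0.66 [0.099, 0.1, 0.089, 0.083, 0.086, 0.085, 0.074, 0.072]
0.7 [0.076, 0.076, 0.076, 0.073, 0.085, 0.083, 0.083, 0.085]
0.74 [0.074, 0.008, 0.007, 0.008, 0.085, 0.085, 0.085, 0.083]
0.78 [0.007, 0.008, 0.008, 0.007, 0.081, 0.082, 0.085, 0.081]
0.82 [0.006, 0.086, 0.162, 0.124, 0.094, 0.096, 0.09, 0.007]
0.86 [0.005, 0.21, 0.208, 0.143, 0.093, 0.098, 0.096, 0.109]
```

Call:
carry_out(
  deltas=[0.027,0.002,-0.025,0,0,0.037,0.055,0.004,-0.05,0,0,0.075,0.092,0.006,-0.044,0.006,-0.147,0.074,0.129,0.007,-0.037,0.011,-0.292,0.074,0.166,0.009,-0.03,0.017,-0.438,0.073],
)

```text
time: 4.72
eef_pos: [0.5561, 0.1867, 0.3612]
tcp_rot: [0.965, 0.148, -0.215, 0.033]
contact_force: [0.2, -0.2, 1.4]
opening: 0.999
finger_force: 0.0
```

Call:
carry_out(
  deltas=[0.036,-0.001,-0.01,0,-0.145,0,0.073,-0.003,-0.019,0,-0.291,0,0.109,-0.004,-0.029,0,-0.436,0,0.109,-0.004,-0.029,0,-0.436,0,0.109,-0.004,-0.029,0,-0.436,0],
)

```text
time: 5.35
eef_pos: [0.6597, 0.2234, 0.3396]
tcp_rot: [0.896, 0.137, -0.418, 0.064]
contact_force: [0.1, -0.5, 0.6]
opening: 1.002
finger_force: 0.0
```

Run:
```python
from h import *
s=ctrl.get_state();print(s['qpos'].round(3),s['eef_pos'])
a,_=snap('top');b,_=snap('side')
c=np.hstack([a[60:354,60:360],b[60:354,100:400]])[:,:,::-1]
cv2.imwrite('pics/d.png',cv2.resize(c,None,fx=1.33,fy=1.33))
g=np.array([.576,.199,.115]);O=ori(PSI,np.radians(-50));tz=O.apply([0,0,1])
# L3 from pitch
q=s['qpos'];print('sum',q[1]+q[2]+q[4])
plan([(g-.10*tz,O),(g+.019*tz,O)],settle=2)
```

```text
[ 0.208  0.78   0.851 -0.106  2.378  1.431] [0.65968676 0.22341953 0.33962745]
sum 4.0102067567871025
[0.04, -0.001, 0.038, 0.0, -0.002, 0.0, 0.08, -0.001, 0.077, 0.0, -0.005, 0.0, 0.12, -0.002, 0.115, 0.0, -0.007, 0.0, 0.119, -0.002, 0.155, 0.0, -0.007, 0.0, 0.119, -0.002, 0.194, 0.0, -0.007, 0.0]
[0.0, 0.0, 0.04, 0.0, 0.0, 0.0, 0.0, 0.0, 0.04, 0.0, 0.0, 0.0, 0.0, 0.0, 0.04, 0.0, 0.0, 0.0]
```

View pics/d.png

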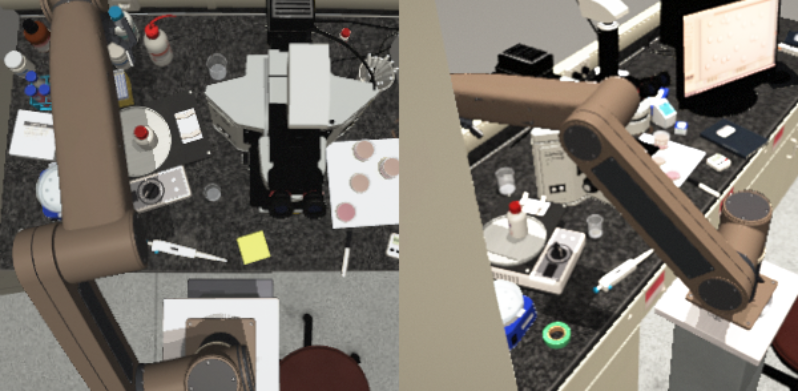

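Call:
carry_out(
  deltas=[0.04,-0.001,0.038,0,0,0,0.08,-0.001,0.077,0,0,0,0.12,-0.002,0.115,0,-0.007,0,0.119,-0.002,0.155,0,-0.007,0,0.119,-0.002,0.194,0,-0.007,0],
)

```text
time: 6.08
eef_pos: [0.5898, 0.2039, 0.1274]
tcp_rot: [0.896, 0.137, -0.418, 0.064]
contact_force: [0.5, 0.5, 1.1]
opening: 1.001
finger_force: 0.0
```

Call:
carry_out(
  deltas=[0,0,0.03,0,0,0,0,0,0.04,0,0,0,0,0,0.04,0,0,0,0,0,0.04,0,0,0],
)

```text
time: 6.58
eef_pos: [0.5624, 0.1952, 0.1]
tcp_rot: [0.895, 0.137, -0.419, 0.064]
contact_force: [0.2, -0.0, -0.1]
opening: 0.998
finger_force: 0.0
```

Call:
carry_out(
  deltas=[0,0,0,0,0,0,0,0,0,0,0,0,0,0,0,0,0,0,0,0,0,0,0,0,0,0,0,0,0,0],
  grip=30,
  grip_force=50,
)

```text
time: 7.2
eef_pos: [0.5615, 0.1947, 0.098]
tcp_rot: [0.894, 0.137, -0.421, 0.065]
contact_force: [4.4, -0.3, 4.2]
opening: 0.628
finger_force: 52.9
```

Call:
carry_out(
  deltas=[0,0,0,0,0,0,0,0,0,0,0,0],
)

```text
time: 7.45
eef_pos: [0.5614, 0.1947, 0.0981]
tcp_rot: [0.894, 0.137, -0.421, 0.065]
contact_force: [4.4, -1.1, 5.2]
opening: 0.621
finger_force: 53.0
```

Run:
```python
from h import *
s=ctrl.get_state();p=s['eef_pos'];A=R.from_quat(s['tcp_rot'])
B=ori(PSI,np.radians(40));tz=B.apply([0,0,1]);c=sh(.0395,-.150,.117)
print('cur tz',A.apply([0,0,1]),A.apply([0,1,0]),'target',c,c+.019*tz)
A2=B*R.from_euler('y',-np.pi/2)
plan([(p+[0,0,.06],A),(p+[0,0,.17],A2),(c+.019*tz+[0,0,.15],B),(c+.019*tz+[0,0,.04],B)],settle=2,ang=9.5)
```

```text
cur tz [-0.73525013 -0.2310301  -0.63720667] [ 2.99787490e-01 -9.54006007e-01 -2.30469133e-05] target [0.6194238  0.08872832 0.117     ] [0.63107676 0.09238413 0.10244516]
[-0.023, 0.0, -0.019, 0.0, 0.0, 0.0, -0.046, 0.0, -0.038, 0.0, 0.0, 0.0, -0.089, 0.0, -0.073, 0.0, 0.004, 0.0, -0.131, 0.0, -0.108, 0.0, 0.007, 0.0, -0.128, 0.012, -0.11, 0.0, 0.164, 0.0]
[0.004, 0.012, -0.001, 0.0, 0.157, 0.0, 0.007, 0.024, -0.002, 0.0, 0.314, 0.0, 0.011, 0.036, -0.004, 0.0, 0.471, 0.0, 0.015, 0.047, -0.005, 0.0, 0.628, 0.0, 0.019, 0.059, -0.006, 0.0, 0.785, 0.0]
[0.003, 0.012, 0.002, 0.0, 0.157, 0.0, 0.007, 0.024, 0.004, 0.0, 0.314, 0.0, 0.01, 0.036, 0.005, 0.0, 0.471, 0.0, 0.014, 0.047, 0.007, 0.0, 0.628, 0.0, 0.01, 0.047, 0.062, 0.0, 0.628, 0.0]
[-0.035, 0.0, 0.042, 0.0, 0.0, 0.0, -0.035, 0.0, 0.042, 0.0, 0.0, 0.0, -0.035, 0.0, 0.042, 0.0, 0.0, 0.0]
```

Call:
carry_out(
  deltas=[-0.023,0,-0.019,0,0,0,-0.046,0,-0.038,0,0,0,-0.089,0,-0.073,0,0.004,0,-0.131,0,-0.108,0,0.007,0,-0.128,0.012,-0.11,0,0.164,0],
)

```text
time: 8.07
eef_pos: [0.5687, 0.1858, 0.2671]
tcp_rot: [0.927, 0.143, -0.343, 0.052]
contact_force: [0.3, 0.0, -3.3]
opening: 0.624
finger_force: 53.0
```

Call:
carry_out(
  deltas=[0.004,0.012,-0.001,0,0.157,0,0.007,0.024,-0.002,0,0.314,0,0.011,0.036,-0.004,0,0.471,0,0.015,0.047,-0.005,0,0.628,0,0.019,0.059,-0.006,0,0.785,0],
)

```text
time: 8.7
eef_pos: [0.6017, 0.1341, 0.2557]
tcp_rot: [0.988, 0.152, 0.034, -0.007]
contact_force: [-0.0, -0.4, -2.7]
opening: 0.628
finger_force: 52.9
```

Call:
carry_out(
  deltas=[0.003,0.012,0.002,0,0.157,0,0.007,0.024,0.004,0,0.314,0,0.01,0.036,0.005,0,0.471,0,0.014,0.047,0.007,0,0.628,0,0.014,0.047,0.007,0,0.628,0],
)

```text
time: 9.32
eef_pos: [0.6267, 0.0931, 0.2456]
tcp_rot: [0.931, 0.141, 0.332, -0.054]
contact_force: [-0.0, 0.5, -3.5]
opening: 0.628
finger_force: 53.0
```

Run:
```python
from h import *
s=ctrl.get_state();print(s['qpos'].round(3),s['eef_pos'],s['opening'])
a,_=snap('top');b,_=snap('side')
c=np.hstack([a[60:354,60:360],b[60:354,100:400]])[:,:,::-1]
cv2.imwrite('pics/e.png',cv2.resize(c,None,fx=1.33,fy=1.33))
B=ori(PSI,np.radians(40));tz=B.apply([0,0,1]);c=sh(.0395,-.150,.117)
plan([(c+.019*tz+[0,0,.12],B),(c+.019*tz+[0,0,.02],B)],settle=2)
```

```text
[-0.119 -0.117  2.087  0.494  0.59   0.819] [0.62665285 0.09309325 0.24563426] 0.6282417199228933
[-0.017, 0.002, 0.022, -0.003, 0.007, -0.001, -0.049, 0.002, 0.061, -0.003, 0.007, -0.001, -0.081, 0.002, 0.099, -0.003, 0.007, -0.001, -0.081, 0.002, 0.099, -0.003, 0.007, -0.001, -0.081, 0.002, 0.099, -0.003, 0.007, -0.001]
```

View pics/e.png

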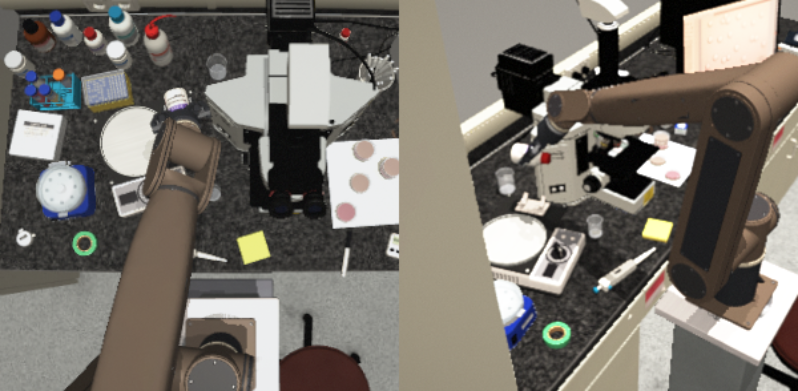

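The bottle is held lying, bottom away (top view at ~(175,98)), cap towards the robot (side view, red at ~(548,160)), above the cradle; the tray is now empty. Lowering.

Call:
carry_out(
  deltas=[-0.017,0.002,0.022,-0.003,0.007,0,-0.049,0.002,0.061,-0.003,0.007,0,-0.081,0.002,0.099,-0.003,0.007,0,-0.081,0.002,0.099,-0.003,0.007,0],
)

```text
time: 9.93
eef_pos: [0.6298, 0.0931, 0.1188]
tcp_rot: [0.93, 0.142, 0.335, -0.053]
contact_force: [0.3, 0.7, -2.4]
opening: 0.621
finger_force: 54.2
```

Run:
```python
from h import *
s=ctrl.get_state();print(s['qpos'].round(3),s['eef_pos'],s['opening'],s['contact_force'])
im,d=snap('top','f0.png');snap('side','f1.png');W=cloud('top',d)
# visible bottle bottom-end region heights
k=W.reshape(-1,3);
rel_=(k-sh(.04,-.15,.073));x=rel_@ax;y=rel_@ay
m=(x>-.02)&(x<.08)&(abs(y)<.05)&(k[:,2]>.1)&(k[:,2]<.2)
print(m.sum()); 
for x0 in np.arange(-.02,.08,.01):
    q=m&(abs(x-x0)<.005)
    if q.sum()>3: print(round(x0,3),q.sum(),k[q,2].max().round(3),y[q].min().round(3),y[q].max().round(3),y[q].mean().round(3))
B=ori(PSI,np.radians(40));tz=B.apply([0,0,1]);c=sh(.0395,-.150,.117)
plan([(c+.019*tz+[0,0,.006],B)],settle=1)
```

```text
[-0.119  0.075  2.165  0.83   0.368  0.444] [0.62982486 0.09308857 0.11883266] 0.6214544325254459 [ 0.27320855  0.72168255 -2.35850848]
262
-0.02 23 0.172 -0.048 0.048 -0.002
-0.01 52 0.169 -0.041 0.04 0.0
0.0 57 0.168 -0.039 0.041 0.002
0.01 50 0.168 -0.037 0.04 -0.0
0.02 46 0.166 -0.026 0.029 0.001
0.03 34 0.167 -0.025 0.024 -0.001
[-0.013, -0.001, 0.012, 0.002, -0.006, 0.0, -0.013, -0.001, 0.012, 0.002, -0.006, 0.0]
```

Call:
carry_out(
  deltas=[-0.006,0,0.007,0,-0.004,0,-0.0115,0,0.014,0,-0.006,0,-0.0115,0,0.014,0,-0.006,0],
)

```text
time: 10.4
eef_pos: [0.6326, 0.0917, 0.1059]
tcp_rot: [0.929, 0.142, 0.337, -0.051]
contact_force: [-0.2, -0.4, -2.5]
opening: 0.623
finger_force: 54.2
```

Call:
carry_out(
  deltas=[-0.0025,0,0.003,0,0,0,-0.0025,0,0.003,0,0,0],
)

```text
time: 10.65
eef_pos: [0.6326, 0.0916, 0.1019]
tcp_rot: [0.929, 0.142, 0.337, -0.051]
contact_force: [-0.2, -0.8, -2.8]
opening: 0.629
finger_force: 54.2
```

Call:
carry_out(
  deltas=[-0.0019,0,0.0023,0,0,0,-0.0019,0,0.0023,0,0,0],
)

```text
time: 10.9
eef_pos: [0.6331, 0.0917, 0.0997]
tcp_rot: [0.929, 0.142, 0.338, -0.051]
contact_force: [-1.6, -0.0, -0.3]
opening: 0.627
finger_force: 54.5
```

Call:
carry_out(
  deltas=[-0.0013,0,0.0016,0,0,0,-0.0013,0,0.0016,0,0,0],
)

```text
time: 11.15
eef_pos: [0.6337, 0.0924, 0.0989]
tcp_rot: [0.929, 0.142, 0.339, -0.051]
contact_force: [-3.1, 2.6, 4.4]
opening: 0.625
finger_force: 55.4
```

Call:
carry_out(
  deltas=[-0.0013,0,0.0016,0,0,0,-0.0013,0,0.0016,0,0,0],
)

```text
time: 11.4
eef_pos: [0.6343, 0.0931, 0.0982]
tcp_rot: [0.928, 0.143, 0.339, -0.052]
contact_force: [-6.9, 5.2, 9.5]
opening: 0.622
finger_force: 56.2
```

Call:
carry_out(
  deltas=[0,0,0,0,0,0,0,0,0,0,0,0,0,0,0,0,0,0,0,0,0,0,0,0],
  grip=76,
)

```text
time: 11.9
eef_pos: [0.6328, 0.0914, 0.0948]
tcp_rot: [0.929, 0.142, 0.337, -0.051]
contact_force: [0.0, 0.3, -0.3]
opening: 0.765
finger_force: 0.0
```

Call:
carry_out(
  deltas=[0,0,-0.02,0,0,0,0,0,-0.05,0,0,0,0,0,-0.09,0,0,0,0,0,-0.14,0,0,0,0,0,-0.18,0,0,0],
)

```text
time: 12.52
eef_pos: [0.5217, 0.0571, 0.2345]
tcp_rot: [0.929, 0.142, 0.338, -0.05]
contact_force: [1.2, -1.3, 1.4]
opening: 0.76
finger_force: 0.0
```

Run:
```python
from h import *
s=ctrl.get_state();print(s['qpos'].round(3),s['eef_pos'],s['tcp_rot'])
O=ori(.379)
# to in front pass, tool down, then to right side
plan([([.40,.02,.33],ori(.304)),(pol(.27,0,.33),ori(.304))],settle=2,ang=9.5)
```

```text
[-0.25  -0.401  2.335  0.571  0.67   0.661] [0.52170495 0.05708659 0.23447642] [ 0.92905579  0.14187449  0.33792499 -0.05033563]
[-0.007, 0.0, -0.031, 0.001, -0.139, 0.0, -0.014, 0.0, -0.062, 0.001, -0.279, 0.0, -0.022, 0.0, -0.093, 0.002, -0.418, -0.001, -0.029, 0.0, -0.124, 0.002, -0.558, -0.001, -0.036, -0.001, -0.155, 0.003, -0.697, -0.001]
[-0.043, -0.007, 0.0, 0.0, 0.0, 0.0, -0.087, -0.013, 0.0, 0.0, 0.0, 0.0, -0.13, -0.02, 0.0, 0.0, 0.0, 0.0, -0.13, -0.02, 0.0, 0.0, 0.0, 0.0, -0.13, -0.02, 0.0, 0.0, 0.0, 0.0]
```

Call:
carry_out(
  deltas=[-0.007,0,-0.031,0,-0.139,0,-0.014,0,-0.062,0,-0.279,0,-0.022,0,-0.093,0,-0.418,0,-0.029,0,-0.124,0,-0.558,0,-0.036,0,-0.155,0,-0.697,0],
)

```text
time: 13.15
eef_pos: [0.4004, 0.0193, 0.33]
tcp_rot: [0.989, 0.15, -0.002, 0.001]
contact_force: [0.8, -0.3, 0.9]
opening: 0.761
finger_force: 0.0
```

Call:
carry_out(
  deltas=[-0.043,-0.007,0,0,0,0,-0.087,-0.013,0,0,0,0,-0.13,-0.02,0,0,0,0,-0.13,-0.02,0,0,0,0],
)

```text
time: 13.65
eef_pos: [0.27, -0.0001, 0.3295]
tcp_rot: [0.989, 0.15, 0.002, 0.002]
contact_force: [1.0, 1.0, -0.1]
opening: 0.763
finger_force: 0.0
```

```bash
cat >> h.py <<'E'
def blobs():
    im,d=snap('top');W=cloud('top',d)
    m=((W[...,2]>.009)&(W[...,2]<.07)).astype(np.uint8);m[:150]=0;m[228:]=0;m[:,:308]=0;m[:,372:]=0
    n,l,s,c=cv2.connectedComponentsWithStats(m);out=[]
    for i in range(1,n):
        if s[i,4]>60:
            p=W[l==i];z=np.median(p[:,2]);q=p[p[:,2]>z-.004]
            out.append(np.r_[(q[:,:2].min(0)+q[:,:2].max(0))/2,z]);print('blob',c[i].round(1),s[i,4],'z',z.round(4),'mean',q.mean(0).round(4),'mid',out[-1].round(4))
    return im,d,W
E
python3 - <<'E'
from h import *
im,d,W=blobs();np.save('W1.npy',W);np.save('im1.npy',im);cv2.imwrite('pics/g.png',im[:,:,::-1])
s=ctrl.get_state();print(s['qpos'].round(3),s['eef_pos'],s['tcp_rot'])
# bottle check
k=W.reshape(-1,3);r_=k-sh(.04,-.15,.073);x=r_@ax;y=r_@ay
for x0 in np.arange(-.07,.07,.01):
    q=(abs(x-x0)<.005)&(abs(y)<.035)&(k[:,2]>.105)&(k[:,2]<.2)
    if q.sum()>3: print(round(x0,3),q.sum(),k[q,2].max().round(3),y[q].mean().round(3),np.ptp(y[q]).round(3))
plan([(pol(.27,b,.33),ori(p)) for b,p in((-22,.6),(-45,.9),(-60,1.2))]+[(pol(.45,-52,.3),ori(1.2)),([.40,-.46,.12],ori(1.2)),([.40,-.46,.03],ori(1.2))],settle=2)
E
```

```text
blob [333.6 172.3] 228 z 0.0316 mean [ 0.5655 -0.4094  0.0322] mid [ 0.5664 -0.4096  0.0316]
blob [354.1 185.7] 252 z 0.0468 mean [ 0.5117 -0.4832  0.0478] mid [ 0.5127 -0.4844  0.0468]
blob [330.3 197.2] 198 z 0.0165 mean [ 0.4692 -0.3947  0.017 ] mid [ 0.4688 -0.3943  0.0165]
blob [319.7 219.3] 204 z 0.0172 mean [ 0.3854 -0.3508  0.0175] mid [ 0.385  -0.3501  0.0172]
[-3.810e-01 -8.120e-01  2.288e+00 -1.000e-03  1.661e+00  8.890e-01] [ 2.70883460e-01 -9.42877542e-05  3.29309575e-01] [0.9886977  0.14990497 0.00164694 0.00162497]
-0.07 19 0.132 0.002 0.03
-0.06 25 0.137 0.001 0.031
-0.05 27 0.134 -0.0 0.033
-0.04 44 0.14 0.0 0.047
-0.03 48 0.146 -0.0 0.052
-0.02 43 0.143 -0.0 0.053
-0.01 46 0.145 -0.001 0.054
0.0 40 0.145 -0.001 0.052
0.01 43 0.144 -0.0 0.053
0.02 42 0.145 0.0 0.053
0.03 41 0.143 -0.001 0.054
0.04 10 0.139 -0.002 0.043
[-0.025, 0.045, 0.0, 0.002, -0.001, -0.15, -0.05, 0.09, 0.0, 0.004, -0.002, -0.299, -0.091, 0.124, 0.0, 0.004, -0.002, -0.449, -0.133, 0.159, 0.0, 0.004, -0.002, -0.599, -0.166, 0.171, -0.001, 0.005, -0.001, -0.749]
[-0.033, -0.014, 0.0, 0.0, 0.0, -0.15, -0.041, 0.032, 0.008, 0.0, 0.0, -0.15, -0.05, 0.078, 0.015, 0.0, 0.0, -0.15, -0.058, 0.124, 0.023, 0.0, 0.0, -0.15, -0.067, 0.17, 0.03, 0.0, 0.0, -0.15]
[-0.011, 0.031, 0.036, 0.0, 0.0, 0.0, -0.021, 0.061, 0.072, 0.0, 0.0, 0.0, -0.032, 0.092, 0.108, 0.0, 0.0, 0.0, -0.043, 0.122, 0.144, 0.0, 0.0, 0.0, -0.054, 0.153, 0.18, 0.0, 0.0, 0.0]
[0.0, 0.0, 0.045, 0.0, 0.0, 0.0, 0.0, 0.0, 0.09, 0.0, 0.0, 0.0, 0.0, 0.0, 0.09, 0.0, 0.0, 0.0, 0.0, 0.0, 0.09, 0.0, 0.0, 0.0]
```

View pics/g.png

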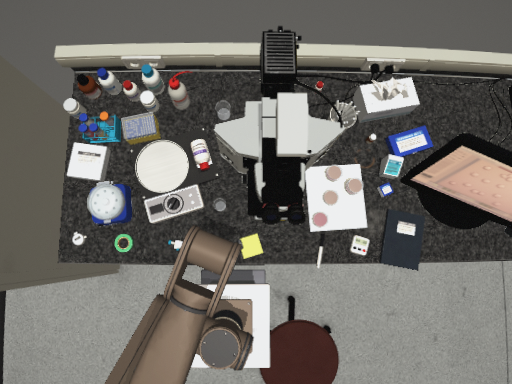

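The bottle lies in the cradle (pixel (201,154)), level and centred; the tray (162,166) is empty. On to the pad, with a touch test of the fingertip height at a dish-wide opening.

Call:
carry_out(
  deltas=[-0.025,0.045,0,0,0,-0.15,-0.05,0.09,0,0,0,-0.299,-0.091,0.124,0,0,0,-0.449,-0.133,0.159,0,0,0,-0.599,-0.166,0.171,0,0.005,0,-0.749],
  grip=70,
)

```text
time: 14.32
eef_pos: [0.1919, -0.1851, 0.3288]
tcp_rot: [0.898, 0.44, -0.0, -0.001]
contact_force: [1.3, -0.3, -0.1]
opening: 0.699
finger_force: 0.0
```

Call:
carry_out(
  deltas=[-0.033,-0.014,0,0,0,-0.15,-0.041,0.032,0.008,0,0,-0.15,-0.05,0.078,0.015,0,0,-0.15,-0.058,0.124,0.023,0,0,-0.15,-0.067,0.17,0.03,0,0,-0.15],
)

```text
time: 14.95
eef_pos: [0.2865, -0.3428, 0.2975]
tcp_rot: [0.864, 0.504, -0.0, -0.001]
contact_force: [-1.3, -0.6, 0.9]
opening: 0.699
finger_force: 0.0
```

Call:
carry_out(
  deltas=[-0.011,0.031,0.036,0,0,0,-0.021,0.061,0.072,0,0,0,-0.032,0.092,0.108,0,0,0,-0.043,0.122,0.144,0,0,0,-0.054,0.153,0.18,0,0,0],
)

```text
time: 15.58
eef_pos: [0.3924, -0.4642, 0.1155]
tcp_rot: [0.864, 0.504, -0.0, -0.001]
contact_force: [-0.3, -0.1, 1.1]
opening: 0.699
finger_force: 0.0
```

Call:
carry_out(
  deltas=[0,0,0.045,0,0,0,0,0,0.09,0,0,0,0,0,0.1,0,0,0,0,0,0.1,0,0,0],
)

```text
time: 16.08
eef_pos: [0.3911, -0.4633, 0.0179]
tcp_rot: [0.864, 0.504, -0.0, -0.001]
contact_force: [-0.3, -0.3, 0.7]
opening: 0.7
finger_force: 0.0
```

Run:
```python
from h import *
from scipy.optimize import least_squares
s=ctrl.get_state();print(s['qpos'].round(3),s['eef_pos'],s['tcp_rot'],s['opening'])
im=np.load('im1.npy');W=np.load('W1.npy');hsv=cv2.cvtColor(im,cv2.COLOR_RGB2HSV).astype(int)
t=((hsv[...,2]>150)&(hsv[...,1]<70)).astype(np.uint8);t[:, :125]=0;t[:,190:]=0;t[:130]=0;t[195:]=0
n,l,st,c=cv2.connectedComponentsWithStats(t);i=1+st[1:,4].argmax();print(st[i])
cn=max(cv2.findContours((l==i).astype(np.uint8),cv2.RETR_EXTERNAL,cv2.CHAIN_APPROX_NONE)[0],key=len)[:,0]
p=plane('top',cn,.082)[:,:2]
f=lambda v:np.linalg.norm(p-v[:2],axis=1)-v[2]
o=least_squares(f,[*p.mean(0),.098],loss='soft_l1',f_scale=.002);print(o.x,np.abs(o.fun).mean())
# rim by depth
k=W[125:200,125:200].reshape(-1,3)
```

```text
[-1.037e+00  3.970e-01  1.867e+00 -1.000e-03  8.800e-01 -5.210e-01] [ 0.39109432 -0.46332838  0.01794098] [ 8.63778613e-01  5.03869854e-01 -4.54116337e-04 -1.21294527e-03] 0.7000075625349219
[ 136  140   53   53 2168]
[0.57465007 0.23202244 0.09578042] 0.0017769099845389147
```

Call:
carry_out(
  deltas=[0,0,0.006,0,0,0,0,0,0.012,0,0,0,0,0,0.012,0,0,0],
)

```text
time: 16.45
eef_pos: [0.3908, -0.4636, 0.0073]
tcp_rot: [0.864, 0.504, -0.0, -0.0]
contact_force: [0.3, -0.5, 0.9]
opening: 0.699
finger_force: 0.0
```

Call:
carry_out(
  deltas=[0,0,0.003,0,0,0,0,0,0.003,0,0,0],
)

```text
time: 16.7
eef_pos: [0.3907, -0.4634, 0.0039]
tcp_rot: [0.864, 0.504, -0.0, -0.0]
contact_force: [-0.1, 0.3, -0.2]
opening: 0.702
finger_force: 0.0
```

Call:
carry_out(
  deltas=[0,0,0.002,0,0,0,0,0,0.002,0,0,0],
)

```text
time: 16.95
eef_pos: [0.3907, -0.4634, 0.0017]
tcp_rot: [0.864, 0.504, -0.001, -0.001]
contact_force: [0.6, -0.3, -0.4]
opening: 0.702
finger_force: 0.0
```

Call:
carry_out(
  deltas=[0,0,0.002,0,0,0,0,0,0.002,0,0,0],
)

```text
time: 17.2
eef_pos: [0.3907, -0.4634, -0.0004]
tcp_rot: [0.864, 0.504, -0.0, -0.001]
contact_force: [-0.2, 0.9, -1.2]
opening: 0.7
finger_force: 0.0
```

Call:
carry_out(
  deltas=[0,0,0.002,0,0,0,0,0,0.002,0,0,0],
)

```text
time: 17.45
eef_pos: [0.3907, -0.4634, -0.0023]
tcp_rot: [0.864, 0.504, -0.001, -0.001]
contact_force: [0.2, 0.1, 0.6]
opening: 0.699
finger_force: 0.0
```

Call:
carry_out(
  deltas=[0,0,0.0015,0,0,0,0,0,0.0015,0,0,0],
)

```text
time: 17.7
eef_pos: [0.3909, -0.4637, -0.0034]
tcp_rot: [0.864, 0.504, -0.0, -0.0]
contact_force: [-1.3, 0.2, 0.5]
opening: 0.702
finger_force: 0.6
```

Call:
carry_out(
  deltas=[0,0,0.001,0,0,0,0,0,0.001,0,0,0],
)

```text
time: 17.95
eef_pos: [0.3909, -0.4637, -0.0035]
tcp_rot: [0.864, 0.504, -0.001, -0.0]
contact_force: [-1.7, 2.1, 5.7]
opening: 0.7
finger_force: 3.2
```

Call:
carry_out(
  deltas=[0,0,0.001,0,0,0,0,0,0.001,0,0,0],
)

```text
time: 18.2
eef_pos: [0.391, -0.4638, -0.0035]
tcp_rot: [0.864, 0.504, -0.001, -0.001]
contact_force: [-4.0, 4.8, 12.2]
opening: 0.703
finger_force: 5.7
```

Run:
```python
from h import *
p=ctrl.get_state()['eef_pos'];O=ori(1.2)
plan([(p+[0,0,.08],O),([.385,-.3505,.08],O),([.385,-.3505,.035],O)],settle=2)
```

```text
[0.0, 0.0, -0.04, -0.001, 0.0, -0.072, 0.0, 0.0, -0.08, -0.002, 0.0, -0.144, 0.032, -0.02, -0.081, -0.002, 0.0, -0.144, 0.064, -0.041, -0.082, -0.002, 0.0, -0.144, 0.096, -0.061, -0.083, -0.002, 0.0, -0.144]
[0.0, 0.0, 0.045, 0.0, 0.0, 0.0, 0.0, 0.0, 0.045, 0.0, 0.0, 0.0, 0.0, 0.0, 0.045, 0.0, 0.0, 0.0]
```

Call:
carry_out(
  deltas=[0,0,-0.04,0,0,-0.072,0,0,-0.08,0,0,-0.144,0.032,-0.02,-0.081,0,0,-0.144,0.064,-0.041,-0.082,0,0,-0.144,0.096,-0.061,-0.083,0,0,-0.144],
  grip=86,
)

```text
time: 18.82
eef_pos: [0.3848, -0.3488, 0.0774]
tcp_rot: [0.826, 0.564, -0.0, -0.0]
contact_force: [0.1, 0.1, -0.4]
opening: 0.86
finger_force: 0.0
```

Call:
carry_out(
  deltas=[0,0,0.045,0,0,0,0,0,0.045,0,0,0,0,0,0.045,0,0,0],
)

```text
time: 19.2
eef_pos: [0.3853, -0.3507, 0.0332]
tcp_rot: [0.825, 0.564, -0.0, -0.0]
contact_force: [0.0, -0.4, -0.7]
opening: 0.861
finger_force: 0.0
```

Run:
```python
from h import *
s=ctrl.get_state();print(s['eef_pos'],s['opening'])
O=ori(1.2)
plan([([.385,-.3505,.0045],O)],settle=2)
```

```text
[ 0.38531534 -0.35067745  0.03317338] 0.8607056963187583
[0.0, 0.0, 0.029, -0.001, 0.001, 0.0, 0.0, 0.0, 0.029, -0.001, 0.001, 0.0, 0.0, 0.0, 0.029, -0.001, 0.001, 0.0]
```

Call:
carry_out(
  deltas=[0,0,0.015,0,0,0,0,0,0.0285,0,0,0,0,0,0.0285,0,0,0],
)

```text
time: 19.58
eef_pos: [0.3841, -0.349, 0.0023]
tcp_rot: [0.825, 0.564, -0.001, -0.002]
contact_force: [-0.1, 0.4, 0.4]
opening: 0.86
finger_force: 0.0
```

Call:
carry_out(
  deltas=[0,0,0,0,0,0,0,0,0,0,0,0,0,0,0,0,0,0,0,0,0,0,0,0],
  grip=50,
  grip_force=30,
)

```text
time: 20.08
eef_pos: [0.3851, -0.3501, 0.0042]
tcp_rot: [0.825, 0.565, -0.0, -0.0]
contact_force: [1.1, -0.5, 0.8]
opening: 0.691
finger_force: 32.2
```

Call:
carry_out(
  deltas=[0,0,-0.02,0,0,0,0,0,-0.06,0,0,0,0,0,-0.1,0,0,0,0,0,-0.1,0,0,0],
)

```text
time: 20.58
eef_pos: [0.3869, -0.3522, 0.108]
tcp_rot: [0.825, 0.565, -0.0, 0.004]
contact_force: [-0.6, 0.4, -0.3]
opening: 0.683
finger_force: 32.3
```

Run:
```python
from h import *
s=ctrl.get_state();print(s['eef_pos'],s['opening'],s['finger_force'])
im,d,W=blobs()
def tray(phi,r,z): 
    a=PSI+np.radians(phi);return [T[0]+r*np.cos(a),T[1]+r*np.sin(a),z]
# first dish: phi=0, psi 1.87
plan([(pol(.28,-55,.33),ori(1.3))]+[(pol(.27,b,.33),ori(p)) for b,p in((-32,1.5),(-10,1.7),(12,1.87))]+[(pol(.42,19,.3),ori(1.87)),(tray(0,.05,.16),ori(1.87)),(tray(0,.05,.11),ori(1.87))],settle=2)
```

```text
[ 0.38687114 -0.35222917  0.10799473] 0.6827631661053689 32.29555428028107
blob [333.6 172.3] 229 z 0.0311 mean [ 0.5652 -0.4097  0.0318] mid [ 0.5659 -0.4102  0.0311]
blob [354.2 185.6] 246 z 0.0468 mean [ 0.5117 -0.4833  0.0478] mid [ 0.5131 -0.4822  0.0468]
[0.004, -0.036, -0.032, 0.0, 0.0, -0.014, 0.009, -0.072, -0.064, 0.001, 0.001, -0.029, 0.013, -0.109, -0.096, 0.001, 0.001, -0.043, 0.018, -0.145, -0.129, 0.001, 0.001, -0.057, 0.022, -0.181, -0.161, 0.001, 0.002, -0.072]
[0.007, -0.036, -0.032, 0.0, 0.0, -0.014, 0.014, -0.072, -0.064, 0.001, 0.001, -0.029, 0.065, -0.052, -0.064, 0.001, 0.001, -0.129, 0.117, -0.032, -0.064, 0.001, 0.001, -0.229, 0.168, -0.028, -0.064, 0.0, 0.001, -0.329]
[0.048, 0.02, 0.0, 0.0, 0.0, -0.1, 0.099, 0.02, 0.0, 0.0, 0.0, -0.185, 0.151, 0.021, 0.0, 0.0, 0.0, -0.27, 0.176, 0.066, 0.01, 0.0, 0.0, -0.27, 0.202, 0.111, 0.02, 0.0, 0.0, -0.27]
[0.013, 0.05, 0.01, 0.0, 0.0, 0.0, 0.019, 0.092, 0.033, 0.0, 0.0, 0.0, 0.026, 0.133, 0.057, 0.0, 0.0, 0.0, 0.032, 0.174, 0.08, 0.0, 0.0, 0.0, 0.038, 0.216, 0.103, 0.0, 0.0, 0.0]
[0.006, 0.041, 0.023, 0.0, 0.0, 0.0, 0.013, 0.083, 0.047, 0.0, 0.0, 0.0, 0.013, 0.083, 0.097, 0.0, 0.0, 0.0, 0.013, 0.083, 0.097, 0.0, 0.0, 0.0, 0.013, 0.083, 0.097, 0.0, 0.0, 0.0]
```

```bash
cat >> h.py <<'E'
def tray(phi,r,z):
    a=PSI+np.radians(phi);return [T[0]+r*np.cos(a),T[1]+r*np.sin(a),z]
def carry(psi,end,p0=1.2):
    f=lambda k:ori(p0+(psi-p0)*k)
    return [(pol(.27,-58,.33),f(.1)),(pol(.27,-35,.33),f(.4)),(pol(.27,-12,.33),f(.7)),(pol(.27,12,.33),f(1)),(pol(.42,19,.30),f(1))]+[(e,f(1)) for e in end]
E
python3 - <<'E'
from h import *
plan([([.29,-.375,.2],ori(1.2))]+carry(1.87,[tray(0,.05,.16),tray(0,.05,.12)]),settle=2)
E
```

```text
[-0.019, -0.027, -0.031, 0.001, 0.001, 0.0, -0.038, -0.054, -0.063, 0.001, 0.002, 0.0, -0.057, -0.08, -0.094, 0.002, 0.002, 0.0, -0.041, -0.118, -0.121, 0.002, 0.002, -0.014, -0.024, -0.156, -0.147, 0.002, 0.002, -0.027]
[0.018, -0.038, -0.026, 0.0, 0.0, -0.013, 0.035, -0.075, -0.052, 0.0, 0.0, -0.027, 0.053, -0.113, -0.078, 0.0, 0.0, -0.04, 0.101, -0.088, -0.078, 0.0, 0.0, -0.141, 0.149, -0.064, -0.078, 0.0, 0.0, -0.241]
[0.051, 0.016, 0.0, 0.0, 0.0, -0.101, 0.103, 0.033, 0.0, 0.0, 0.0, -0.201, 0.14, 0.029, 0.0, 0.0, 0.0, -0.268, 0.177, 0.025, 0.0, 0.0, 0.0, -0.335, 0.214, 0.021, 0.0, 0.0, 0.0, -0.402]
[0.013, 0.05, 0.01, 0.0, 0.0, 0.0, 0.025, 0.101, 0.02, 0.0, 0.0, 0.0, 0.038, 0.151, 0.03, 0.0, 0.0, 0.0, 0.044, 0.192, 0.053, 0.0, 0.0, 0.0, 0.051, 0.234, 0.077, 0.0, 0.0, 0.0]
[0.006, 0.041, 0.023, 0.0, 0.0, 0.0, 0.013, 0.083, 0.047, 0.0, 0.0, 0.0, 0.019, 0.124, 0.07, 0.0, 0.0, 0.0, 0.026, 0.165, 0.093, 0.0, 0.0, 0.0, 0.026, 0.165, 0.133, 0.0, 0.0, 0.0]
[0.0, 0.0, 0.0, 0.0, 0.0, 0.0, 0.0, 0.0, 0.0, 0.0, 0.0, 0.0]
```

Call:
carry_out(
  deltas=[-0.019,-0.027,-0.031,0,0,0,-0.038,-0.054,-0.063,0,0,0,-0.057,-0.08,-0.094,0,0,0,-0.041,-0.118,-0.121,0,0,-0.014,-0.024,-0.156,-0.147,0,0,-0.027],
)

```text
time: 21.25
eef_pos: [0.2299, -0.3146, 0.2501]
tcp_rot: [0.818, 0.576, -0.0, -0.002]
contact_force: [-0.9, -0.5, 0.6]
opening: 0.686
finger_force: 32.4
```

Call:
carry_out(
  deltas=[0.018,-0.038,-0.026,0,0,-0.013,0.035,-0.075,-0.052,0,0,-0.027,0.053,-0.113,-0.078,0,0,-0.04,0.101,-0.088,-0.078,0,0,-0.141,0.149,-0.064,-0.078,0,0,-0.241],
)

```text
time: 21.88
eef_pos: [0.2207, -0.1543, 0.3282]
tcp_rot: [0.745, 0.667, -0.0, -0.0]
contact_force: [0.1, -0.9, -0.4]
opening: 0.684
finger_force: 32.4
```

Call:
carry_out(
  deltas=[0.051,0.016,0,0,0,-0.101,0.103,0.033,0,0,0,-0.201,0.14,0.029,0,0,0,-0.268,0.177,0.025,0,0,0,-0.335,0.214,0.021,0,0,0,-0.402],
)

```text
time: 22.5
eef_pos: [0.2637, 0.0581, 0.3274]
tcp_rot: [0.593, 0.805, -0.001, -0.002]
contact_force: [-0.6, 0.3, -0.0]
opening: 0.682
finger_force: 32.4
```

Call:
carry_out(
  deltas=[0.013,0.05,0.01,0,0,0,0.025,0.101,0.02,0,0,0,0.038,0.151,0.03,0,0,0,0.044,0.192,0.053,0,0,0,0.051,0.234,0.077,0,0,0],
)

```text
time: 23.12
eef_pos: [0.4732, 0.1753, 0.2491]
tcp_rot: [0.594, 0.805, -0.002, -0.002]
contact_force: [0.6, -0.7, -0.0]
opening: 0.684
finger_force: 32.4
```

Call:
carry_out(
  deltas=[0.006,0.041,0.023,0,0,0,0.013,0.083,0.047,0,0,0,0.019,0.124,0.07,0,0,0,0.026,0.165,0.093,0,0,0,0.026,0.165,0.093,0,0,0],
)

```text
time: 23.75
eef_pos: [0.6211, 0.2478, 0.1513]
tcp_rot: [0.594, 0.805, -0.004, -0.004]
contact_force: [-0.5, 0.5, -0.9]
opening: 0.682
finger_force: 32.4
```

Run:
```python
from h import *
s=ctrl.get_state();print(s['qpos'].round(3),s['eef_pos'],tray(0,.05,.16),s['opening'],s['tcp_rot'])
plan([(tray(0,.05,.1),ori(1.87)),(tray(0,.05,.078),ori(1.87))],settle=2)
b,_=snap('side');cv2.imwrite('pics/h.png',cv2.resize(b[100:300,100:300,::-1],None,fx=2.5,fy=2.5))
```

```text
[ 0.228  0.349  1.649  0.     1.156 -0.072] [0.62113714 0.24780801 0.1513183 ] [np.float64(0.6227073384384725), np.float64(0.24696695891345466), 0.16] 0.6818346828336265 [ 0.5937403   0.80463366 -0.00449772 -0.00410965]
[-0.001, 0.002, 0.051, -0.012, -0.001, 0.0, -0.001, 0.002, 0.073, -0.012, -0.001, 0.0, -0.001, 0.002, 0.073, -0.012, -0.001, 0.0, -0.001, 0.002, 0.073, -0.012, -0.001, 0.0]
```

View pics/h.png

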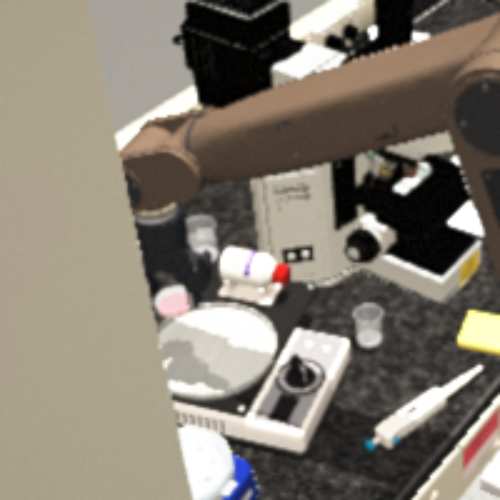

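The side view shows the dish held level over the tray's far part (~(172,298)) and the bottle well in the cradle. Lowering inside the rim, then feeling for the rim outward.

Call:
carry_out(
  deltas=[0,0.002,0.04,-0.008,0,0,0,0.002,0.066,-0.012,0,0,0,0.002,0.072,-0.012,0,0,0,0.002,0.072,-0.012,0,0],
)

```text
time: 24.3
eef_pos: [0.6243, 0.2483, 0.0877]
tcp_rot: [0.594, 0.804, 0.005, 0.003]
contact_force: [-0.1, -0.3, 0.2]
opening: 0.686
finger_force: 32.4
```

Call:
carry_out(
  deltas=[0,0.006,0,0,0,0,0,0.01,0,0,0,0,0,0.01,0,0,0,0],
)

```text
time: 24.68
eef_pos: [0.6348, 0.2516, 0.0877]
tcp_rot: [0.594, 0.805, 0.005, 0.004]
contact_force: [-0.1, -0.2, -0.2]
opening: 0.685
finger_force: 32.4
```

Call:
carry_out(
  deltas=[0,0.002,0,0,0,0,0,0.002,0,0,0,0],
)

```text
time: 24.92
eef_pos: [0.6359, 0.2521, 0.0868]
tcp_rot: [0.594, 0.805, 0.005, 0.003]
contact_force: [0.6, 0.9, -0.7]
opening: 0.68
finger_force: 32.4
```

Call:
carry_out(
  deltas=[0,0.002,0,0,0,0,0,0.002,0,0,0,0],
)

```text
time: 25.18
eef_pos: [0.6379, 0.2526, 0.0869]
tcp_rot: [0.594, 0.805, 0.005, 0.003]
contact_force: [-0.7, 0.1, 0.0]
opening: 0.687
finger_force: 32.4
```

```bash
cat >> h.py <<'E'
def loc():
    s=ctrl.get_state();v=s['eef_pos']-T
    print('shaker xy',(v@ax).round(4),(v@ay).round(4),'r',np.hypot(*v[:2]).round(4),'phi',np.degrees(np.arctan2(v@ay,v@ax)).round(1),'z',s['eef_pos'][2].round(4),'F radial-ish',(s['contact_force']@ax).round(1),(s['contact_force']@ay).round(1),s['contact_force'][2].round(1),'op',s['opening'].round(3))
E
python3 -c "
from h import *
loc()"
```

```text
Traceback (most recent call last):
  File "h.py", line 66, in loc
    print('shaker xy',(v@ax).round(4),(v@ay).round(4),'r',np.hypot(*v[:2]).round(4),'phi',np.degrees(np.arctan2(v@ay,v@ax)).round(1),'z',s['eef_pos'][2].round(4),'F radial-ish',(s['contact_force']@ax).round(1),(s['contact_force']@ay).round(1),s['contact_force'][2].round(1),'op',s['opening'].round(3))
                                                                                                                                                                                                                                                                                       ^^^^^^^^^^^^^^^^^^
AttributeError: 'float' object has no attribute 'round'
```

Call:
carry_out(
  deltas=[0,-0.008,0,0,0,0,0,-0.012,0,0,0,0,0,-0.012,0.009,0,0,0,0,-0.012,0.009,0,0,0,0,-0.012,0.009,0,0,0],
)

```text
time: 25.8
eef_pos: [0.6264, 0.2491, 0.0775]
tcp_rot: [0.594, 0.805, 0.004, 0.003]
contact_force: [-0.7, -0.6, -0.3]
opening: 0.685
finger_force: 32.4
```

Call:
carry_out(
  deltas=[0,0.004,0,0,0,0,0,0.007,0,0,0,0,0,0.007,0,0,0,0],
)

```text
time: 26.18
eef_pos: [0.6336, 0.2513, 0.078]
tcp_rot: [0.594, 0.805, 0.005, 0.003]
contact_force: [-0.5, 0.1, -0.4]
opening: 0.681
finger_force: 32.4
```

Call:
carry_out(
  deltas=[0,0.0015,0,0,0,0,0,0.0015,0,0,0,0],
)

```text
time: 26.42
eef_pos: [0.6346, 0.2516, 0.0779]
tcp_rot: [0.594, 0.805, 0.005, 0.003]
contact_force: [-0.2, -0.4, 0.4]
opening: 0.683
finger_force: 32.4
```

Call:
carry_out(
  deltas=[0,0.0015,0,0,0,0,0,0.0015,0,0,0,0],
)

```text
time: 26.68
eef_pos: [0.6361, 0.2521, 0.0779]
tcp_rot: [0.594, 0.805, 0.005, 0.003]
contact_force: [-0.1, 0.1, 0.0]
opening: 0.684
finger_force: 32.4
```

Call:
carry_out(
  deltas=[0,0.0015,0,0,0,0,0,0.0015,0,0,0,0],
)

```text
time: 26.92
eef_pos: [0.6375, 0.2525, 0.0779]
tcp_rot: [0.594, 0.805, 0.005, 0.003]
contact_force: [0.4, -0.2, -0.5]
opening: 0.684
finger_force: 32.4
```

```bash
sed -i "s/s\['opening'\].round(3)/round(s['opening'],3)/" h.py; python3 -c "
from h import *
loc()"
```

```text
shaker xy 0.0658 0.0009 r 0.0658 phi 0.8 z 0.0779 F radial-ish 0.3 -0.3 -0.5 op 0.684
```

Call:
carry_out(
  deltas=[0,0.0015,0,0,0,0,0,0.0015,0,0,0,0],
)

```text
time: 27.18
eef_pos: [0.6389, 0.2529, 0.0778]
tcp_rot: [0.594, 0.805, 0.004, 0.003]
contact_force: [-0.4, 0.4, -0.2]
opening: 0.686
finger_force: 32.4
```

Call:
carry_out(
  deltas=[0,0.0015,0,0,0,0,0,0.0015,0,0,0,0],
)

```text
time: 27.42
eef_pos: [0.6391, 0.253, 0.0778]
tcp_rot: [0.594, 0.805, 0.003, 0.002]
contact_force: [-4.7, -1.3, 2.6]
opening: 0.685
finger_force: 32.7
```

Call:
carry_out(
  deltas=[0,0.0015,0,0,0,0,0,0.0015,0,0,0,0],
)

```text
time: 27.68
eef_pos: [0.6392, 0.2531, 0.0779]
tcp_rot: [0.594, 0.805, 0.001, 0.001]
contact_force: [-9.1, -3.3, 6.2]
opening: 0.687
finger_force: 33.0
```

Call:
carry_out(
  deltas=[0,-0.0045,0,0,0,0,0,-0.0045,0,0,0,0,0,-0.0045,0,0,0,0],
)

```text
time: 28.05
eef_pos: [0.6378, 0.2526, 0.078]
tcp_rot: [0.594, 0.805, 0.005, 0.003]
contact_force: [0.7, -0.1, -0.6]
opening: 0.682
finger_force: 32.5
```

Call:
carry_out(
  deltas=[0,0,0,0,0,0,0,0,0,0,0,0,0,0,0,0,0,0],
  grip=80,
)

```text
time: 28.42
eef_pos: [0.6375, 0.2525, 0.0779]
tcp_rot: [0.594, 0.804, 0.005, 0.003]
contact_force: [0.4, -0.1, 0.9]
opening: 0.806
finger_force: 0.0
```

Call:
carry_out(
  deltas=[0,0,-0.02,0,0,0,0,0,-0.06,0,0,0,0,0,-0.11,0,0,0,0,0,-0.16,0,0,0,0,0,-0.16,0,0,0],
)

```text
time: 29.05
eef_pos: [0.6389, 0.2528, 0.2472]
tcp_rot: [0.594, 0.805, 0.01, 0.008]
contact_force: [0.4, 0.7, 0.6]
opening: 0.801
finger_force: 0.0
```

```bash
sed -i 's/T=np.array(\[.575,.232,.073\])/T=np.array([.577,.2327,.073])/' h.py
cat >> h.py <<'E'
def ret(end):  # from tray back to the pad
    s=ctrl.get_state();e=R.from_quat(s['tcp_rot']).apply([1,0,0]);p0=np.arctan2(e[1],e[0])
    f=lambda k:ori(p0+(1.2-p0)*k)
    return [(pol(.42,19,.30),f(.1)),(pol(.27,12,.33),f(.3)),(pol(.27,-12,.33),f(.5)),(pol(.27,-35,.33),f(.8)),(pol(.27,-58,.33),f(1)),([.29,-.4,.2],f(1))]+[(e,ori(1.2)) for e in end]
E
python3 - <<'E'
from h import *
loc()
plan(ret([[.469,-.3945,.08]]),settle=2)
E
```

```text
shaker xy 0.065 0.0006 r 0.065 phi 0.5 z 0.2472 F radial-ish 0.6 0.5 0.6 op 0.801
[-0.008, -0.053, -0.012, 0.005, 0.0, 0.013, -0.016, -0.106, -0.024, 0.01, 0.0, 0.027, -0.024, -0.158, -0.036, 0.015, 0.0, 0.04, -0.032, -0.211, -0.048, 0.02, 0.0, 0.054, -0.04, -0.264, -0.059, 0.025, 0.0, 0.067]
[-0.016, -0.049, -0.01, 0.0, 0.0, 0.045, -0.032, -0.099, -0.02, 0.0, 0.0, 0.089, -0.048, -0.148, -0.03, 0.0, 0.0, 0.134, -0.084, -0.157, -0.03, 0.0, 0.0, 0.179, -0.121, -0.165, -0.03, 0.0, 0.0, 0.223]
[-0.037, 0.0, 0.0, 0.0, 0.0, 0.045, -0.087, -0.022, 0.0, 0.0, 0.0, 0.145, -0.136, -0.044, 0.0, 0.0, 0.0, 0.246, -0.172, -0.084, 0.0, 0.0, 0.0, 0.313, -0.209, -0.123, 0.0, 0.0, 0.0, 0.38]
[-0.021, 0.04, 0.026, 0.0, 0.0, 0.0, -0.042, 0.08, 0.052, 0.0, 0.0, 0.0, -0.064, 0.119, 0.078, 0.0, 0.0, 0.0, -0.085, 0.159, 0.104, 0.0, 0.0, 0.0, -0.106, 0.199, 0.13, 0.0, 0.0, 0.0]
[0.017, 0.041, 0.03, 0.0, 0.0, 0.0, 0.035, 0.082, 0.06, 0.0, 0.0, 0.0, 0.052, 0.124, 0.09, 0.0, 0.0, 0.0, 0.07, 0.165, 0.12, 0.0, 0.0, 0.0, 0.07, 0.165, 0.12, 0.0, 0.0, 0.0]
[0.0, 0.0, 0.0, 0.0, 0.0, 0.0]
```

Call:
carry_out(
  deltas=[-0.008,-0.053,-0.012,0.005,0,0.013,-0.016,-0.106,-0.024,0.01,0,0.027,-0.024,-0.158,-0.036,0.015,0,0.04,-0.032,-0.211,-0.048,0.02,0,0.054,-0.04,-0.264,-0.059,0.02,0,0.067],
  grip=86,
)

```text
time: 29.68
eef_pos: [0.3929, 0.1351, 0.2943]
tcp_rot: [0.621, 0.784, -0.004, -0.003]
contact_force: [0.1, -0.9, 1.4]
opening: 0.858
finger_force: 0.0
```

Call:
carry_out(
  deltas=[-0.016,-0.049,-0.01,0,0,0.045,-0.032,-0.099,-0.02,0,0,0.089,-0.048,-0.148,-0.03,0,0,0.134,-0.084,-0.157,-0.03,0,0,0.179,-0.121,-0.165,-0.03,0,0,0.223],
)

```text
time: 30.3
eef_pos: [0.2614, -0.0206, 0.3259]
tcp_rot: [0.704, 0.71, -0.003, -0.001]
contact_force: [1.1, -0.1, 0.0]
opening: 0.861
finger_force: 0.0
```

Call:
carry_out(
  deltas=[-0.037,0,0,0,0,0.045,-0.087,-0.022,0,0,0,0.145,-0.136,-0.044,0,0,0,0.246,-0.172,-0.084,0,0,0,0.313,-0.209,-0.123,0,0,0,0.38],
)

```text
time: 30.92
eef_pos: [0.1396, -0.2306, 0.3268]
tcp_rot: [0.826, 0.564, -0.004, -0.001]
contact_force: [0.9, -0.9, -0.4]
opening: 0.857
finger_force: 0.0
```

Run:
```python
from h import *
im,d,W=blobs()
k=W[125:205,125:200].reshape(-1,3);v=k-T;r=np.hypot(v[:,0],v[:,1]);m=(r<.1)&(k[:,2]>.083)&(k[:,2]<.1)
q=v[m];print('tray dish px',m.sum(),np.median(k[m,2]).round(4),(q@ax).mean().round(4),(q@ay).mean().round(4),np.ptp(q@ax).round(3),np.ptp(q@ay).round(3))
```

```text
blob [333.7 172.2] 226 z 0.0316 mean [ 0.5648 -0.4091  0.0324] mid [ 0.5659 -0.4099  0.0316]
blob [354.2 185.7] 249 z 0.0462 mean [ 0.5116 -0.4834  0.0474] mid [ 0.5128 -0.4842  0.0462]
blob [330.4 197.1] 197 z 0.0167 mean [ 0.4703 -0.3952  0.017 ] mid [ 0.4701 -0.3949  0.0167]
tray dish px 228 0.0877 0.0553 -0.0021 0.194 0.192
```

Call:
carry_out(
  deltas=[-0.021,0.04,0.026,0,0,0,-0.042,0.08,0.052,0,0,0,-0.064,0.119,0.078,0,0,0,-0.085,0.159,0.104,0,0,0,-0.106,0.199,0.13,0,0,0],
)

```text
time: 31.6
eef_pos: [0.2882, -0.4017, 0.1948]
tcp_rot: [0.825, 0.565, -0.004, -0.002]
contact_force: [0.2, -0.1, 0.2]
opening: 0.859
finger_force: 0.0
```

Call:
carry_out(
  deltas=[0.017,0.041,0.03,0,0,0,0.035,0.082,0.06,0,0,0,0.052,0.124,0.09,0,0,0,0.07,0.165,0.12,0,0,0,0.07,0.165,0.12,0,0,0],
)

```text
time: 32.22
eef_pos: [0.4657, -0.3929, 0.0699]
tcp_rot: [0.824, 0.566, -0.004, -0.006]
contact_force: [-0.3, -0.4, 0.1]
opening: 0.865
finger_force: 0.0
```

Call:
carry_out(
  deltas=[0,0,0,0,0,0,0,0,0,0,0,0],
)

```text
time: 32.48
eef_pos: [0.4647, -0.3967, 0.0759]
tcp_rot: [0.826, 0.564, -0.004, -0.001]
contact_force: [0.0, 0.1, -0.3]
opening: 0.862
finger_force: 0.0
```

Run:
```python
from h import *
plan([([.469,-.3945,.035],ori(1.2))],settle=2)
```

```text
[0.004, 0.003, 0.041, -0.006, 0.006, -0.001, 0.004, 0.003, 0.041, -0.006, 0.006, -0.001, 0.004, 0.003, 0.041, -0.006, 0.006, -0.001]
```

Call:
carry_out(
  deltas=[0.0035,0.0043,0.03,-0.006,0.006,0,0.0035,0.0043,0.06,-0.006,0.006,0,0.0035,0.0043,0.0714,-0.006,0.006,0,0.0035,0.0043,0.0714,-0.006,0.006,0,0.0035,0.0043,0.0714,-0.006,0.006,0],
)

```text
time: 33.1
eef_pos: [0.4703, -0.3955, 0.0045]
tcp_rot: [0.825, 0.564, 0.0, 0.0]
contact_force: [-0.2, -0.5, 0.2]
opening: 0.859
finger_force: 0.0
```

Call:
carry_out(
  deltas=[0,0,0,0,0,0,0,0,0,0,0,0,0,0,0,0,0,0,0,0,0,0,0,0],
  grip=50,
)

```text
time: 33.6
eef_pos: [0.4705, -0.3955, 0.0048]
tcp_rot: [0.825, 0.565, 0.0, 0.0]
contact_force: [-1.1, 0.1, 5.3]
opening: 0.685
finger_force: 32.2
```

Call:
carry_out(
  deltas=[0,0,-0.02,0,0,0,0,0,-0.06,0,0,0,0,0,-0.1,0,0,0,0,0,-0.1,0,0,0,0,0,-0.1,0,0,0],
)

```text
time: 34.22
eef_pos: [0.4695, -0.3942, 0.1028]
tcp_rot: [0.825, 0.565, -0.0, -0.001]
contact_force: [0.4, 0.9, -0.9]
opening: 0.682
finger_force: 32.3
```

Run:
```python
from h import *
# second dish: phi=120 (psi .83)
plan([([.29,-.4,.2],ori(1.2))]+carry(.83,[tray(120,.055,.16)]),settle=3)
```

```text
[-0.018, -0.041, -0.024, -0.001, 0.0, 0.0, -0.035, -0.083, -0.048, -0.001, -0.001, 0.0, -0.053, -0.124, -0.073, -0.002, -0.001, 0.0, -0.07, -0.165, -0.097, -0.002, -0.001, 0.0, -0.049, -0.205, -0.123, -0.002, -0.001, 0.007]
[0.021, -0.04, -0.026, 0.0, 0.0, 0.007, 0.042, -0.08, -0.052, 0.0, 0.0, 0.015, 0.063, -0.12, -0.078, 0.0, 0.0, 0.022, 0.084, -0.16, -0.104, 0.0, 0.0, 0.03, 0.133, -0.137, -0.104, 0.0, 0.0, 0.085]
[0.051, 0.018, 0.0, 0.0, 0.0, 0.055, 0.104, 0.016, 0.0, 0.0, 0.0, 0.111, 0.158, 0.013, 0.0, 0.0, 0.0, 0.167, 0.192, -0.004, 0.0, 0.0, 0.0, 0.204, 0.225, -0.021, 0.0, 0.0, 0.0, 0.241]
[0.029, -0.024, 0.0, 0.0, 0.0, 0.037, 0.078, -0.008, 0.01, 0.0, 0.0, 0.037, 0.127, 0.009, 0.02, 0.0, 0.0, 0.037, 0.176, 0.025, 0.03, 0.0, 0.0, 0.037, 0.214, 0.029, 0.058, 0.0, 0.0, 0.037]
[0.038, 0.003, 0.028, 0.0, 0.0, 0.0, 0.077, 0.005, 0.056, 0.0, 0.0, 0.0, 0.115, 0.008, 0.084, 0.0, 0.0, 0.0, 0.154, 0.01, 0.112, 0.0, 0.0, 0.0, 0.154, 0.01, 0.112, 0.0, 0.0, 0.0]
[0.0, 0.0, 0.0, 0.0, 0.0, 0.0, 0.0, 0.0, 0.0, 0.0, 0.0, 0.0]
```

Call:
carry_out(
  deltas=[-0.018,-0.041,-0.024,0,0,0,-0.035,-0.083,-0.048,0,0,0,-0.053,-0.124,-0.073,0,0,0,-0.07,-0.165,-0.097,0,0,0,-0.049,-0.205,-0.123,0,0,0.007],
)

```text
time: 34.85
eef_pos: [0.259, -0.366, 0.2251]
tcp_rot: [0.828, 0.56, 0.0, -0.003]
contact_force: [0.2, -0.0, 0.4]
opening: 0.68
finger_force: 32.3
```

Call:
carry_out(
  deltas=[0.021,-0.04,-0.026,0,0,0.007,0.042,-0.08,-0.052,0,0,0.015,0.063,-0.12,-0.078,0,0,0.022,0.084,-0.16,-0.104,0,0,0.03,0.133,-0.137,-0.104,0,0,0.085],
)

```text
time: 35.48
eef_pos: [0.1789, -0.1948, 0.3316]
tcp_rot: [0.857, 0.516, -0.001, 0.001]
contact_force: [2.0, -1.6, -0.5]
opening: 0.682
finger_force: 32.3
```

Call:
carry_out(
  deltas=[0.051,0.018,0,0,0,0.055,0.104,0.016,0,0,0,0.111,0.158,0.013,0,0,0,0.167,0.192,-0.004,0,0,0,0.204,0.225,-0.021,0,0,0,0.241],
)

```text
time: 36.1
eef_pos: [0.2641, 0.0202, 0.3291]
tcp_rot: [0.908, 0.42, -0.001, -0.002]
contact_force: [0.4, -0.6, 0.4]
opening: 0.688
finger_force: 32.4
```

Call:
carry_out(
  deltas=[0.029,-0.024,0,0,0,0.037,0.078,-0.008,0.01,0,0,0.037,0.127,0.009,0.02,0,0,0.037,0.176,0.025,0.03,0,0,0.037,0.214,0.029,0.058,0,0,0.037],
)

```text
time: 36.72
eef_pos: [0.4268, 0.1643, 0.2715]
tcp_rot: [0.915, 0.403, -0.001, -0.001]
contact_force: [-0.3, -0.4, -0.1]
opening: 0.684
finger_force: 32.4
```

Call:
carry_out(
  deltas=[0.038,0.003,0.028,0,0,0,0.077,0.005,0.056,0,0,0,0.115,0.008,0.084,0,0,0,0.154,0.01,0.112,0,0,0,0.154,0.01,0.112,0,0,0],
)

```text
time: 37.35
eef_pos: [0.5343, 0.2703, 0.1542]
tcp_rot: [0.915, 0.404, -0.006, -0.002]
contact_force: [-0.3, -0.2, -0.7]
opening: 0.686
finger_force: 32.4
```

Call:
carry_out(
  deltas=[0,0,0,0,0,0,0,0,0,0,0,0],
)

```text
time: 37.6
eef_pos: [0.5364, 0.2697, 0.162]
tcp_rot: [0.915, 0.403, 0.001, -0.001]
contact_force: [0.3, -0.7, -0.4]
opening: 0.685
finger_force: 32.4
```

Run:
```python
from h import *
loc()
plan([(tray(120,.0575,.078),ori(.83))],settle=2)
print(ori(.83).apply([0,1,0])@ax,ori(.83).apply([0,1,0])@ay)
```

```text
shaker xy -0.0277 0.0475 r 0.055 phi 120.2 z 0.162 F radial-ish 0.1 -0.8 -0.4 op 0.685
[0.0, -0.001, 0.042, -0.001, -0.001, 0.0, 0.0, -0.002, 0.084, -0.001, -0.002, -0.001, 0.0, -0.002, 0.084, -0.001, -0.002, -0.001, 0.0, -0.002, 0.084, -0.001, -0.002, -0.001]
0.5020780778647188 -0.8648222960398683
```

Call:
carry_out(
  deltas=[0,-0.001,0.042,0,0,0,0,-0.002,0.078,0,-0.002,0,0,-0.002,0.084,0,-0.002,0,0,-0.002,0.084,0,-0.002,0,0,-0.002,0.084,0,-0.002,0],
)

```text
time: 38.22
eef_pos: [0.5362, 0.2719, 0.0791]
tcp_rot: [0.915, 0.403, 0.001, -0.0]
contact_force: [-0.6, -0.6, 0.0]
opening: 0.68
finger_force: 32.4
```

Call:
carry_out(
  deltas=[0,-0.003,0,0,0,0,0,-0.005,0,0,0,0,0,-0.005,0,0,0,0],
)

```text
time: 38.6
eef_pos: [0.5311, 0.2754, 0.0774]
tcp_rot: [0.915, 0.403, -0.001, -0.001]
contact_force: [-1.2, -0.4, 2.2]
opening: 0.685
finger_force: 33.4
```

Call:
carry_out(
  deltas=[0,-0.0015,0,0,0,0,0,-0.0015,0,0,0,0],
)

```text
time: 38.85
eef_pos: [0.5306, 0.276, 0.0774]
tcp_rot: [0.915, 0.403, -0.0, -0.0]
contact_force: [0.5, -0.9, 2.7]
opening: 0.683
finger_force: 34.3
```

Call:
carry_out(
  deltas=[0,-0.0015,0,0,0,0,0,-0.0015,0,0,0,0],
)

```text
time: 39.1
eef_pos: [0.5296, 0.277, 0.0774]
tcp_rot: [0.915, 0.403, -0.0, -0.0]
contact_force: [2.3, -2.0, 3.8]
opening: 0.679
finger_force: 35.0
```

Call:
carry_out(
  deltas=[0,-0.0015,0,0,0,0,0,-0.0015,0,0,0,0],
)

```text
time: 39.35
eef_pos: [0.5292, 0.2774, 0.0775]
tcp_rot: [0.915, 0.403, 0.0, 0.0]
contact_force: [3.8, -3.8, 3.2]
opening: 0.684
finger_force: 34.7
```

```bash
python3 -c "
from h import *
loc()"
```

```text
shaker xy -0.0322 0.057 r 0.0655 phi 119.5 z 0.0775 F radial-ish 2.5 -4.7 3.2 op 0.684
```

Call:
carry_out(
  deltas=[0,0.003,0,0,0,0,0,0.003,0,0,0,0],
)

```text
time: 39.6
eef_pos: [0.5294, 0.2771, 0.0772]
tcp_rot: [0.915, 0.403, -0.002, -0.002]
contact_force: [-0.8, 1.7, 5.7]
opening: 0.686
finger_force: 35.0
```

Call:
carry_out(
  deltas=[0,0,0,0,0,0,0,0,0,0,0,0,0,0,0,0,0,0],
  grip=80,
)

```text
time: 39.98
eef_pos: [0.5294, 0.2758, 0.076]
tcp_rot: [0.915, 0.403, -0.002, -0.001]
contact_force: [-0.9, 0.1, -0.6]
opening: 0.8
finger_force: 0.0
```

Call:
carry_out(
  deltas=[0,0,-0.02,0,0,0,0,0,-0.06,0,0,0,0,0,-0.11,0,0,0,0,0,-0.16,0,0,0,0,0,-0.16,0,0,0],
)

```text
time: 40.6
eef_pos: [0.5335, 0.2769, 0.2451]
tcp_rot: [0.915, 0.403, 0.006, -0.0]
contact_force: [0.8, 0.7, 0.2]
opening: 0.802
finger_force: 0.0
```

Run:
```python
from h import *
loc()
plan(ret([[.5655,-.4098,.11]]),settle=3)
```

```text
shaker xy -0.0283 0.0552 r 0.062 phi 117.1 z 0.2451 F radial-ish 1.0 0.4 0.2 op 0.802
[-0.049, -0.001, -0.014, 0.001, -0.003, -0.009, -0.097, -0.003, -0.028, 0.002, -0.005, -0.019, -0.146, -0.004, -0.043, 0.003, -0.008, -0.028, -0.195, -0.006, -0.057, 0.005, -0.01, -0.037, -0.245, -0.02, -0.067, 0.005, -0.01, -0.062]
[-0.049, -0.018, -0.01, 0.0, 0.0, -0.025, -0.098, -0.035, -0.02, 0.0, 0.0, -0.049, -0.127, -0.012, -0.02, 0.0, 0.0, -0.074, -0.156, 0.012, -0.02, 0.0, 0.0, -0.099, -0.185, 0.035, -0.02, 0.0, 0.0, -0.123]
[-0.053, 0.008, 0.0, 0.0, 0.0, -0.056, -0.107, 0.016, 0.0, 0.0, 0.0, -0.111, -0.159, 0.002, 0.0, 0.0, 0.0, -0.148, -0.211, -0.012, 0.0, 0.0, 0.0, -0.185, -0.224, 0.031, 0.026, 0.0, 0.0, -0.185]
[-0.021, 0.04, 0.026, 0.0, 0.0, 0.0, -0.042, 0.08, 0.052, 0.0, 0.0, 0.0, -0.064, 0.119, 0.078, 0.0, 0.0, 0.0, -0.085, 0.159, 0.104, 0.0, 0.0, 0.0, -0.07, 0.203, 0.119, 0.0, 0.0, 0.0]
[0.015, 0.043, 0.015, 0.0, 0.0, 0.0, 0.03, 0.087, 0.03, 0.0, 0.0, 0.0, 0.045, 0.13, 0.045, 0.0, 0.0, 0.0, 0.06, 0.174, 0.06, 0.0, 0.0, 0.0, 0.076, 0.217, 0.075, 0.0, 0.0, 0.0]
[0.0, 0.0, 0.0, 0.0, 0.0, 0.0, 0.0, 0.0, 0.0, 0.0, 0.0, 0.0, 0.0, 0.0, 0.0, 0.0, 0.0, 0.0]
```

Call:
carry_out(
  deltas=[-0.049,-0.001,-0.014,0.001,-0.003,-0.009,-0.097,-0.003,-0.028,0.002,-0.005,-0.019,-0.146,-0.004,-0.043,0.003,-0.008,-0.028,-0.195,-0.006,-0.057,0.005,-0.01,-0.037,-0.245,-0.02,-0.067,0.005,-0.01,-0.062],
  grip=86,
)

```text
time: 41.22
eef_pos: [0.3493, 0.1076, 0.3049]
tcp_rot: [0.902, 0.431, -0.007, -0.001]
contact_force: [-0.9, 0.3, -0.5]
opening: 0.861
finger_force: 0.0
```

Call:
carry_out(
  deltas=[-0.049,-0.018,-0.01,0,0,-0.025,-0.098,-0.035,-0.02,0,0,-0.049,-0.127,-0.012,-0.02,0,0,-0.074,-0.156,0.012,-0.02,0,0,-0.099,-0.185,0.035,-0.02,0,0,-0.123],
)

```text
time: 41.85
eef_pos: [0.2612, -0.0581, 0.3261]
tcp_rot: [0.874, 0.486, -0.006, -0.001]
contact_force: [-0.3, 0.3, -1.0]
opening: 0.863
finger_force: 0.0
```

Call:
carry_out(
  deltas=[-0.053,0.008,0,0,0,-0.056,-0.107,0.016,0,0,0,-0.111,-0.159,0.002,0,0,0,-0.148,-0.211,-0.012,0,0,0,-0.185,-0.224,0.031,0.026,0,0,-0.185],
)

```text
time: 42.48
eef_pos: [0.1634, -0.2692, 0.3049]
tcp_rot: [0.832, 0.555, -0.009, 0.002]
contact_force: [0.6, -0.4, 1.3]
opening: 0.859
finger_force: 0.0
```

Run:
```python
from h import *
im,d,W=blobs();cv2.imwrite('pics/i.png',cv2.resize(im[125:215,125:215,::-1],None,fx=6,fy=6,interpolation=cv2.INTER_CUBIC))
```

```text
blob [333.7 172.2] 225 z 0.032 mean [ 0.564  -0.4095  0.0326] mid [ 0.5661 -0.4102  0.032 ]
blob [354.2 185.7] 248 z 0.0466 mean [ 0.5116 -0.4835  0.0476] mid [ 0.512  -0.4831  0.0466]
```

Call:
carry_out(
  deltas=[-0.021,0.04,0.026,0,0,0,-0.042,0.08,0.052,0,0,0,-0.064,0.119,0.078,0,0,0,-0.085,0.159,0.104,0,0,0,-0.07,0.203,0.119,0,0,0],
)

```text
time: 43.15
eef_pos: [0.3322, -0.404, 0.1795]
tcp_rot: [0.826, 0.564, -0.007, -0.003]
contact_force: [-0.8, 0.6, 0.7]
opening: 0.859
finger_force: 0.0
```

Call:
carry_out(
  deltas=[0.015,0.043,0.015,0,0,0,0.03,0.087,0.03,0,0,0,0.045,0.13,0.045,0,0,0,0.06,0.174,0.06,0,0,0,0.076,0.217,0.075,0,0,0],
)

```text
time: 43.78
eef_pos: [0.5621, -0.4106, 0.1027]
tcp_rot: [0.825, 0.565, -0.007, -0.003]
contact_force: [-0.1, -0.5, 0.2]
opening: 0.861
finger_force: 0.0
```

Call:
carry_out(
  deltas=[0,0,0,0,0,0,0,0,0,0,0,0,0,0,0,0,0,0],
)

```text
time: 44.15
eef_pos: [0.56, -0.4117, 0.1046]
tcp_rot: [0.826, 0.564, -0.006, -0.002]
contact_force: [0.6, -0.6, 0.4]
opening: 0.861
finger_force: 0.0
```

Run:
```python
from h import *
plan([([.566,-.41,.0195],ori(1.2))],settle=2)
```

```text
[0.002, 0.003, 0.042, -0.005, 0.004, 0.0, 0.005, 0.006, 0.085, -0.01, 0.009, -0.001, 0.005, 0.006, 0.085, -0.01, 0.009, -0.001, 0.005, 0.006, 0.085, -0.01, 0.009, -0.001]
```

View pics/i.png

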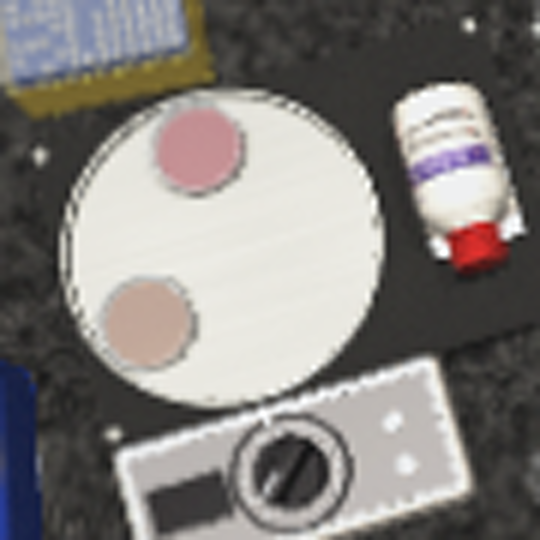

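The tray holds two dishes, at crop (200,148) and (150,322), both close to the rim as intended, about 120° apart.

Call:
carry_out(
  deltas=[0.002,0.003,0.042,-0.005,0.004,0,0.005,0.006,0.078,-0.01,0.009,0,0.005,0.006,0.085,-0.01,0.009,0,0.005,0.006,0.085,-0.01,0.009,0,0.005,0.006,0.085,-0.01,0.009,0],
)

```text
time: 44.78
eef_pos: [0.5679, -0.4106, 0.0212]
tcp_rot: [0.825, 0.564, 0.0, 0.002]
contact_force: [0.1, -0.5, 0.9]
opening: 0.857
finger_force: 0.0
```

Call:
carry_out(
  deltas=[0,0,0,0,0,0,0,0,0,0,0,0,0,0,0,0,0,0,0,0,0,0,0,0],
  grip=50,
)

```text
time: 45.28
eef_pos: [0.5681, -0.4105, 0.0212]
tcp_rot: [0.825, 0.565, 0.0, 0.002]
contact_force: [-0.4, 0.1, 6.5]
opening: 0.685
finger_force: 32.5
```

Call:
carry_out(
  deltas=[0,0,-0.02,0,0,0,0,0,-0.06,0,0,0,0,0,-0.1,0,0,0,0,0,-0.1,0,0,0,0,0,-0.1,0,0,0],
)

```text
time: 45.9
eef_pos: [0.5667, -0.4089, 0.1184]
tcp_rot: [0.825, 0.565, 0.0, -0.001]
contact_force: [-0.1, 1.3, -0.8]
opening: 0.678
finger_force: 32.2
```

Run:
```python
from h import *
loc()
# third: phi=-120 (psi 2.92, tool y along +60 or -120)
for p in(2.92,-.22):
    y=ori(p).apply([0,1,0]);print(p,y@ax,y@ay)
plan([([.32,-.4,.2],ori(1.2))]+carry(2.92,[tray(-120,.055,.16)]),settle=3)
```

```text
shaker xy -0.2019 -0.6091 r 0.6417 phi -108.3 z 0.1184 F radial-ish 0.3 1.3 -0.8 op 0.678
2.92 0.5017257539615199 0.8650267439864183
-0.22 -0.500347430269914 -0.8658247218821448
[-0.016, -0.047, -0.016, 0.0, 0.0, 0.0, -0.032, -0.093, -0.033, 0.0, 0.0, 0.0, -0.049, -0.14, -0.049, -0.001, -0.001, 0.0, -0.065, -0.187, -0.065, -0.001, -0.001, 0.0, -0.081, -0.233, -0.081, -0.001, -0.001, 0.0]
[0.019, -0.045, -0.026, 0.0, 0.0, -0.034, 0.038, -0.091, -0.052, 0.0, 0.0, -0.069, 0.057, -0.136, -0.078, 0.0, 0.0, -0.103, 0.076, -0.181, -0.104, 0.0, 0.0, -0.138, 0.095, -0.227, -0.13, 0.0, 0.0, -0.172]
[0.029, 0.021, 0.0, 0.0, 0.0, -0.172, 0.059, 0.041, 0.0, 0.0, 0.0, -0.344, 0.088, 0.062, 0.0, 0.0, 0.0, -0.516, 0.123, 0.069, 0.0, 0.0, 0.0, -0.688, 0.158, 0.077, 0.0, 0.0, 0.0, -0.86]
[0.017, 0.032, 0.0, 0.0, 0.0, -0.172, 0.047, 0.054, 0.0, 0.0, 0.0, -0.344, 0.076, 0.077, 0.0, 0.0, 0.0, -0.516, 0.106, 0.1, 0.0, 0.0, 0.0, -0.688, 0.1, 0.152, 0.01, 0.0, 0.0, -0.688]
[-0.037, 0.036, 0.01, 0.0, 0.0, 0.0, -0.075, 0.072, 0.02, 0.0, 0.0, 0.0, -0.113, 0.091, 0.055, 0.0, 0.0, 0.0, -0.152, 0.111, 0.09, 0.0, 0.0, 0.0, -0.191, 0.131, 0.125, 0.0, 0.0, 0.0]
[-0.039, 0.02, 0.035, 0.0, 0.0, 0.0, -0.039, 0.02, 0.035, 0.0, 0.0, 0.0, -0.039, 0.02, 0.035, 0.0, 0.0, 0.0, -0.039, 0.02, 0.035, 0.0, 0.0, 0.0]
```

Call:
carry_out(
  deltas=[-0.016,-0.047,-0.016,0,0,0,-0.032,-0.093,-0.033,0,0,0,-0.049,-0.14,-0.049,0,0,0,-0.065,-0.187,-0.065,0,0,0,-0.081,-0.233,-0.081,0,0,0],
)

```text
time: 46.52
eef_pos: [0.3184, -0.3991, 0.1979]
tcp_rot: [0.825, 0.565, 0.0, -0.002]
contact_force: [0.4, -0.7, 0.8]
opening: 0.681
finger_force: 32.3
```

Call:
carry_out(
  deltas=[0.019,-0.045,-0.026,0,0,-0.034,0.038,-0.091,-0.052,0,0,-0.069,0.057,-0.136,-0.078,0,0,-0.103,0.076,-0.181,-0.104,0,0,-0.138,0.095,-0.227,-0.13,0,0,-0.172],
)

```text
time: 47.15
eef_pos: [0.1426, -0.2279, 0.3288]
tcp_rot: [0.773, 0.634, 0.001, -0.002]
contact_force: [-0.4, -1.2, 1.4]
opening: 0.681
finger_force: 32.3
```

Call:
carry_out(
  deltas=[0.029,0.021,0,0,0,-0.172,0.059,0.041,0,0,0,-0.344,0.088,0.062,0,0,0,-0.516,0.123,0.069,0,0,0,-0.688,0.158,0.077,0,0,0,-0.86],
)

```text
time: 47.78
eef_pos: [0.2502, -0.0887, 0.328]
tcp_rot: [0.437, 0.899, 0.001, -0.002]
contact_force: [0.8, -0.8, -0.0]
opening: 0.679
finger_force: 32.3
```

Call:
carry_out(
  deltas=[0.017,0.032,0,0,0,-0.172,0.047,0.054,0,0,0,-0.344,0.076,0.077,0,0,0,-0.516,0.106,0.1,0,0,0,-0.688,0.1,0.152,0.01,0,0,-0.688],
)

```text
time: 48.4
eef_pos: [0.3084, 0.0839, 0.3208]
tcp_rot: [0.109, 0.994, 0.0, 0.002]
contact_force: [0.9, -1.0, -0.2]
opening: 0.681
finger_force: 32.3
```

Call:
carry_out(
  deltas=[-0.037,0.036,0.01,0,0,0,-0.075,0.072,0.02,0,0,0,-0.113,0.091,0.055,0,0,0,-0.152,0.111,0.09,0,0,0,-0.191,0.131,0.125,0,0,0],
)

```text
time: 49.02
eef_pos: [0.524, 0.1685, 0.1915]
tcp_rot: [0.111, 0.994, -0.0, -0.002]
contact_force: [0.6, -0.6, 0.2]
opening: 0.684
finger_force: 32.3
```

Call:
carry_out(
  deltas=[-0.039,0.02,0.035,0,0,0,-0.039,0.02,0.035,0,0,0,-0.039,0.02,0.035,0,0,0,-0.039,0.02,0.035,0,0,0],
)

```text
time: 49.52
eef_pos: [0.5662, 0.1791, 0.162]
tcp_rot: [0.111, 0.994, 0.001, 0.001]
contact_force: [-0.3, 0.8, 0.0]
opening: 0.679
finger_force: 32.3
```

Run:
```python
from h import *
loc()
plan([(tray(-120,.0585,.0797),ori(2.92))],settle=2)
```

```text
shaker xy -0.0263 -0.0479 r 0.0546 phi -118.8 z 0.162 F radial-ish -0.0 0.9 0.0 op 0.679
[0.001, -0.002, 0.041, 0.001, 0.001, 0.0, 0.001, -0.004, 0.082, 0.002, 0.002, 0.0, 0.001, -0.004, 0.082, 0.002, 0.002, 0.0, 0.001, -0.004, 0.082, 0.002, 0.002, 0.0]
```

Call:
carry_out(
  deltas=[0.001,-0.002,0.041,0,0,0,0.001,-0.004,0.078,0.002,0.002,0,0.001,-0.004,0.082,0.002,0.002,0,0.001,-0.004,0.082,0.002,0.002,0,0.001,-0.004,0.082,0.002,0.002,0],
)

```text
time: 50.15
eef_pos: [0.5657, 0.1757, 0.0805]
tcp_rot: [0.111, 0.994, -0.0, 0.001]
contact_force: [0.8, -0.4, -0.5]
opening: 0.679
finger_force: 32.3
```

Call:
carry_out(
  deltas=[0,-0.003,0,0,0,0,0,-0.005,0,0,0,0,0,-0.005,0,0,0,0,0,-0.005,0,0,0,0],
)

```text
time: 50.65
eef_pos: [0.5633, 0.1706, 0.0779]
tcp_rot: [0.111, 0.994, -0.001, -0.001]
contact_force: [0.3, -0.6, -0.8]
opening: 0.678
finger_force: 32.3
```

Run:
```python
from h import *
loc()
```

```text
shaker xy -0.0317 -0.0552 r 0.0636 phi -119.9 z 0.0779 F radial-ish 0.1 -0.6 -0.8 op 0.678
```

Call:
carry_out(
  deltas=[0,0,0,0,0,0,0,0,0,0,0,0,0,0,0,0,0,0],
  grip=80,
)

```text
time: 51.02
eef_pos: [0.5633, 0.1706, 0.078]
tcp_rot: [0.111, 0.994, -0.001, -0.001]
contact_force: [-0.5, 0.8, -0.3]
opening: 0.8
finger_force: 0.0
```

Call:
carry_out(
  deltas=[0,0,-0.02,0,0,0,0,0,-0.06,0,0,0,0,0,-0.11,0,0,0,0,0,-0.16,0,0,0,0,0,-0.16,0,0,0],
)

```text
time: 51.65
eef_pos: [0.5669, 0.1712, 0.2462]
tcp_rot: [0.111, 0.994, 0.001, 0.005]
contact_force: [-0.2, 0.2, 0.7]
opening: 0.803
finger_force: 0.0
```

Run:
```python
from h import *
loc()
plan(ret([[.5655,-.41,.09]]),settle=3)
```

```text
shaker xy -0.028 -0.0557 r 0.0623 phi -116.7 z 0.2462 F radial-ish -0.1 0.3 0.7 op 0.803
[0.039, -0.018, -0.014, 0.001, 0.002, 0.043, 0.079, -0.035, -0.028, 0.002, 0.005, 0.086, 0.118, -0.053, -0.042, 0.003, 0.007, 0.129, 0.158, -0.071, -0.056, 0.004, 0.01, 0.172, 0.195, -0.107, -0.066, 0.005, 0.01, 0.287]
[0.026, -0.045, -0.01, 0.0, 0.0, 0.115, 0.051, -0.09, -0.02, 0.0, 0.0, 0.229, 0.033, -0.123, -0.02, 0.0, 0.0, 0.344, 0.015, -0.155, -0.02, 0.0, 0.0, 0.459, -0.003, -0.188, -0.02, 0.0, 0.0, 0.573]
[-0.022, -0.028, 0.0, 0.0, 0.0, 0.172, -0.045, -0.056, 0.0, 0.0, 0.0, 0.344, -0.067, -0.084, 0.0, 0.0, 0.0, 0.516, -0.081, -0.136, 0.0, 0.0, 0.0, 0.688, -0.096, -0.188, 0.0, 0.0, 0.0, 0.86]
[-0.021, 0.04, 0.026, 0.0, 0.0, 0.0, -0.042, 0.08, 0.052, 0.0, 0.0, 0.0, -0.064, 0.119, 0.078, 0.0, 0.0, 0.0, -0.085, 0.159, 0.104, 0.0, 0.0, 0.0, -0.106, 0.199, 0.13, 0.0, 0.0, 0.0]
[0.015, 0.043, 0.018, 0.0, 0.0, 0.0, 0.03, 0.087, 0.037, 0.0, 0.0, 0.0, 0.045, 0.13, 0.055, 0.0, 0.0, 0.0, 0.06, 0.174, 0.073, 0.0, 0.0, 0.0, 0.075, 0.217, 0.092, 0.0, 0.0, 0.0]
[0.015, 0.043, 0.018, 0.0, 0.0, 0.0, 0.015, 0.043, 0.018, 0.0, 0.0, 0.0, 0.015, 0.043, 0.018, 0.0, 0.0, 0.0, 0.015, 0.043, 0.018, 0.0, 0.0, 0.0]
```

Call:
carry_out(
  deltas=[0.039,-0.018,-0.014,0,0.002,0.043,0.079,-0.035,-0.028,0.002,0.005,0.086,0.118,-0.053,-0.042,0.003,0.007,0.129,0.158,-0.071,-0.056,0.004,0.01,0.172,0.195,-0.107,-0.066,0.005,0.01,0.287],
  grip=86,
)

```text
time: 52.28
eef_pos: [0.3486, 0.1093, 0.3052]
tcp_rot: [0.252, 0.968, -0.003, -0.006]
contact_force: [0.3, -0.7, 0.8]
opening: 0.862
finger_force: 0.0
```

Call:
carry_out(
  deltas=[0.026,-0.045,-0.01,0,0,0.115,0.051,-0.09,-0.02,0,0,0.229,0.033,-0.123,-0.02,0,0,0.344,0.015,-0.155,-0.02,0,0,0.459,-0.003,-0.188,-0.02,0,0,0.573],
)

```text
time: 52.9
eef_pos: [0.2609, -0.0572, 0.3262]
tcp_rot: [0.517, 0.856, -0.004, -0.005]
contact_force: [0.5, -0.8, -0.0]
opening: 0.858
finger_force: 0.0
```

Call:
carry_out(
  deltas=[-0.022,-0.028,0,0,0,0.172,-0.045,-0.056,0,0,0,0.344,-0.067,-0.084,0,0,0,0.516,-0.081,-0.136,0,0,0,0.688,-0.096,-0.188,0,0,0,0.86],
)

```text
time: 53.52
eef_pos: [0.1394, -0.2298, 0.3281]
tcp_rot: [0.827, 0.563, -0.006, -0.003]
contact_force: [-0.6, -0.2, 0.3]
opening: 0.862
finger_force: 0.0
```

```bash
cat >> h.py <<'E'
def dishes(im):
    """pink dish tops in tray: centres in tray frame (plane z=.088)"""
    lab=cv2.cvtColor(im,cv2.COLOR_RGB2LAB).astype(int)
    m=(lab[...,1]>135).astype(np.uint8);m[:125]=0;m[210:]=0;m[:,:125]=0;m[:,192:]=0
    n,l,s,c=cv2.connectedComponentsWithStats(m)
    for i in range(1,n):
        if s[i,4]>40:
            v=plane('top',[c[i]],.088)[0]-T;x,y=v@ax,v@ay
            print('dish',s[i,2:].tolist(),'xy',x.round(4),y.round(4),'r',np.hypot(x,y).round(4),'phi',np.degrees(np.arctan2(y,x)).round(1))
E
python3 - <<'E'
from h import *
im,d,W=blobs();dishes(im)
E
```

```text
blob [332.8 173. ] 196 z 0.0166 mean [ 0.5636 -0.4077  0.0171] mid [ 0.5632 -0.4066  0.0166]
blob [354.1 185.8] 250 z 0.0465 mean [ 0.5118 -0.4835  0.0474] mid [ 0.5131 -0.4833  0.0465]
dish [14, 13, 149] xy 0.0515 0.031 r 0.0601 phi 31.0
dish [7, 25, 141] xy -0.0818 0.1469 r 0.1681 phi 119.1
```

Call:
carry_out(
  deltas=[-0.021,0.04,0.026,0,0,0,-0.042,0.08,0.052,0,0,0,-0.064,0.119,0.078,0,0,0,-0.085,0.159,0.104,0,0,0,-0.106,0.199,0.13,0,0,0],
)

```text
time: 54.2
eef_pos: [0.2871, -0.4011, 0.1954]
tcp_rot: [0.825, 0.565, -0.006, -0.003]
contact_force: [0.3, 0.6, 1.4]
opening: 0.857
finger_force: 0.0
```

Call:
carry_out(
  deltas=[0.015,0.043,0.018,0,0,0,0.03,0.087,0.037,0,0,0,0.045,0.13,0.055,0,0,0,0.06,0.174,0.073,0,0,0,0.075,0.217,0.092,0,0,0],
)

```text
time: 54.82
eef_pos: [0.5157, -0.4089, 0.1006]
tcp_rot: [0.825, 0.565, -0.006, -0.003]
contact_force: [0.2, -0.9, 0.0]
opening: 0.861
finger_force: 0.0
```

Call:
carry_out(
  deltas=[0.015,0.043,0.018,0,0,0,0.015,0.043,0.018,0,0,0,0.015,0.043,0.018,0,0,0,0.015,0.043,0.018,0,0,0],
)

```text
time: 55.32
eef_pos: [0.5587, -0.4116, 0.0839]
tcp_rot: [0.826, 0.564, -0.006, -0.003]
contact_force: [0.3, 0.1, 0.2]
opening: 0.861
finger_force: 0.0
```

Run:
```python
from h import *
print(ctrl.get_state()['eef_pos'])
plan([([.566,-.41,.0045],ori(1.2))],settle=2)
```

```text
[ 0.55867809 -0.41155331  0.08386748]
[0.002, 0.004, 0.04, -0.006, 0.004, 0.0, 0.005, 0.007, 0.079, -0.011, 0.007, -0.001, 0.005, 0.007, 0.079, -0.011, 0.007, -0.001, 0.005, 0.007, 0.079, -0.011, 0.007, -0.001]
```

Call:
carry_out(
  deltas=[0.003,0.0015,0.04,-0.006,0.004,0,0.006,0.003,0.07,-0.011,0.007,0,0.006,0.003,0.0785,-0.011,0.007,0,0.006,0.003,0.0785,-0.011,0.007,0,0.006,0.003,0.0785,-0.011,0.007,0],
)

```text
time: 55.95
eef_pos: [0.564, -0.4081, 0.0064]
tcp_rot: [0.826, 0.564, 0.0, 0.001]
contact_force: [-0.2, 0.4, 0.0]
opening: 0.858
finger_force: 0.0
```

Call:
carry_out(
  deltas=[0,0,0,0,0,0,0,0,0,0,0,0,0,0,0,0,0,0,0,0,0,0,0,0],
  grip=50,
)

```text
time: 56.45
eef_pos: [0.5642, -0.408, 0.0066]
tcp_rot: [0.825, 0.565, 0.0, 0.001]
contact_force: [-1.1, 0.1, 6.4]
opening: 0.678
finger_force: 32.5
```

Call:
carry_out(
  deltas=[0,0,-0.02,0,0,0,0,0,-0.06,0,0,0,0,0,-0.1,0,0,0,0,0,-0.1,0,0,0,0,0,-0.1,0,0,0],
)

```text
time: 57.08
eef_pos: [0.563, -0.4065, 0.104]
tcp_rot: [0.825, 0.565, -0.0, -0.001]
contact_force: [-0.3, -0.0, -0.3]
opening: 0.683
finger_force: 32.2
```

Run:
```python
from h import *
im,d=snap('top','j0.png');cv2.imwrite('pics/j.png',cv2.resize(im[125:215,125:215,::-1],None,fx=6,fy=6,interpolation=cv2.INTER_CUBIC))
plan([([.32,-.4,.2],ori(1.2))]+carry(1.87,[tray(180,.045,.16)]),settle=3)
```

```text
[-0.016, -0.046, -0.019, -0.001, 0.0, 0.0, -0.033, -0.091, -0.039, -0.001, -0.001, 0.0, -0.049, -0.137, -0.058, -0.002, -0.001, 0.0, -0.066, -0.183, -0.077, -0.003, -0.001, 0.0, -0.082, -0.229, -0.097, -0.004, -0.001, 0.0]
[0.019, -0.045, -0.026, 0.0, 0.0, -0.013, 0.038, -0.091, -0.052, 0.0, 0.0, -0.027, 0.057, -0.136, -0.078, 0.0, 0.0, -0.04, 0.076, -0.181, -0.104, 0.0, 0.0, -0.054, 0.095, -0.227, -0.13, 0.0, 0.0, -0.067]
[0.047, 0.026, 0.0, 0.0, 0.0, -0.101, 0.094, 0.052, 0.0, 0.0, 0.0, -0.201, 0.148, 0.058, 0.0, 0.0, 0.0, -0.302, 0.201, 0.064, 0.0, 0.0, 0.0, -0.402, 0.237, 0.053, 0.0, 0.0, 0.0, -0.469]
[0.037, 0.006, 0.0, 0.0, 0.0, -0.067, 0.074, 0.012, 0.0, 0.0, 0.0, -0.134, 0.093, 0.06, 0.01, 0.0, 0.0, -0.134, 0.112, 0.109, 0.02, 0.0, 0.0, -0.134, 0.131, 0.157, 0.03, 0.0, 0.0, -0.134]
[0.01, 0.039, 0.035, 0.0, 0.0, 0.0, 0.019, 0.078, 0.07, 0.0, 0.0, 0.0, 0.029, 0.116, 0.105, 0.0, 0.0, 0.0, 0.038, 0.155, 0.14, 0.0, 0.0, 0.0, 0.038, 0.155, 0.14, 0.0, 0.0, 0.0]
[0.0, 0.0, 0.0, 0.0, 0.0, 0.0, 0.0, 0.0, 0.0, 0.0, 0.0, 0.0]
```

View pics/j.png

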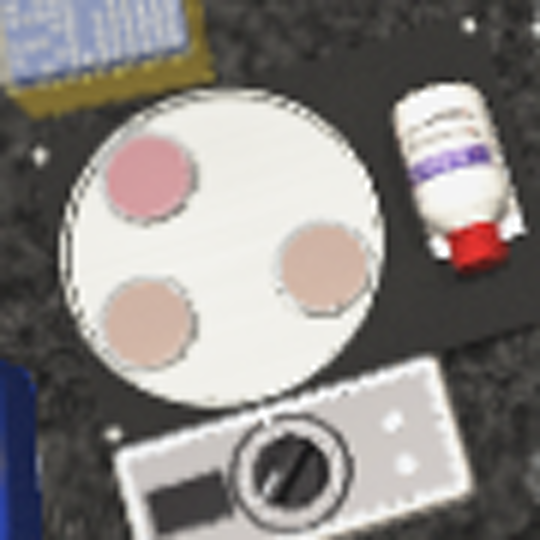

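The pink dish has been knocked round the rim (now at crop (148,177)); the other two are right. I'll place this dish at the front, then set the pink one right.

Call:
carry_out(
  deltas=[-0.016,-0.046,-0.019,0,0,0,-0.033,-0.091,-0.039,0,0,0,-0.049,-0.137,-0.058,0,0,0,-0.066,-0.183,-0.077,0,0,0,-0.082,-0.229,-0.097,0,0,0],
)

```text
time: 57.75
eef_pos: [0.3181, -0.3992, 0.1998]
tcp_rot: [0.825, 0.565, -0.0, -0.003]
contact_force: [-0.8, -0.6, 0.7]
opening: 0.683
finger_force: 32.3
```

Call:
carry_out(
  deltas=[0.019,-0.045,-0.026,0,0,-0.013,0.038,-0.091,-0.052,0,0,-0.027,0.057,-0.136,-0.078,0,0,-0.04,0.076,-0.181,-0.104,0,0,-0.054,0.095,-0.227,-0.13,0,0,-0.067],
)

```text
time: 58.38
eef_pos: [0.1424, -0.2279, 0.3307]
tcp_rot: [0.806, 0.593, 0.0, -0.002]
contact_force: [-0.9, -1.6, 0.3]
opening: 0.683
finger_force: 32.3
```

Call:
carry_out(
  deltas=[0.047,0.026,0,0,0,-0.101,0.094,0.052,0,0,0,-0.201,0.148,0.058,0,0,0,-0.302,0.201,0.064,0,0,0,-0.402,0.237,0.053,0,0,0,-0.469],
)

```text
time: 59.0
eef_pos: [0.2647, -0.0172, 0.3299]
tcp_rot: [0.645, 0.764, -0.0, -0.003]
contact_force: [0.8, -0.5, -0.3]
opening: 0.681
finger_force: 32.3
```

Call:
carry_out(
  deltas=[0.037,0.006,0,0,0,-0.067,0.074,0.012,0,0,0,-0.134,0.093,0.06,0.01,0,0,-0.134,0.112,0.109,0.02,0,0,-0.134,0.131,0.157,0.03,0,0,-0.134],
)

```text
time: 59.62
eef_pos: [0.3986, 0.1371, 0.2996]
tcp_rot: [0.593, 0.805, -0.001, -0.002]
contact_force: [-0.2, 0.1, 0.3]
opening: 0.68
finger_force: 32.3
```

Call:
carry_out(
  deltas=[0.01,0.039,0.035,0,0,0,0.019,0.078,0.07,0,0,0,0.029,0.116,0.105,0,0,0,0.038,0.155,0.14,0,0,0,0.038,0.155,0.14,0,0,0],
)

```text
time: 60.25
eef_pos: [0.5324, 0.2177, 0.1535]
tcp_rot: [0.594, 0.805, -0.005, -0.005]
contact_force: [0.4, -0.2, -0.9]
opening: 0.675
finger_force: 32.3
```

Call:
carry_out(
  deltas=[0,0,0,0,0,0,0,0,0,0,0,0,0,0,0,0,0,0],
)

```text
time: 60.62
eef_pos: [0.5351, 0.2176, 0.1636]
tcp_rot: [0.594, 0.804, 0.001, 0.0]
contact_force: [0.5, -0.9, 0.2]
opening: 0.685
finger_force: 32.3
```

Run:
```python
from h import *
loc()
plan([(tray(180,.0585,.16),ori(1.87)),(tray(180,.0585,.079),ori(1.87))],settle=2)
```

```text
shaker xy -0.0445 -0.0019 r 0.0445 phi -177.6 z 0.1636 F radial-ish 0.2 -1.0 0.2 op 0.685
[0.002, -0.014, 0.004, 0.003, -0.001, -0.001, 0.002, -0.014, 0.044, 0.003, -0.001, -0.001, 0.002, -0.014, 0.085, 0.003, -0.001, -0.001, 0.002, -0.014, 0.085, 0.003, -0.001, -0.001, 0.002, -0.014, 0.085, 0.003, -0.001, -0.001]
```

Call:
carry_out(
  deltas=[0.002,-0.014,0.004,0.003,0,0,0.002,-0.014,0.044,0.003,0,0,0.002,-0.014,0.078,0.003,0,0,0.002,-0.014,0.083,0.003,0,0,0.002,-0.014,0.083,0.003,0,0],
)

```text
time: 61.25
eef_pos: [0.5204, 0.2156, 0.0791]
tcp_rot: [0.594, 0.805, -0.001, -0.001]
contact_force: [0.6, -0.6, 0.1]
opening: 0.678
finger_force: 36.8
```

Call:
carry_out(
  deltas=[0,-0.003,0,0,0,0,0,-0.005,0,0,0,0,0,-0.005,0,0,0,0,0,-0.005,0,0,0,0],
)

```text
time: 61.75
eef_pos: [0.5161, 0.2142, 0.0788]
tcp_rot: [0.594, 0.805, -0.001, -0.001]
contact_force: [0.2, -0.6, -0.4]
opening: 0.681
finger_force: 36.8
```

Run:
```python
from h import *
loc()
```

```text
shaker xy -0.0636 0.0005 r 0.0636 phi 179.5 z 0.0788 F radial-ish 0.0 -0.7 -0.4 op 0.681
```

Call:
carry_out(
  deltas=[0,0,0,0,0,0,0,0,0,0,0,0,0,0,0,0,0,0],
  grip=80,
)

```text
time: 62.12
eef_pos: [0.5161, 0.2141, 0.0786]
tcp_rot: [0.594, 0.805, -0.001, -0.002]
contact_force: [1.0, 0.1, 0.1]
opening: 0.799
finger_force: 0.0
```

Call:
carry_out(
  deltas=[0,0,-0.02,0,0,0,0,0,-0.05,0,0,0,0,0,-0.05,0,0,0,0,0,-0.05,0,0,0],
)

```text
time: 62.62
eef_pos: [0.5157, 0.214, 0.1278]
tcp_rot: [0.594, 0.805, -0.002, -0.002]
contact_force: [-0.2, 0.4, -0.6]
opening: 0.801
finger_force: 0.0
```

Run:
```python
from h import *
loc()
p=T+ax*.0539+ay*.031
plan([([p[0],p[1],.13],ori(2.39)),([p[0],p[1],.11],ori(2.39))],settle=3)
```

```text
shaker xy -0.0641 0.0005 r 0.0641 phi 179.5 z 0.1278 F radial-ish -0.0 0.4 -0.6 op 0.801
[0.01, 0.039, -0.001, -0.001, -0.001, -0.173, 0.021, 0.079, -0.002, -0.003, -0.002, -0.347, 0.031, 0.118, -0.003, -0.004, -0.002, -0.52, 0.031, 0.118, 0.017, -0.004, -0.002, -0.52, 0.031, 0.118, 0.017, -0.004, -0.002, -0.52]
[0.0, 0.0, 0.0, 0.0, 0.0, 0.0, 0.0, 0.0, 0.0, 0.0, 0.0, 0.0]
```

Call:
carry_out(
  deltas=[0.01,0.039,0,0,0,-0.173,0.021,0.079,0,0,0,-0.347,0.031,0.118,0,-0.004,-0.002,-0.52,0.031,0.118,0.01,-0.004,-0.002,-0.52,0.031,0.118,0.015,-0.004,-0.002,-0.52],
  grip=86,
)

```text
time: 63.25
eef_pos: [0.6178, 0.2779, 0.1101]
tcp_rot: [0.368, 0.93, -0.001, -0.002]
contact_force: [-0.2, -0.5, -1.4]
opening: 0.859
finger_force: 0.0
```

Call:
carry_out(
  deltas=[0,0,0,0,0,0,0,0,0,0,0,0],
)

```text
time: 63.5
eef_pos: [0.6192, 0.2782, 0.1132]
tcp_rot: [0.367, 0.93, 0.0, 0.0]
contact_force: [-0.6, 1.2, -0.3]
opening: 0.861
finger_force: 0.0
```

Run:
```python
from h import *
loc()
p=T+ax*.0539+ay*.031
plan([([p[0],p[1],.079],ori(2.39))],settle=2)
A=([p[0],p[1],.079],ori(2.39))
q=[np.array(p),R]
plan([([p[0],p[1],.105],ori(2.39)),(tray(45,.0585,.105),ori(2.655)),(tray(60,.0585,.105),ori(2.92)),(tray(60,.0585,.079),ori(2.92))],start=(np.array([p[0],p[1],.079]),ori(2.39)),settle=2)
```

```text
shaker xy 0.0539 0.0307 r 0.0621 phi 29.7 z 0.1132 F radial-ish -0.2 1.3 -0.3 op 0.861
[0.0, 0.0, 0.034, 0.0, 0.0, -0.001, 0.0, 0.0, 0.034, 0.0, 0.0, -0.001, 0.0, 0.0, 0.034, 0.0, 0.0, -0.001]
[0.0, 0.0, -0.026, 0.0, 0.0, 0.0, 0.008, -0.003, -0.026, 0.0, 0.0, -0.132, 0.015, -0.006, -0.026, 0.0, 0.0, -0.265, 0.022, -0.009, -0.026, 0.0, 0.0, -0.397, 0.029, -0.012, -0.026, 0.0, 0.0, -0.53]
[0.0, 0.0, 0.026, 0.0, 0.0, 0.0, 0.0, 0.0, 0.026, 0.0, 0.0, 0.0, 0.0, 0.0, 0.026, 0.0, 0.0, 0.0]
```

Call:
carry_out(
  deltas=[0,0,0.02,0,0,0,0,0,0.034,0,0,0,0,0,0.034,0,0,0,0,0,0.034,0,0,0],
)

```text
time: 64.0
eef_pos: [0.6198, 0.2786, 0.0789]
tcp_rot: [0.367, 0.93, 0.0, 0.0]
contact_force: [0.9, 0.9, 0.2]
opening: 0.861
finger_force: 0.0
```

Call:
carry_out(
  deltas=[0,0,0,0,0,0,0,0,0,0,0,0,0,0,0,0,0,0,0,0,0,0,0,0],
  grip=50,
)

```text
time: 64.5
eef_pos: [0.6207, 0.2788, 0.0804]
tcp_rot: [0.367, 0.93, 0.001, 0.001]
contact_force: [0.9, 0.8, 5.4]
opening: 0.675
finger_force: 32.5
```

Call:
carry_out(
  deltas=[0,0,-0.026,0,0,0,0.008,-0.003,-0.026,0,0,-0.132,0.015,-0.006,-0.026,0,0,-0.265,0.022,-0.009,-0.026,0,0,-0.397,0.029,-0.012,-0.026,0,0,-0.53],
)

```text
time: 65.12
eef_pos: [0.5893, 0.2894, 0.104]
tcp_rot: [0.109, 0.994, -0.0, -0.001]
contact_force: [0.6, 0.4, -0.1]
opening: 0.676
finger_force: 32.1
```

Call:
carry_out(
  deltas=[0,0,0,0,0,0,0,0,0,0,0,0],
)

```text
time: 65.38
eef_pos: [0.5903, 0.2894, 0.1047]
tcp_rot: [0.112, 0.994, -0.0, -0.0]
contact_force: [0.3, -0.4, 0.3]
opening: 0.675
finger_force: 32.1
```

Run:
```python
from h import *
loc()
plan([(tray(60,.0585,.079),ori(2.92))],settle=2)
```

```text
shaker xy 0.0296 0.0501 r 0.0582 phi 59.4 z 0.1047 F radial-ish 0.2 -0.4 0.3 op 0.675
[0.001, 0.0, 0.026, 0.0, 0.0, -0.002, 0.001, 0.0, 0.026, 0.0, 0.0, -0.002, 0.001, 0.0, 0.026, 0.0, 0.0, -0.002]
```

Call:
carry_out(
  deltas=[0.001,0,0.015,0,0,0,0.001,0,0.023,0,0,0,0.001,0,0.023,0,0,0,0.001,0.003,0.023,0,0,0,0.001,0.005,0.023,0,0,0],
)

```text
time: 66.0
eef_pos: [0.5906, 0.2949, 0.082]
tcp_rot: [0.111, 0.994, 0.0, 0.0]
contact_force: [-1.3, 0.6, -1.3]
opening: 0.672
finger_force: 37.4
```

Call:
carry_out(
  deltas=[0,0,0,0,0,0,0,0,0,0,0,0],
)

```text
time: 66.25
eef_pos: [0.5905, 0.2948, 0.0822]
tcp_rot: [0.111, 0.994, 0.0, 0.0]
contact_force: [0.3, 0.1, -1.1]
opening: 0.672
finger_force: 37.4
```

Run:
```python
from h import *
loc()
```

```text
shaker xy 0.0315 0.0552 r 0.0635 phi 60.3 z 0.0822 F radial-ish 0.4 0.0 -1.1 op 0.672
```

Call:
carry_out(
  deltas=[0,0,0,0,0,0,0,0,0,0,0,0,0,0,0,0,0,0],
  grip=80,
)

```text
time: 66.62
eef_pos: [0.5906, 0.2946, 0.0822]
tcp_rot: [0.111, 0.994, 0.0, 0.0]
contact_force: [1.2, 0.1, 0.4]
opening: 0.799
finger_force: 0.0
```

Call:
carry_out(
  deltas=[0,0,-0.02,0,0,0,0,0,-0.06,0,0,0,0,0,-0.11,0,0,0,0,0,-0.16,0,0,0,0,0,-0.16,0,0,0],
)

```text
time: 67.25
eef_pos: [0.5935, 0.2957, 0.2512]
tcp_rot: [0.111, 0.994, 0.003, 0.007]
contact_force: [0.1, 1.1, 0.3]
opening: 0.8
finger_force: 0.0
```

Run:
```python
from h import *
loc()
plan(ret([[.512,-.4838,.125]]),settle=3)
```

```text
shaker xy 0.0346 0.0552 r 0.0651 phi 57.9 z 0.2512 F radial-ish 0.4 1.0 0.3 op 0.8
[0.031, -0.04, -0.01, 0.002, 0.002, 0.034, 0.062, -0.079, -0.021, 0.003, 0.005, 0.069, 0.094, -0.119, -0.031, 0.005, 0.007, 0.103, 0.125, -0.158, -0.042, 0.007, 0.01, 0.138, 0.156, -0.198, -0.052, 0.009, 0.012, 0.172]
[0.031, -0.042, -0.01, 0.0, 0.0, 0.115, 0.061, -0.084, -0.02, 0.0, 0.0, 0.229, 0.092, -0.125, -0.03, 0.0, 0.0, 0.344, 0.078, -0.16, -0.03, 0.0, 0.0, 0.459, 0.063, -0.195, -0.03, 0.0, 0.0, 0.573]
[-0.031, -0.021, 0.0, 0.0, 0.0, 0.115, -0.05, -0.052, 0.0, 0.0, 0.0, 0.287, -0.069, -0.082, 0.0, 0.0, 0.0, 0.459, -0.088, -0.113, 0.0, 0.0, 0.0, 0.631, -0.096, -0.166, 0.0, 0.0, 0.0, 0.803]
[-0.044, -0.031, 0.0, 0.0, 0.0, 0.172, -0.072, 0.005, 0.026, 0.0, 0.0, 0.172, -0.099, 0.04, 0.052, 0.0, 0.0, 0.172, -0.127, 0.076, 0.078, 0.0, 0.0, 0.172, -0.155, 0.111, 0.104, 0.0, 0.0, 0.172]
[-0.021, 0.04, 0.026, 0.0, 0.0, 0.0, -0.021, 0.087, 0.041, 0.0, 0.0, 0.0, -0.02, 0.135, 0.056, 0.0, 0.0, 0.0, -0.02, 0.182, 0.071, 0.0, 0.0, 0.0, -0.019, 0.23, 0.086, 0.0, 0.0, 0.0]
[0.0, 0.047, 0.015, 0.0, 0.0, 0.0, 0.0, 0.047, 0.015, 0.0, 0.0, 0.0, 0.0, 0.047, 0.015, 0.0, 0.0, 0.0, 0.0, 0.047, 0.015, 0.0, 0.0, 0.0]
```

Call:
carry_out(
  deltas=[0.031,-0.04,-0.01,0,0.002,0.034,0.062,-0.079,-0.021,0.003,0.005,0.069,0.094,-0.119,-0.031,0.005,0.007,0.103,0.125,-0.158,-0.042,0.007,0.01,0.138,0.156,-0.198,-0.052,0.009,0.012,0.172],
  grip=86,
)

```text
time: 67.88
eef_pos: [0.3931, 0.135, 0.2943]
tcp_rot: [0.196, 0.981, -0.004, -0.006]
contact_force: [-0.3, -0.0, 0.8]
opening: 0.859
finger_force: 0.0
```

Call:
carry_out(
  deltas=[0.031,-0.042,-0.01,0,0,0.115,0.061,-0.084,-0.02,0,0,0.229,0.092,-0.125,-0.03,0,0,0.344,0.078,-0.16,-0.03,0,0,0.459,0.063,-0.195,-0.03,0,0,0.573],
)

```text
time: 68.5
eef_pos: [0.2613, -0.0206, 0.327]
tcp_rot: [0.466, 0.885, -0.005, -0.003]
contact_force: [0.6, 0.3, 0.0]
opening: 0.858
finger_force: 0.0
```

Call:
carry_out(
  deltas=[-0.031,-0.021,0,0,0,0.115,-0.05,-0.052,0,0,0,0.287,-0.069,-0.082,0,0,0,0.459,-0.088,-0.113,0,0,0,0.631,-0.096,-0.166,0,0,0,0.803],
)

```text
time: 69.12
eef_pos: [0.1794, -0.1937, 0.3283]
tcp_rot: [0.775, 0.632, -0.007, -0.002]
contact_force: [0.4, -0.4, 0.1]
opening: 0.864
finger_force: 0.0
```

Run:
```python
from h import *
im,d,W=blobs();cv2.imwrite('pics/k.png',cv2.resize(im[125:215,125:215,::-1],None,fx=6,fy=6,interpolation=cv2.INTER_CUBIC))
```

```text
blob [354.1 185.7] 252 z 0.0466 mean [ 0.5118 -0.4833  0.0476] mid [ 0.5128 -0.4838  0.0466]
```

Call:
carry_out(
  deltas=[-0.044,-0.031,0,0,0,0.172,-0.072,0.005,0.026,0,0,0.172,-0.099,0.04,0.052,0,0,0.172,-0.127,0.076,0.078,0,0,0.172,-0.155,0.111,0.104,0,0,0.172],
)

```text
time: 69.8
eef_pos: [0.2577, -0.3684, 0.2234]
tcp_rot: [0.825, 0.565, -0.007, -0.002]
contact_force: [-0.1, 0.8, 0.6]
opening: 0.858
finger_force: 0.0
```

Call:
carry_out(
  deltas=[-0.021,0.04,0.026,0,0,0,-0.021,0.087,0.041,0,0,0,-0.02,0.135,0.056,0,0,0,-0.02,0.182,0.071,0,0,0,-0.019,0.23,0.086,0,0,0],
)

```text
time: 70.42
eef_pos: [0.4646, -0.4691, 0.1352]
tcp_rot: [0.825, 0.565, -0.007, -0.002]
contact_force: [0.2, -0.8, 0.4]
opening: 0.858
finger_force: 0.0
```

Call:
carry_out(
  deltas=[0,0.047,0.015,0,0,0,0,0.047,0.015,0,0,0,0,0.047,0.015,0,0,0,0,0.047,0.015,0,0,0],
)

```text
time: 70.92
eef_pos: [0.506, -0.4863, 0.1217]
tcp_rot: [0.826, 0.564, -0.007, -0.001]
contact_force: [-0.6, -0.1, 0.0]
opening: 0.861
finger_force: 0.0
```

Run:
```python
from h import *
print(ctrl.get_state()['eef_pos'])
plan([([.5122,-.4836,.034],ori(1.2))],settle=2)
```

```text
[ 0.50602579 -0.48625395  0.12174316]
[0.003, 0.003, 0.044, -0.005, 0.005, 0.0, 0.006, 0.006, 0.088, -0.01, 0.01, -0.001, 0.006, 0.006, 0.088, -0.01, 0.01, -0.001, 0.006, 0.006, 0.088, -0.01, 0.01, -0.001]
```

View pics/k.png

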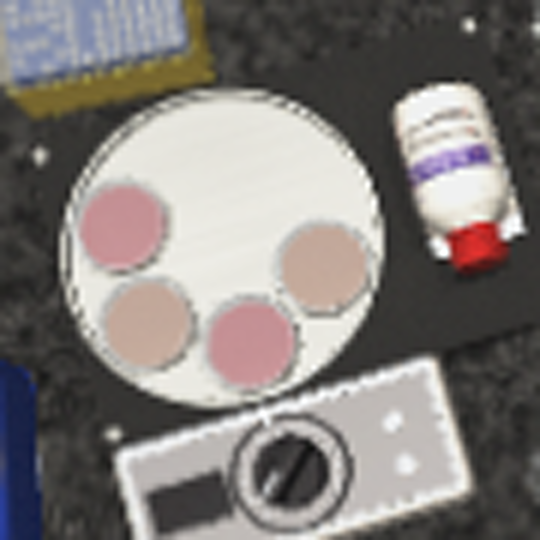

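Four dishes sit at 60°, 120°, 180° and −120° (crop (122,226), (150,322), (252,342), (325,267)); next from the three-stack.

Call:
carry_out(
  deltas=[0.003,0.003,0.044,-0.005,0.005,0,0.006,0.006,0.08,-0.01,0.01,0,0.006,0.006,0.089,-0.01,0.01,0,0.006,0.006,0.089,-0.01,0.01,0,0.006,0.006,0.089,-0.01,0.01,0],
)

```text
time: 71.55
eef_pos: [0.514, -0.4847, 0.0341]
tcp_rot: [0.825, 0.564, 0.0, 0.002]
contact_force: [0.2, -0.2, 0.2]
opening: 0.861
finger_force: 0.0
```

Call:
carry_out(
  deltas=[0,0,0,0,0,0,0,0,0,0,0,0,0,0,0,0,0,0,0,0,0,0,0,0],
  grip=50,
)

```text
time: 72.05
eef_pos: [0.5143, -0.4847, 0.034]
tcp_rot: [0.825, 0.565, 0.0, 0.002]
contact_force: [-0.8, -0.2, 5.6]
opening: 0.688
finger_force: 32.6
```

Call:
carry_out(
  deltas=[0,0,-0.02,0,0,0,0,0,-0.06,0,0,0,0,0,-0.08,0,0,0,0,0,-0.08,0,0,0,0,0,-0.08,0,0,0],
)

```text
time: 72.68
eef_pos: [0.5126, -0.4825, 0.1098]
tcp_rot: [0.825, 0.565, -0.0, -0.002]
contact_force: [0.6, 0.6, -0.5]
opening: 0.688
finger_force: 32.3
```

Run:
```python
from h import *
plan([([.31,-.42,.2],ori(1.2))]+carry(.83,[tray(-60,.05,.16)]),settle=3)
```

```text
[-0.003, -0.042, -0.018, -0.001, 0.0, 0.0, -0.006, -0.085, -0.036, -0.001, -0.001, 0.0, -0.009, -0.127, -0.054, -0.002, -0.001, 0.0, -0.012, -0.169, -0.072, -0.003, -0.002, 0.0, -0.015, -0.212, -0.09, -0.003, -0.002, 0.0]
[0.02, -0.037, -0.022, 0.0, 0.0, 0.006, 0.039, -0.075, -0.043, 0.0, 0.0, 0.012, 0.059, -0.112, -0.065, 0.0, 0.0, 0.019, 0.078, -0.15, -0.087, 0.0, 0.0, 0.025, 0.098, -0.187, -0.108, 0.0, 0.0, 0.031]
[0.018, -0.038, -0.022, 0.0, 0.0, 0.006, 0.068, -0.017, -0.022, 0.0, 0.0, 0.062, 0.117, 0.005, -0.022, 0.0, 0.0, 0.117, 0.171, 0.005, -0.022, 0.0, 0.0, 0.173, 0.225, 0.006, -0.022, 0.0, 0.0, 0.228]
[0.03, -0.022, 0.0, 0.0, 0.0, 0.037, 0.06, -0.044, 0.0, 0.0, 0.0, 0.074, 0.091, -0.066, 0.0, 0.0, 0.0, 0.111, 0.139, -0.046, 0.01, 0.0, 0.0, 0.111, 0.186, -0.026, 0.02, 0.0, 0.0, 0.111]
[0.05, 0.015, 0.01, 0.0, 0.0, 0.0, 0.088, 0.038, 0.038, 0.0, 0.0, 0.0, 0.127, 0.062, 0.066, 0.0, 0.0, 0.0, 0.165, 0.085, 0.094, 0.0, 0.0, 0.0, 0.203, 0.109, 0.122, 0.0, 0.0, 0.0]
[0.038, 0.024, 0.028, 0.0, 0.0, 0.0, 0.038, 0.024, 0.028, 0.0, 0.0, 0.0, 0.038, 0.024, 0.028, 0.0, 0.0, 0.0, 0.038, 0.024, 0.028, 0.0, 0.0, 0.0]
```

Call:
carry_out(
  deltas=[-0.003,-0.042,-0.018,0,0,0,-0.006,-0.085,-0.036,0,0,0,-0.009,-0.127,-0.054,0,0,0,-0.012,-0.169,-0.072,0,0,0,-0.015,-0.212,-0.09,0,0,0],
)

```text
time: 73.3
eef_pos: [0.3086, -0.4191, 0.1998]
tcp_rot: [0.825, 0.565, 0.0, -0.003]
contact_force: [-0.7, -0.3, -1.0]
opening: 0.687
finger_force: 32.3
```

Call:
carry_out(
  deltas=[0.02,-0.037,-0.022,0,0,0.006,0.039,-0.075,-0.043,0,0,0.012,0.059,-0.112,-0.065,0,0,0.019,0.078,-0.15,-0.087,0,0,0.025,0.098,-0.187,-0.108,0,0,0.031],
)

```text
time: 73.92
eef_pos: [0.1707, -0.2599, 0.3086]
tcp_rot: [0.834, 0.552, 0.0, -0.002]
contact_force: [0.2, -0.0, 0.6]
opening: 0.686
finger_force: 32.3
```

Call:
carry_out(
  deltas=[0.018,-0.038,-0.022,0,0,0.006,0.068,-0.017,-0.022,0,0,0.062,0.117,0.005,-0.022,0,0,0.117,0.171,0.005,-0.022,0,0,0.173,0.225,0.006,-0.022,0,0,0.228],
)

```text
time: 74.55
eef_pos: [0.2653, -0.0552, 0.3303]
tcp_rot: [0.892, 0.452, -0.001, -0.002]
contact_force: [0.6, -1.0, 0.1]
opening: 0.682
finger_force: 32.4
```

Call:
carry_out(
  deltas=[0.03,-0.022,0,0,0,0.037,0.06,-0.044,0,0,0,0.074,0.091,-0.066,0,0,0,0.111,0.139,-0.046,0.01,0,0,0.111,0.186,-0.026,0.02,0,0,0.111],
)

```text
time: 75.18
eef_pos: [0.3542, 0.1104, 0.3107]
tcp_rot: [0.915, 0.404, -0.0, -0.001]
contact_force: [0.1, -1.3, 0.9]
opening: 0.683
finger_force: 32.4
```

Call:
carry_out(
  deltas=[0.05,0.015,0.01,0,0,0,0.088,0.038,0.038,0,0,0,0.127,0.062,0.066,0,0,0,0.165,0.085,0.094,0,0,0,0.203,0.109,0.122,0,0,0],
)

```text
time: 75.8
eef_pos: [0.5714, 0.1855, 0.1864]
tcp_rot: [0.915, 0.403, -0.002, -0.001]
contact_force: [0.1, -0.1, -0.0]
opening: 0.685
finger_force: 32.4
```

Call:
carry_out(
  deltas=[0.038,0.024,0.028,0,0,0,0.038,0.024,0.028,0,0,0,0.038,0.024,0.028,0,0,0,0.038,0.024,0.028,0,0,0],
)

```text
time: 76.3
eef_pos: [0.6142, 0.197, 0.1636]
tcp_rot: [0.915, 0.403, 0.001, -0.0]
contact_force: [-1.0, 0.0, -0.1]
opening: 0.683
finger_force: 32.4
```

Run:
```python
from h import *
loc()
plan([(tray(-60,.0585,.15),ori(.83)),(tray(-60,.0585,.0785),ori(.83))],settle=2)
```

```text
shaker xy 0.0248 -0.0452 r 0.0516 phi -61.3 z 0.1636 F radial-ish -1.0 0.3 -0.1 op 0.683
[0.001, 0.007, 0.014, 0.0, -0.002, 0.0, 0.001, 0.007, 0.049, 0.0, -0.002, 0.0, 0.001, 0.007, 0.085, 0.0, -0.002, 0.0, 0.001, 0.007, 0.085, 0.0, -0.002, 0.0, 0.001, 0.007, 0.085, 0.0, -0.002, 0.0]
```

Call:
carry_out(
  deltas=[0.001,0.007,0.014,0,-0.002,0,0.001,0.007,0.049,0,-0.002,0,0.001,0.007,0.078,0,-0.002,0,0.001,0.007,0.084,0,-0.002,0,0.001,0.007,0.084,0,-0.002,0],
)

```text
time: 76.92
eef_pos: [0.6203, 0.1929, 0.0783]
tcp_rot: [0.915, 0.403, -0.001, -0.0]
contact_force: [1.1, -0.2, -0.6]
opening: 0.689
finger_force: 32.5
```

Call:
carry_out(
  deltas=[0,0.003,0,0,0,0,0,0.005,0,0,0,0,0,0.005,0,0,0,0,0,0.005,0,0,0,0],
)

```text
time: 77.42
eef_pos: [0.6241, 0.1897, 0.0781]
tcp_rot: [0.915, 0.403, -0.001, -0.0]
contact_force: [-0.2, -0.1, -0.7]
opening: 0.687
finger_force: 32.5
```

Run:
```python
from h import *
loc()
```

```text
shaker xy 0.032 -0.0551 r 0.0637 phi -59.8 z 0.0781 F radial-ish -0.2 -0.0 -0.7 op 0.687
```

Call:
carry_out(
  deltas=[0,0,0,0,0,0,0,0,0,0,0,0,0,0,0,0,0,0],
  grip=78,
)

```text
time: 77.8
eef_pos: [0.6239, 0.1898, 0.0778]
tcp_rot: [0.915, 0.403, -0.001, -0.0]
contact_force: [-0.8, 0.1, -0.3]
opening: 0.783
finger_force: 0.0
```

Call:
carry_out(
  deltas=[0,0,-0.02,0,0,0,0,0,-0.06,0,0,0,0,0,-0.11,0,0,0,0,0,-0.16,0,0,0,0,0,-0.16,0,0,0],
)

```text
time: 78.42
eef_pos: [0.6274, 0.1903, 0.2468]
tcp_rot: [0.915, 0.403, 0.006, 0.002]
contact_force: [0.8, 0.8, -0.3]
opening: 0.782
finger_force: 0.0
```

Run:
```python
from h import *
loc()
plan(ret([[.512,-.4838,.11]]),settle=3)
```

```text
shaker xy 0.0354 -0.0555 r 0.0659 phi -57.4 z 0.2468 F radial-ish 1.1 0.6 -0.3 op 0.782
[-0.039, -0.027, -0.011, 0.002, -0.002, -0.007, -0.078, -0.053, -0.022, 0.003, -0.004, -0.015, -0.117, -0.08, -0.034, 0.005, -0.005, -0.022, -0.156, -0.107, -0.045, 0.006, -0.007, -0.03, -0.195, -0.133, -0.056, 0.008, -0.009, -0.037]
[-0.049, -0.016, -0.01, 0.0, 0.0, -0.025, -0.098, -0.033, -0.02, 0.0, 0.0, -0.049, -0.148, -0.049, -0.03, 0.0, 0.0, -0.074, -0.176, -0.025, -0.03, 0.0, 0.0, -0.099, -0.205, -0.001, -0.03, 0.0, 0.0, -0.123]
[-0.031, 0.021, 0.0, 0.0, 0.0, -0.025, -0.084, 0.03, 0.0, 0.0, 0.0, -0.08, -0.137, 0.039, 0.0, 0.0, 0.0, -0.136, -0.19, 0.026, 0.0, 0.0, 0.0, -0.173, -0.242, 0.014, 0.0, 0.0, 0.0, -0.21]
[-0.021, 0.04, 0.026, 0.0, 0.0, 0.0, -0.042, 0.08, 0.052, 0.0, 0.0, 0.0, -0.064, 0.119, 0.078, 0.0, 0.0, 0.0, -0.085, 0.159, 0.104, 0.0, 0.0, 0.0, -0.106, 0.199, 0.13, 0.0, 0.0, 0.0]
[0.0, 0.047, 0.018, 0.0, 0.0, 0.0, 0.001, 0.095, 0.036, 0.0, 0.0, 0.0, 0.001, 0.142, 0.054, 0.0, 0.0, 0.0, 0.002, 0.19, 0.072, 0.0, 0.0, 0.0, 0.002, 0.237, 0.09, 0.0, 0.0, 0.0]
[0.0, 0.0, 0.0, 0.0, 0.0, 0.0, 0.0, 0.0, 0.0, 0.0, 0.0, 0.0, 0.0, 0.0, 0.0, 0.0, 0.0, 0.0]
```

Call:
carry_out(
  deltas=[-0.039,-0.027,-0.011,0.002,-0.002,-0.007,-0.078,-0.053,-0.022,0.003,-0.004,-0.015,-0.117,-0.08,-0.034,0.005,-0.005,-0.022,-0.156,-0.107,-0.045,0.006,-0.007,-0.03,-0.195,-0.133,-0.056,0.008,-0.009,-0.037],
  grip=86,
)

```text
time: 79.05
eef_pos: [0.3928, 0.1355, 0.2946]
tcp_rot: [0.907, 0.42, -0.007, -0.002]
contact_force: [-0.6, -0.4, 0.2]
opening: 0.863
finger_force: 0.0
```

Call:
carry_out(
  deltas=[-0.049,-0.016,-0.01,0,0,-0.025,-0.098,-0.033,-0.02,0,0,-0.049,-0.148,-0.049,-0.03,0,0,-0.074,-0.176,-0.025,-0.03,0,0,-0.099,-0.205,-0.001,-0.03,0,0,-0.123],
)

```text
time: 79.68
eef_pos: [0.2609, -0.0205, 0.327]
tcp_rot: [0.88, 0.476, -0.006, -0.001]
contact_force: [0.8, -0.1, -0.3]
opening: 0.862
finger_force: 0.0
```

Call:
carry_out(
  deltas=[-0.031,0.021,0,0,0,-0.025,-0.084,0.03,0,0,0,-0.08,-0.137,0.039,0,0,0,-0.136,-0.19,0.026,0,0,0,-0.173,-0.242,0.014,0,0,0,-0.21],
)

```text
time: 80.3
eef_pos: [0.1389, -0.2304, 0.3286]
tcp_rot: [0.825, 0.565, -0.006, -0.003]
contact_force: [1.2, -1.8, -0.5]
opening: 0.861
finger_force: 0.0
```

Run:
```python
from h import *
im,d,W=blobs();cv2.imwrite('pics/l.png',cv2.resize(im[125:215,125:215,::-1],None,fx=6,fy=6,interpolation=cv2.INTER_CUBIC))
```

```text
blob [353.5 186. ] 231 z 0.0313 mean [ 0.5123 -0.4839  0.0321] mid [ 0.5121 -0.4846  0.0313]
```

Call:
carry_out(
  deltas=[-0.021,0.04,0.026,0,0,0,-0.042,0.08,0.052,0,0,0,-0.064,0.119,0.078,0,0,0,-0.085,0.159,0.104,0,0,0,-0.106,0.199,0.13,0,0,0],
)

```text
time: 80.97
eef_pos: [0.2869, -0.4015, 0.1959]
tcp_rot: [0.825, 0.565, -0.006, -0.003]
contact_force: [-1.1, -0.6, 1.1]
opening: 0.858
finger_force: 0.0
```

Call:
carry_out(
  deltas=[0,0.047,0.018,0,0,0,0.001,0.095,0.036,0,0,0,0.001,0.142,0.054,0,0,0,0.002,0.19,0.072,0,0,0,0.002,0.237,0.09,0,0,0],
)

```text
time: 81.6
eef_pos: [0.5077, -0.4849, 0.1031]
tcp_rot: [0.825, 0.565, -0.006, -0.004]
contact_force: [-0.4, -1.0, -0.3]
opening: 0.856
finger_force: 0.0
```

Call:
carry_out(
  deltas=[0,0,0,0,0,0,0,0,0,0,0,0,0,0,0,0,0,0],
)

```text
time: 81.98
eef_pos: [0.5055, -0.4853, 0.1055]
tcp_rot: [0.826, 0.564, -0.006, -0.002]
contact_force: [0.1, 0.3, 0.5]
opening: 0.858
finger_force: 0.0
```

Run:
```python
from h import *
print(ctrl.get_state()['eef_pos'])
plan([([.5122,-.4836,.0195],ori(1.2))],settle=2)
```

```text
[ 0.50548906 -0.4853065   0.10549665]
[0.002, 0.003, 0.043, -0.006, 0.004, 0.0, 0.005, 0.007, 0.086, -0.011, 0.008, -0.001, 0.005, 0.007, 0.086, -0.011, 0.008, -0.001, 0.005, 0.007, 0.086, -0.011, 0.008, -0.001]
```

Call:
carry_out(
  deltas=[0.002,0.003,0.043,-0.006,0.004,0,0.005,0.006,0.078,-0.011,0.008,0,0.005,0.006,0.0865,-0.011,0.008,0,0.005,0.006,0.0865,-0.011,0.008,0,0.005,0.006,0.0865,-0.011,0.008,0],
)

```text
time: 82.6
eef_pos: [0.513, -0.4843, 0.0202]
tcp_rot: [0.825, 0.564, 0.0, 0.001]
contact_force: [0.1, -0.3, 0.3]
opening: 0.859
finger_force: 0.0
```

Call:
carry_out(
  deltas=[0,0,0,0,0,0,0,0,0,0,0,0,0,0,0,0,0,0,0,0,0,0,0,0],
  grip=50,
)

```text
time: 83.1
eef_pos: [0.5132, -0.4843, 0.0201]
tcp_rot: [0.825, 0.565, 0.0, 0.001]
contact_force: [-0.6, 0.9, 6.0]
opening: 0.683
finger_force: 32.6
```

Call:
carry_out(
  deltas=[0,0,-0.02,0,0,0,0,0,-0.06,0,0,0,0,0,-0.09,0,0,0,0,0,-0.09,0,0,0,0,0,-0.09,0,0,0],
)

```text
time: 83.72
eef_pos: [0.5118, -0.4824, 0.1065]
tcp_rot: [0.825, 0.565, 0.0, -0.002]
contact_force: [-0.4, -0.3, -1.0]
opening: 0.683
finger_force: 32.2
```

```bash
cat >> h.py <<'E'
def rings(im):
    """all dish tops in tray by saturation, distance-transform peaks"""
    hsv=cv2.cvtColor(im,cv2.COLOR_RGB2HSV);big=cv2.resize(hsv[125:215,125:192],None,fx=4,fy=4,interpolation=cv2.INTER_CUBIC)
    m=((big[...,1]>45)&(big[...,2]>120)).astype(np.uint8)
    dt=cv2.distanceTransform(m,cv2.DIST_L2,5);pk=(dt>.6*27).astype(np.uint8)
    n,l,s,c=cv2.connectedComponentsWithStats(pk)
    for i in range(1,n):
        uv=(c[i]+.5)/4-.5+[125,125];v=plane('top',[uv],.088)[0]-T+[.0023,.0007,0];x,y=v@ax,v@ay;r=np.hypot(x,y)
        if r<.1: print('dish r',r.round(4),'phi',np.degrees(np.arctan2(y,x)).round(1),'xy',x.round(4),y.round(4),s[i,4])
E
python3 - <<'E'
from h import *
im,_=snap('top');rings(im)
plan([([.31,-.42,.2],ori(1.2))]+carry(1.87,[tray(0,.05,.16)]),settle=3)
E
```

```text
dish r 0.0635 phi -61.7 xy 0.0301 -0.0559 237
dish r 0.0614 phi 62.3 xy 0.0285 0.0544 311
dish r 0.0659 phi -121.4 xy -0.0343 -0.0563 259
dish r 0.065 phi 122.4 xy -0.0348 0.0549 242
dish r 0.0647 phi -178.4 xy -0.0646 -0.0019 354
[-0.003, -0.042, -0.019, -0.001, -0.001, 0.0, -0.006, -0.084, -0.037, -0.002, -0.001, 0.0, -0.009, -0.126, -0.056, -0.002, -0.002, 0.0, -0.012, -0.169, -0.075, -0.003, -0.002, 0.0, -0.015, -0.211, -0.094, -0.004, -0.003, 0.0]
[0.02, -0.037, -0.022, 0.0, 0.0, -0.011, 0.039, -0.075, -0.043, 0.0, 0.0, -0.022, 0.059, -0.112, -0.065, 0.0, 0.0, -0.033, 0.078, -0.15, -0.087, 0.0, 0.0, -0.045, 0.098, -0.187, -0.108, 0.0, 0.0, -0.056]
[0.022, -0.036, -0.022, 0.0, 0.0, -0.011, 0.069, -0.011, -0.022, 0.0, 0.0, -0.112, 0.116, 0.015, -0.022, 0.0, 0.0, -0.212, 0.17, 0.02, -0.022, 0.0, 0.0, -0.313, 0.223, 0.025, -0.022, 0.0, 0.0, -0.413]
[0.037, 0.004, 0.0, 0.0, 0.0, -0.067, 0.074, 0.007, 0.0, 0.0, 0.0, -0.134, 0.112, 0.011, 0.0, 0.0, 0.0, -0.201, 0.134, 0.058, 0.01, 0.0, 0.0, -0.201, 0.157, 0.105, 0.02, 0.0, 0.0, -0.201]
[0.013, 0.05, 0.01, 0.0, 0.0, 0.0, 0.019, 0.092, 0.033, 0.0, 0.0, 0.0, 0.026, 0.134, 0.057, 0.0, 0.0, 0.0, 0.032, 0.175, 0.08, 0.0, 0.0, 0.0, 0.039, 0.217, 0.103, 0.0, 0.0, 0.0]
[0.006, 0.042, 0.023, 0.0, 0.0, 0.0, 0.013, 0.083, 0.047, 0.0, 0.0, 0.0, 0.013, 0.083, 0.047, 0.0, 0.0, 0.0, 0.013, 0.083, 0.047, 0.0, 0.0, 0.0, 0.013, 0.083, 0.047, 0.0, 0.0, 0.0]
```

Call:
carry_out(
  deltas=[-0.003,-0.042,-0.019,0,0,0,-0.006,-0.084,-0.037,0,0,0,-0.009,-0.126,-0.056,0,0,0,-0.012,-0.169,-0.075,0,0,0,-0.015,-0.211,-0.094,0,0,0],
)

```text
time: 84.4
eef_pos: [0.3086, -0.4192, 0.2001]
tcp_rot: [0.825, 0.565, 0.0, -0.003]
contact_force: [-0.1, 0.3, 1.0]
opening: 0.682
finger_force: 32.3
```

Call:
carry_out(
  deltas=[0.02,-0.037,-0.022,0,0,-0.011,0.039,-0.075,-0.043,0,0,-0.022,0.059,-0.112,-0.065,0,0,-0.033,0.078,-0.15,-0.087,0,0,-0.045,0.098,-0.187,-0.108,0,0,-0.056],
)

```text
time: 85.02
eef_pos: [0.1708, -0.2601, 0.309]
tcp_rot: [0.809, 0.588, 0.001, -0.002]
contact_force: [-0.4, -0.6, 1.1]
opening: 0.681
finger_force: 32.3
```

Call:
carry_out(
  deltas=[0.022,-0.036,-0.022,0,0,-0.011,0.069,-0.011,-0.022,0,0,-0.112,0.116,0.015,-0.022,0,0,-0.212,0.17,0.02,-0.022,0,0,-0.313,0.223,0.025,-0.022,0,0,-0.413],
)

```text
time: 85.65
eef_pos: [0.2646, -0.0559, 0.3307]
tcp_rot: [0.671, 0.742, 0.0, -0.002]
contact_force: [0.7, -0.1, -0.2]
opening: 0.682
finger_force: 32.2
```

Call:
carry_out(
  deltas=[0.037,0.004,0,0,0,-0.067,0.074,0.007,0,0,0,-0.134,0.112,0.011,0,0,0,-0.201,0.134,0.058,0.01,0,0,-0.201,0.157,0.105,0.02,0,0,-0.201],
)

```text
time: 86.28
eef_pos: [0.3542, 0.1107, 0.3113]
tcp_rot: [0.593, 0.805, 0.0, -0.001]
contact_force: [-0.3, -1.2, 1.1]
opening: 0.684
finger_force: 32.3
```

Call:
carry_out(
  deltas=[0.013,0.05,0.01,0,0,0,0.019,0.092,0.033,0,0,0,0.026,0.134,0.057,0,0,0,0.032,0.175,0.08,0,0,0,0.039,0.217,0.103,0,0,0],
)

```text
time: 86.9
eef_pos: [0.5496, 0.2109, 0.2062]
tcp_rot: [0.594, 0.805, -0.001, -0.002]
contact_force: [-0.8, 0.7, -0.1]
opening: 0.682
finger_force: 32.3
```

Call:
carry_out(
  deltas=[0.006,0.042,0.023,0,0,0,0.013,0.083,0.047,0,0,0,0.013,0.083,0.047,0,0,0,0.013,0.083,0.047,0,0,0,0.013,0.083,0.047,0,0,0],
)

```text
time: 87.52
eef_pos: [0.6246, 0.2471, 0.1638]
tcp_rot: [0.594, 0.804, 0.001, -0.0]
contact_force: [0.2, -0.8, 0.6]
opening: 0.685
finger_force: 32.3
```

Run:
```python
from h import *
loc()
plan([(tray(0,.0585,.15),ori(1.87)),(tray(0,.0585,.0785),ori(1.87))],settle=2)
```

```text
shaker xy 0.0497 -0.0005 r 0.0497 phi -0.5 z 0.1638 F radial-ish -0.0 -0.9 0.6 op 0.685
[0.0, 0.009, 0.014, 0.001, -0.002, 0.0, 0.0, 0.009, 0.05, 0.001, -0.002, 0.0, 0.0, 0.009, 0.085, 0.001, -0.002, 0.0, 0.0, 0.009, 0.085, 0.001, -0.002, 0.0, 0.0, 0.009, 0.085, 0.001, -0.002, 0.0]
```

Call:
carry_out(
  deltas=[0,0.009,0.014,0,-0.002,0,0,0.009,0.05,0.001,-0.002,0,0,0.009,0.078,0.001,-0.002,0,0,0.009,0.084,0.001,-0.002,0,0,0.009,0.084,0.001,-0.002,0],
)

```text
time: 88.15
eef_pos: [0.6338, 0.2502, 0.079]
tcp_rot: [0.594, 0.804, -0.0, 0.0]
contact_force: [-0.2, 0.1, 0.0]
opening: 0.681
finger_force: 32.3
```

Call:
carry_out(
  deltas=[0,0.003,0,0,0,0,0,0.005,0,0,0,0,0,0.005,0,0,0,0,0,0.005,0,0,0,0],
)

```text
time: 88.65
eef_pos: [0.6383, 0.2517, 0.0786]
tcp_rot: [0.594, 0.805, -0.001, -0.0]
contact_force: [1.1, 0.2, -0.3]
opening: 0.687
finger_force: 32.3
```

Run:
```python
from h import *
loc()
```

```text
shaker xy 0.0642 -0.0002 r 0.0642 phi -0.2 z 0.0786 F radial-ish 1.1 -0.2 -0.3 op 0.687
```

Call:
carry_out(
  deltas=[0,0,0,0,0,0,0,0,0,0,0,0,0,0,0,0,0,0],
  grip=78,
)

```text
time: 89.02
eef_pos: [0.6382, 0.2516, 0.0784]
tcp_rot: [0.594, 0.805, -0.001, -0.0]
contact_force: [-0.6, -0.2, 0.1]
opening: 0.78
finger_force: 0.0
```

Call:
carry_out(
  deltas=[0,0,-0.02,0,0,0,0,0,-0.06,0,0,0,0,0,-0.11,0,0,0,0,0,-0.16,0,0,0,0,0,-0.16,0,0,0],
)

```text
time: 89.65
eef_pos: [0.6415, 0.2526, 0.2478]
tcp_rot: [0.594, 0.805, 0.005, 0.004]
contact_force: [0.3, 0.1, 0.2]
opening: 0.78
finger_force: 0.0
```

Run:
```python
from h import *
loc()
plan(ret([[.512,-.4838,.09]]),settle=3)
```

```text
shaker xy 0.0675 -0.0003 r 0.0675 phi -0.3 z 0.2478 F radial-ish 0.3 0.0 0.2 op 0.78
[-0.008, -0.053, -0.011, 0.003, 0.0, 0.013, -0.016, -0.107, -0.022, 0.005, 0.0, 0.027, -0.023, -0.16, -0.033, 0.008, 0.0, 0.04, -0.031, -0.214, -0.045, 0.01, 0.001, 0.054, -0.039, -0.267, -0.056, 0.013, 0.001, 0.067]
[-0.016, -0.049, -0.01, 0.0, 0.0, 0.045, -0.032, -0.099, -0.02, 0.0, 0.0, 0.089, -0.048, -0.148, -0.03, 0.0, 0.0, 0.134, -0.084, -0.157, -0.03, 0.0, 0.0, 0.179, -0.121, -0.165, -0.03, 0.0, 0.0, 0.223]
[-0.037, 0.0, 0.0, 0.0, 0.0, 0.045, -0.087, -0.022, 0.0, 0.0, 0.0, 0.145, -0.136, -0.044, 0.0, 0.0, 0.0, 0.246, -0.172, -0.083, 0.0, 0.0, 0.0, 0.313, -0.209, -0.123, 0.0, 0.0, 0.0, 0.38]
[-0.021, 0.04, 0.026, 0.0, 0.0, 0.0, -0.042, 0.08, 0.052, 0.0, 0.0, 0.0, -0.064, 0.119, 0.078, 0.0, 0.0, 0.0, -0.085, 0.159, 0.104, 0.0, 0.0, 0.0, -0.106, 0.199, 0.13, 0.0, 0.0, 0.0]
[0.0, 0.047, 0.022, 0.0, 0.0, 0.0, 0.001, 0.095, 0.044, 0.0, 0.0, 0.0, 0.001, 0.142, 0.066, 0.0, 0.0, 0.0, 0.002, 0.19, 0.088, 0.0, 0.0, 0.0, 0.002, 0.237, 0.11, 0.0, 0.0, 0.0]
[0.0, 0.0, 0.0, 0.0, 0.0, 0.0, 0.0, 0.0, 0.0, 0.0, 0.0, 0.0, 0.0, 0.0, 0.0, 0.0, 0.0, 0.0]
```

Call:
carry_out(
  deltas=[-0.008,-0.053,-0.011,0.003,0,0.013,-0.016,-0.107,-0.022,0.005,0,0.027,-0.023,-0.16,-0.033,0.008,0,0.04,-0.031,-0.214,-0.045,0.01,0,0.054,-0.039,-0.267,-0.056,0.013,0,0.067],
  grip=86,
)

```text
time: 90.28
eef_pos: [0.3929, 0.1352, 0.2951]
tcp_rot: [0.621, 0.784, -0.006, -0.004]
contact_force: [-0.3, -0.7, 0.5]
opening: 0.858
finger_force: 0.0
```

Call:
carry_out(
  deltas=[-0.016,-0.049,-0.01,0,0,0.045,-0.032,-0.099,-0.02,0,0,0.089,-0.048,-0.148,-0.03,0,0,0.134,-0.084,-0.157,-0.03,0,0,0.179,-0.121,-0.165,-0.03,0,0,0.223],
)

```text
time: 90.9
eef_pos: [0.2617, -0.0203, 0.3277]
tcp_rot: [0.704, 0.71, -0.006, -0.002]
contact_force: [0.5, -1.0, 0.3]
opening: 0.862
finger_force: 0.0
```

Call:
carry_out(
  deltas=[-0.037,0,0,0,0,0.045,-0.087,-0.022,0,0,0,0.145,-0.136,-0.044,0,0,0,0.246,-0.172,-0.083,0,0,0,0.313,-0.209,-0.123,0,0,0,0.38],
)

```text
time: 91.52
eef_pos: [0.1399, -0.2304, 0.3297]
tcp_rot: [0.826, 0.564, -0.007, -0.002]
contact_force: [1.0, -1.1, 0.3]
opening: 0.859
finger_force: 0.0
```

Run:
```python
from h import *
im,d,W=blobs();rings(im);cv2.imwrite('pics/m0.png',im[:,:,::-1])
```

```text
blob [352.8 186.6] 199 z 0.0167 mean [ 0.5105 -0.4827  0.0172] mid [ 0.5109 -0.4827  0.0167]
dish r 0.0619 phi -0.9 xy 0.0619 -0.001 200
dish r 0.0635 phi -61.7 xy 0.0301 -0.0559 239
dish r 0.0613 phi 62.4 xy 0.0284 0.0544 317
dish r 0.066 phi -121.4 xy -0.0344 -0.0564 266
dish r 0.0649 phi 122.2 xy -0.0346 0.0549 252
dish r 0.0647 phi -178.3 xy -0.0647 -0.0019 360
```

Call:
carry_out(
  deltas=[-0.021,0.04,0.026,0,0,0,-0.042,0.08,0.052,0,0,0,-0.064,0.119,0.078,0,0,0,-0.085,0.159,0.104,0,0,0,-0.106,0.199,0.13,0,0,0],
)

```text
time: 92.2
eef_pos: [0.2878, -0.4018, 0.1975]
tcp_rot: [0.825, 0.565, -0.007, -0.002]
contact_force: [-0.4, -0.8, 0.0]
opening: 0.858
finger_force: 0.0
```

Call:
carry_out(
  deltas=[0,0.047,0.022,0,0,0,0.001,0.095,0.044,0,0,0,0.001,0.142,0.066,0,0,0,0.002,0.19,0.088,0,0,0,0.002,0.237,0.11,0,0,0],
)

```text
time: 92.82
eef_pos: [0.5084, -0.4856, 0.0848]
tcp_rot: [0.825, 0.565, -0.007, -0.002]
contact_force: [0.5, 0.4, 0.5]
opening: 0.86
finger_force: 0.0
```

Call:
carry_out(
  deltas=[0,0,0,0,0,0,0,0,0,0,0,0,0,0,0,0,0,0],
)

```text
time: 93.2
eef_pos: [0.5063, -0.486, 0.0876]
tcp_rot: [0.826, 0.564, -0.007, -0.001]
contact_force: [-0.1, 0.0, -0.1]
opening: 0.861
finger_force: 0.0
```

Run:
```python
from h import *
print(ctrl.get_state()['eef_pos'])
plan([([.5122,-.4842,.0055],ori(1.2))],settle=2)
```

```text
[ 0.5062671  -0.48601884  0.08762944]
[0.002, 0.003, 0.041, -0.005, 0.005, 0.0, 0.005, 0.006, 0.082, -0.01, 0.01, -0.001, 0.005, 0.006, 0.082, -0.01, 0.01, -0.001, 0.005, 0.006, 0.082, -0.01, 0.01, -0.001]
```

Call:
carry_out(
  deltas=[0.002,0.002,0.041,-0.005,0.005,0,0.0044,0.0039,0.074,-0.01,0.01,0,0.0044,0.0039,0.0805,-0.01,0.01,0,0.0044,0.0039,0.0805,-0.01,0.01,0,0.0044,0.0039,0.0805,-0.01,0.01,0],
)

```text
time: 93.82
eef_pos: [0.5116, -0.4848, 0.0079]
tcp_rot: [0.825, 0.564, 0.0, 0.001]
contact_force: [0.0, 1.0, -0.0]
opening: 0.861
finger_force: 0.0
```

Call:
carry_out(
  deltas=[0,0,0,0,0,0,0,0,0,0,0,0,0,0,0,0,0,0,0,0,0,0,0,0],
  grip=50,
)

```text
time: 94.32
eef_pos: [0.5116, -0.4846, 0.0078]
tcp_rot: [0.825, 0.565, 0.0, 0.0]
contact_force: [-1.5, 1.5, 6.2]
opening: 0.679
finger_force: 31.5
```

Call:
carry_out(
  deltas=[0,0,-0.02,0,0,0,0,0,-0.06,0,0,0,0,0,-0.1,0,0,0,0,0,-0.1,0,0,0,0,0,-0.1,0,0,0],
)

```text
time: 94.95
eef_pos: [0.5107, -0.4833, 0.1052]
tcp_rot: [0.825, 0.565, 0.0, -0.001]
contact_force: [-0.2, 0.7, -0.1]
opening: 0.677
finger_force: 32.2
```

Run:
```python
from h import *
# centre: psi so the fingers come over ring gaps at 30 deg: psi=1.87+.524
plan([([.31,-.42,.2],ori(1.2))]+carry(2.39,[tray(0,0,.16)]),settle=3)
```

```text
[-0.003, -0.042, -0.019, 0.0, 0.0, 0.0, -0.005, -0.084, -0.038, -0.001, -0.001, 0.0, -0.008, -0.126, -0.057, -0.001, -0.001, 0.0, -0.011, -0.168, -0.076, -0.001, -0.001, 0.0, -0.014, -0.21, -0.095, -0.001, -0.001, 0.0]
[0.02, -0.037, -0.022, 0.0, 0.0, -0.02, 0.039, -0.075, -0.043, 0.0, 0.0, -0.04, 0.059, -0.112, -0.065, 0.0, 0.0, -0.059, 0.078, -0.15, -0.087, 0.0, 0.0, -0.079, 0.098, -0.187, -0.108, 0.0, 0.0, -0.099]
[0.023, -0.035, -0.022, 0.0, 0.0, -0.02, 0.054, -0.017, -0.022, 0.0, 0.0, -0.139, 0.085, 0.002, -0.022, 0.0, 0.0, -0.258, 0.116, 0.02, -0.022, 0.0, 0.0, -0.377, 0.151, 0.025, -0.022, 0.0, 0.0, -0.496]
[0.029, 0.021, 0.0, 0.0, 0.0, -0.119, 0.058, 0.043, 0.0, 0.0, 0.0, -0.238, 0.094, 0.051, 0.0, 0.0, 0.0, -0.357, 0.131, 0.059, 0.0, 0.0, 0.0, -0.476, 0.167, 0.067, 0.0, 0.0, 0.0, -0.595]
[-0.014, 0.05, 0.01, 0.0, 0.0, 0.0, -0.028, 0.1, 0.02, 0.0, 0.0, 0.0, -0.042, 0.15, 0.03, 0.0, 0.0, 0.0, -0.055, 0.188, 0.058, 0.0, 0.0, 0.0, -0.069, 0.227, 0.086, 0.0, 0.0, 0.0]
[-0.013, 0.039, 0.028, 0.0, 0.0, 0.0, -0.026, 0.077, 0.056, 0.0, 0.0, 0.0, -0.04, 0.116, 0.084, 0.0, 0.0, 0.0, -0.04, 0.116, 0.084, 0.0, 0.0, 0.0, -0.04, 0.116, 0.084, 0.0, 0.0, 0.0]
[0.0, 0.0, 0.0, 0.0, 0.0, 0.0]
```

Call:
carry_out(
  deltas=[-0.003,-0.042,-0.019,0,0,0,-0.005,-0.084,-0.038,0,0,0,-0.008,-0.126,-0.057,0,0,0,-0.011,-0.168,-0.076,0,0,0,-0.014,-0.21,-0.095,0,0,0],
)

```text
time: 95.58
eef_pos: [0.3084, -0.4191, 0.1988]
tcp_rot: [0.825, 0.565, 0.0, -0.003]
contact_force: [0.1, -0.2, 0.3]
opening: 0.676
finger_force: 32.2
```

Call:
carry_out(
  deltas=[0.02,-0.037,-0.022,0,0,-0.02,0.039,-0.075,-0.043,0,0,-0.04,0.059,-0.112,-0.065,0,0,-0.059,0.078,-0.15,-0.087,0,0,-0.079,0.098,-0.187,-0.108,0,0,-0.099],
)

```text
time: 96.2
eef_pos: [0.1706, -0.26, 0.3076]
tcp_rot: [0.796, 0.605, 0.001, -0.003]
contact_force: [0.5, -0.4, 0.2]
opening: 0.673
finger_force: 32.2
```

Call:
carry_out(
  deltas=[0.023,-0.035,-0.022,0,0,-0.02,0.054,-0.017,-0.022,0,0,-0.139,0.085,0.002,-0.022,0,0,-0.258,0.116,0.02,-0.022,0,0,-0.377,0.151,0.025,-0.022,0,0,-0.496],
)

```text
time: 96.82
eef_pos: [0.2365, -0.1218, 0.3291]
tcp_rot: [0.622, 0.783, 0.001, -0.003]
contact_force: [0.5, 0.2, -0.2]
opening: 0.677
finger_force: 32.3
```

Call:
carry_out(
  deltas=[0.029,0.021,0,0,0,-0.119,0.058,0.043,0,0,0,-0.238,0.094,0.051,0,0,0,-0.357,0.131,0.059,0,0,0,-0.476,0.167,0.067,0,0,0,-0.595],
)

```text
time: 97.45
eef_pos: [0.2638, 0.056, 0.3295]
tcp_rot: [0.365, 0.931, 0.0, -0.002]
contact_force: [-0.8, -0.8, -1.0]
opening: 0.68
finger_force: 32.3
```

Call:
carry_out(
  deltas=[-0.014,0.05,0.01,0,0,0,-0.028,0.1,0.02,0,0,0,-0.042,0.15,0.03,0,0,0,-0.055,0.188,0.058,0,0,0,-0.069,0.227,0.086,0,0,0],
)

```text
time: 98.08
eef_pos: [0.47, 0.1744, 0.2424]
tcp_rot: [0.367, 0.93, -0.0, -0.002]
contact_force: [0.3, 0.2, 0.2]
opening: 0.68
finger_force: 32.3
```

Call:
carry_out(
  deltas=[-0.013,0.039,0.028,0,0,0,-0.026,0.077,0.056,0,0,0,-0.04,0.116,0.084,0,0,0,-0.04,0.116,0.084,0,0,0,-0.04,0.116,0.084,0,0,0],
)

```text
time: 98.7
eef_pos: [0.5771, 0.2309, 0.1598]
tcp_rot: [0.367, 0.93, -0.0, -0.002]
contact_force: [0.8, 0.1, -0.9]
opening: 0.677
finger_force: 32.3
```

Call:
carry_out(
  deltas=[0,0,0,0,0,0,0,0,0,0,0,0],
)

```text
time: 98.95
eef_pos: [0.5782, 0.2309, 0.1631]
tcp_rot: [0.367, 0.93, 0.001, 0.0]
contact_force: [-0.1, -0.1, -0.6]
opening: 0.682
finger_force: 32.3
```

Run:
```python
from h import *
loc()
plan([(tray(0,0,.115),ori(2.39))],settle=2)
```

```text
shaker xy 0.0006 -0.002 r 0.0021 phi -73.9 z 0.1631 F radial-ish -0.1 -0.0 -0.6 op 0.682
[0.002, 0.0, 0.048, 0.003, 0.0, -0.001, 0.002, 0.0, 0.048, 0.003, 0.0, -0.001, 0.002, 0.0, 0.048, 0.003, 0.0, -0.001]
```

Call:
carry_out(
  deltas=[0.001,0,0.04,0.003,0,0,0.002,0,0.064,0.003,0,0,0.002,0,0.064,0.003,0,0,0.002,0,0.064,0.003,0,0,0.002,0,0.064,0.003,0,0],
)

```text
time: 99.58
eef_pos: [0.5779, 0.2328, 0.0995]
tcp_rot: [0.367, 0.93, 0.0, 0.0]
contact_force: [-0.8, -0.3, 0.5]
opening: 0.678
finger_force: 32.3
```

Run:
```python
from h import *
loc()
rel([(tray(0,0,.0845),ori(2.39).as_quat())])
```

```text
shaker xy 0.0009 -0.0002 r 0.0009 phi -12.1 z 0.0995 F radial-ish -0.9 -0.0 0.5 op 0.678
[ 0.0006 -0.0007  0.015 ] [ 0.001  0.    -0.   ]
```

Call:
carry_out(
  deltas=[0.0005,-0.0006,0.004,0,0,0,0.0005,-0.0006,0.008,0,0,0,0.0005,-0.0006,0.008,0,0,0],
)

```text
time: 99.95
eef_pos: [0.5754, 0.2324, 0.0886]
tcp_rot: [0.367, 0.93, -0.001, -0.002]
contact_force: [-0.6, 0.5, -0.1]
opening: 0.68
finger_force: 32.3
```

Call:
carry_out(
  deltas=[0,0,0.003,0,0,0,0,0,0.006,0,0,0,0,0,0.006,0,0,0],
)

```text
time: 100.32
eef_pos: [0.5759, 0.2325, 0.0832]
tcp_rot: [0.367, 0.93, -0.001, -0.001]
contact_force: [0.1, 0.5, 0.9]
opening: 0.677
finger_force: 32.7
```

Run:
```python
from h import *
loc()
```

```text
shaker xy -0.0011 0.0001 r 0.0012 phi 175.0 z 0.0832 F radial-ish 0.2 0.4 0.9 op 0.677
```

Call:
carry_out(
  deltas=[0,0,0,0,0,0,0,0,0,0,0,0,0,0,0,0,0,0],
  grip=76,
)

```text
time: 100.7
eef_pos: [0.5758, 0.2324, 0.0833]
tcp_rot: [0.367, 0.93, -0.001, -0.001]
contact_force: [-0.5, -0.5, -0.2]
opening: 0.763
finger_force: 0.0
```

Call:
carry_out(
  deltas=[0,0,-0.02,0,0,0,0,0,-0.06,0,0,0,0,0,-0.11,0,0,0,0,0,-0.16,0,0,0,0,0,-0.16,0,0,0],
)

```text
time: 101.32
eef_pos: [0.5793, 0.2333, 0.2519]
tcp_rot: [0.367, 0.93, 0.003, 0.004]
contact_force: [0.1, -0.2, -0.1]
opening: 0.759
finger_force: 0.0
```

Run:
```python
from h import *
loc()
plan([(pol(.42,19,.3),ori(1.87)),(pol(.27,-12,.33),ori(1.5))],settle=2)
```

```text
shaker xy 0.0024 -0.0001 r 0.0024 phi -2.5 z 0.2519 F radial-ish 0.0 -0.3 -0.1 op 0.759
[0.017, -0.049, -0.013, 0.003, 0.001, 0.13, 0.033, -0.097, -0.025, 0.005, 0.002, 0.26, 0.05, -0.146, -0.038, 0.008, 0.003, 0.39, 0.067, -0.195, -0.05, 0.01, 0.004, 0.52, 0.06, -0.241, -0.057, 0.011, 0.003, 0.594]
[-0.032, -0.035, -0.006, 0.0, 0.0, 0.074, -0.063, -0.069, -0.012, 0.0, 0.0, 0.148, -0.095, -0.104, -0.018, 0.0, 0.0, 0.222, -0.127, -0.138, -0.024, 0.0, 0.0, 0.296, -0.127, -0.138, -0.024, 0.0, 0.0, 0.296]
[0.0, 0.0, 0.0, 0.0, 0.0, 0.0]
```

Call:
carry_out(
  deltas=[0.017,-0.049,-0.013,0.003,0,0.13,0.033,-0.097,-0.025,0.005,0.002,0.26,0.05,-0.146,-0.038,0.008,0.003,0.39,0.067,-0.195,-0.05,0.01,0.004,0.52,0.06,-0.241,-0.057,0.011,0.003,0.594],
)

```text
time: 101.95
eef_pos: [0.3661, 0.0973, 0.3015]
tcp_rot: [0.623, 0.782, -0.005, -0.004]
contact_force: [0.7, -0.3, 1.5]
opening: 0.759
finger_force: 0.0
```

Call:
carry_out(
  deltas=[-0.032,-0.035,-0.006,0,0,0.074,-0.063,-0.069,-0.012,0,0,0.148,-0.095,-0.104,-0.018,0,0,0.222,-0.127,-0.138,-0.024,0,0,0.296,-0.127,-0.138,-0.024,0,0,0.296],
)

```text
time: 102.58
eef_pos: [0.261, -0.0593, 0.3275]
tcp_rot: [0.735, 0.678, -0.006, -0.002]
contact_force: [-0.3, 0.5, 0.7]
opening: 0.76
finger_force: 0.0
```

Run:
```python
from h import *
im,d,W=blobs();rings(im);np.save('im2.npy',im)
cv2.imwrite('pics/n.png',cv2.resize(im[125:225,125:225,::-1],None,fx=6,fy=6,interpolation=cv2.INTER_CUBIC))
k=W.reshape(-1,3)
for r,f in[(0,0)]+[(.0635,a) for a in range(0,360,60)]:
    c=np.array(tray(f,r,0))-[.0023,.0007,0];m=np.hypot(k[:,0]-c[0],k[:,1]-c[1])<.022
    q=k[m];A=np.c_[q[:,:2]-c[:2],np.ones(len(q))];o=np.linalg.lstsq(A,q[:,2],rcond=None)[0];print(f,r,len(q),'z',o[2].round(4),'slope',o[:2].round(3))
```

```text
dish r 0.062 phi -1.0 xy 0.062 -0.0011 209
dish r 0.0635 phi -61.8 xy 0.03 -0.056 239
dish r 0.0614 phi 62.4 xy 0.0284 0.0544 314
dish r 0.0036 phi -176.5 xy -0.0036 -0.0002 335
dish r 0.0659 phi -121.3 xy -0.0342 -0.0563 263
dish r 0.0648 phi 122.3 xy -0.0346 0.0548 251
dish r 0.0652 phi -178.5 xy -0.0651 -0.0017 346
0 0 111 z 0.0877 slope [ 0.025 -0.003]
0 0.0635 107 z 0.0882 slope [-0.009 -0.006]
60 0.0635 114 z 0.0883 slope [ 0.023 -0.004]
120 0.0635 111 z 0.0879 slope [ 0.039 -0.015]
180 0.0635 112 z 0.0876 slope [ 0.004 -0.006]
240 0.0635 111 z 0.0886 slope [ 0.018 -0.026]
300 0.0635 112 z 0.0881 slope [-0.005 -0.015]
```

View pics/n.png

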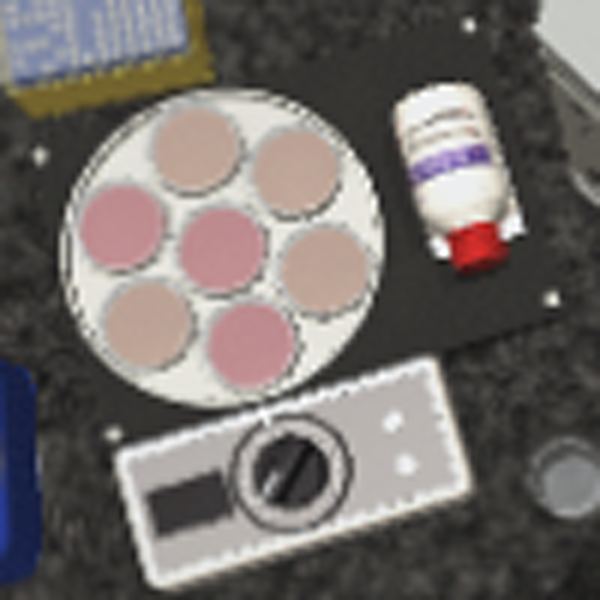

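All seven dishes lie flat in one layer (tops all at 88 mm): centre one at crop (222,250), six round it; the bottle is in its cradle, the beaker and others untouched. Now the tab's direction.

```bash
cat >> h.py <<'E'
def w2p(n,P):
    m=ctrl.camera_model(n);K=np.array(m['intrinsics']);E=np.array(m['extrinsics']);p=np.atleast_2d(P)@E[:3,:3].T+E[:3,3]
    q=p[:,:2]/p[:,2:];q=q*(1+m['k1']*(q**2).sum(1,keepdims=True));return q*[K[0,0],K[1,1]]+K[:2,2]
def ringscan(n,im,c,r,z,degs):
    g=cv2.cvtColor(im,cv2.COLOR_RGB2GRAY).astype(np.float32);a=np.radians(degs)
    P=np.c_[c[0]+r*np.cos(a),c[1]+r*np.sin(a),np.full(len(a),z)];q=w2p(n,P).astype(np.float32)
    return cv2.remap(g,q[:,0].reshape(1,-1),q[:,1].reshape(1,-1),cv2.INTER_CUBIC)[0]
E
python3 - <<'E'
from h import *
from scipy.optimize import minimize
im=np.load('im2.npy');degs=np.arange(0,360,3.)
# bezel dark ring centre: minimise brightness on circle
best=min(((ringscan('top',im,(x,y),r,.058,degs).mean(),x,y,r) for x in np.arange(.434,.447,.0007) for y in np.arange(.184,.197,.0007) for r in(.030,.032,.034,.036,.038)))
print(best)
c=best[1:3]
for r in(.026,.029,.032,.035,.037,.039):
    v=ringscan('top',im,c,r,.060,np.arange(-30,90,4.));print(r,v.round(0).astype(int).tolist())
for r in(.012,.016,.019):
    v=ringscan('top',im,c,r,.087,np.arange(100,200,5.));print('ptr',r,v.round(0).astype(int).tolist())
E
```

```text
(np.float32(106.8664), np.float64(0.4395999999999998), np.float64(0.19100000000000006), 0.036)
0.026 [159, 166, 182, 191, 185, 179, 169, 160, 151, 147, 161, 189, 203, 186, 174, 182, 196, 205, 198, 189, 176, 174, 186, 186, 181, 180, 183, 189, 193, 197]
0.029 [195, 201, 197, 196, 200, 202, 203, 204, 200, 191, 182, 182, 183, 180, 174, 177, 187, 194, 202, 197, 183, 178, 182, 178, 188, 194, 190, 177, 171, 177]
0.032 [175, 168, 160, 169, 172, 168, 157, 149, 150, 156, 145, 142, 149, 175, 192, 149, 134, 135, 147, 136, 120, 121, 120, 132, 149, 142, 122, 111, 114, 127]
0.035 [96, 107, 108, 94, 94, 99, 99, 102, 102, 101, 94, 103, 134, 204, 225, 124, 97, 100, 100, 93, 91, 94, 95, 98, 91, 87, 101, 106, 97, 101]
0.037 [113, 128, 117, 99, 104, 124, 155, 165, 158, 150, 158, 161, 175, 218, 230, 152, 146, 152, 142, 129, 136, 135, 141, 134, 120, 127, 146, 143, 127, 126]
0.039 [161, 166, 150, 143, 158, 176, 213, 225, 218, 207, 227, 230, 227, 241, 250, 216, 214, 205, 192, 171, 172, 167, 180, 168, 164, 169, 170, 168, 166, 165]
ptr 0.012 [60, 57, 54, 50, 49, 53, 69, 95, 128, 156, 165, 154, 130, 106, 91, 78, 63, 50, 40, 33]
ptr 0.016 [111, 100, 92, 82, 70, 62, 56, 57, 87, 135, 175, 168, 133, 98, 70, 54, 37, 25, 23, 26]
ptr 0.019 [187, 180, 174, 160, 146, 128, 113, 99, 95, 109, 131, 131, 101, 78, 53, 33, 21, 18, 24, 36]
```

Run:
```python
from h import *
plan([(pol(.27,10,.33),ori(1.9)),([.42,.17,.25],ori(2.66)),([.442,.1906,.13],ori(2.66))],settle=3)
```

```text
[0.035, -0.001, -0.001, -0.004, 0.001, -0.135, 0.07, -0.003, -0.002, -0.008, 0.002, -0.271, 0.105, -0.004, -0.003, -0.013, 0.002, -0.406, 0.132, 0.025, 0.012, -0.013, 0.001, -0.558, 0.159, 0.054, 0.028, -0.013, 0.0, -0.71]
[0.002, 0.039, 0.016, 0.0, 0.0, -0.152, 0.003, 0.079, 0.032, 0.0, 0.0, -0.304, 0.005, 0.118, 0.048, 0.0, 0.0, -0.456, 0.006, 0.128, 0.088, 0.0, 0.0, -0.456, 0.007, 0.138, 0.128, 0.0, 0.0, -0.456]
[-0.003, 0.009, 0.04, 0.0, 0.0, 0.0, -0.003, 0.009, 0.04, 0.0, 0.0, 0.0, -0.003, 0.009, 0.04, 0.0, 0.0, 0.0, -0.003, 0.009, 0.04, 0.0, 0.0, 0.0]
```

Call:
carry_out(
  deltas=[0.035,0,0,-0.004,0,-0.135,0.07,-0.003,0,-0.008,0.002,-0.271,0.105,-0.004,-0.003,-0.013,0.002,-0.406,0.132,0.025,0.012,-0.013,0,-0.558,0.159,0.054,0.028,-0.013,0,-0.71],
  grip=42,
)

```text
time: 103.25
eef_pos: [0.3272, 0.1009, 0.2973]
tcp_rot: [0.444, 0.896, 0.0, -0.0]
contact_force: [-0.0, -0.5, 0.4]
opening: 0.425
finger_force: 0.0
```

Call:
carry_out(
  deltas=[0.002,0.039,0.016,0,0,-0.152,0.003,0.079,0.032,0,0,-0.304,0.005,0.118,0.048,0,0,-0.456,0.006,0.128,0.088,0,0,-0.456,0.007,0.138,0.128,0,0,-0.456],
)

```text
time: 103.88
eef_pos: [0.4327, 0.1886, 0.1676]
tcp_rot: [0.233, 0.972, -0.0, -0.001]
contact_force: [0.0, -0.3, -1.0]
opening: 0.422
finger_force: 0.0
```

Call:
carry_out(
  deltas=[-0.003,0.009,0.04,0,0,0,-0.003,0.009,0.04,0,0,0,-0.003,0.009,0.04,0,0,0,-0.003,0.009,0.04,0,0,0],
)

```text
time: 104.38
eef_pos: [0.4411, 0.1929, 0.1316]
tcp_rot: [0.235, 0.972, 0.001, 0.001]
contact_force: [-0.0, 0.1, -0.1]
opening: 0.424
finger_force: 0.0
```

Run:
```python
from h import *
s=ctrl.get_state();print(s['qpos'].round(3),s['eef_pos'])
rel([([.442,.1906,.068],ori(2.66).as_quat())])
```

```text
[ 2.010e-01 -3.700e-02  2.128e+00  1.000e-03  1.049e+00 -8.950e-01] [0.44112052 0.19294211 0.13157997]
[-0.0018 -0.0018  0.0636] [0.002 0.002 0.007]
```

Call:
carry_out(
  deltas=[-0.0018,-0.0018,0.03,0,0.002,0.007,-0.0018,-0.0018,0.055,0,0.002,0.007,-0.0018,-0.0018,0.0615,0,0.002,0.007,-0.0018,-0.0018,0.0615,0,0.002,0.007,-0.0018,-0.0018,0.0615,0,0.002,0.007],
)

```text
time: 105.0
eef_pos: [0.4419, 0.1901, 0.0694]
tcp_rot: [0.239, 0.971, 0.001, -0.0]
contact_force: [-0.4, -0.2, -0.3]
opening: 0.422
finger_force: 0.0
```

Run:
```python
from h import *
s=ctrl.get_state();print(s['eef_pos'],s['contact_force'])
rel([([.442,.1906,.069],ori(2.66).as_quat())])
```

```text
[0.44192544 0.19005406 0.06944463] [-0.41647833 -0.18304596 -0.34136888]
[0.0002 0.0005 0.0004] [ 0.001 -0.001 -0.001]
```

Call:
carry_out(
  deltas=[0,0,0,0,0,0,0,0,0,0,0,0,0,0,0,0,0,0,0,0,0,0,0,0,0,0,0,0,0,0],
  grip=5,
  grip_force=25,
)

```text
time: 105.62
eef_pos: [0.4417, 0.1904, 0.069]
tcp_rot: [0.239, 0.971, 0.001, -0.001]
contact_force: [-0.7, 2.9, 5.6]
opening: 0.172
finger_force: 29.2
```

Call:
carry_out(
  deltas=[0,0,0,0,0,0,0,0,0,0,0,0],
)

```text
time: 105.88
eef_pos: [0.4417, 0.1904, 0.069]
tcp_rot: [0.239, 0.971, 0.001, -0.001]
contact_force: [-0.6, 1.7, 5.9]
opening: 0.169
finger_force: 29.2
```

Run:
```python
from h import *
s=ctrl.get_state();print(s['eef_pos'],s['contact_force'],s['wrist_torque'],s['opening'])
e=R.from_quat(s['tcp_rot']).apply([1,0,0]);print('yaw',np.degrees(np.arctan2(e[1],e[0])))
```

```text
[0.44169036 0.1903578  0.06900816] [-0.59504764  1.68001798  5.87610314] [0.34367277 0.06151419 0.11122298] 0.16895969812023004
yaw 152.32635628043286
```

Call:
carry_out(
  deltas=[0,0,0,0,0,0.17,0,0,0,0,0,0.34,0,0,0,0,0,0.51,0,0,0,0,0,0.68,0,0,0,0,0,0.85],
)

```text
time: 106.5
eef_pos: [0.4415, 0.1903, 0.069]
tcp_rot: [0.62, 0.784, 0.0, -0.001]
contact_force: [-1.2, 2.3, 6.3]
opening: 0.166
finger_force: 29.3
```

Call:
carry_out(
  deltas=[0,0,0,0,0,0.17,0,0,0,0,0,0.34,0,0,0,0,0,0.51,0,0,0,0,0,0.68,0,0,0,0,0,0.85],
)

```text
time: 107.12
eef_pos: [0.4414, 0.1903, 0.069]
tcp_rot: [0.889, 0.459, -0.001, -0.001]
contact_force: [-2.1, 2.2, 8.6]
opening: 0.168
finger_force: 29.3
```

Call:
carry_out(
  deltas=[0,0,0,0,0,0.15,0,0,0,0,0,0.3,0,0,0,0,0,0.45,0,0,0,0,0,0.47,0,0,0,0,0,0.47],
)

```text
time: 107.75
eef_pos: [0.4413, 0.1904, 0.069]
tcp_rot: [0.97, 0.242, -0.001, -0.001]
contact_force: [-1.8, 3.0, 6.8]
opening: 0.171
finger_force: 29.4
```

Run:
```python
from h import *
s=ctrl.get_state();print(s['eef_pos'],s['contact_force'],s['wrist_torque'],s['opening'],s['qpos'].round(3))
e=R.from_quat(s['tcp_rot']).apply([1,0,0]);print('yaw',np.degrees(np.arctan2(e[1],e[0])))
```

```text
[0.44128197 0.19042318 0.06899582] [-1.79797956  3.0301765   6.83809612] [ 0.38403387  0.2521457  -0.04621307] 0.17116110449039124 [0.194 0.063 2.16  0.003 0.92  1.275]
yaw 27.97044100710204
```

Call:
carry_out(
  deltas=[0,0,0,0,0,0,0,0,0,0,0,0,0,0,0,0,0,0],
  grip=42,
)

```text
time: 108.12
eef_pos: [0.4403, 0.1896, 0.0673]
tcp_rot: [0.97, 0.242, -0.002, -0.001]
contact_force: [0.1, 0.3, 0.4]
opening: 0.419
finger_force: 0.0
```

Call:
carry_out(
  deltas=[0,0,-0.03,0,0,0,0,0,-0.08,0,0,0,0,0,-0.13,0,0,0,-0.04,0.02,-0.18,0,0,0,-0.08,0.05,-0.22,0,0,0],
)

```text
time: 108.75
eef_pos: [0.3957, 0.1116, 0.2859]
tcp_rot: [0.97, 0.243, -0.001, -0.001]
contact_force: [1.3, -0.6, 0.6]
opening: 0.424
finger_force: 0.0
```

Call:
carry_out(
  deltas=[-0.05,0.03,-0.03,0,0,0,-0.09,0.07,-0.04,0,0,0,-0.11,0.12,-0.04,0,0,0,-0.11,0.12,-0.04,0,0,0],
)

```text
time: 109.25
eef_pos: [0.3553, -0.0485, 0.324]
tcp_rot: [0.971, 0.238, -0.002, -0.001]
contact_force: [0.1, 0.2, -0.3]
opening: 0.418
finger_force: 0.0
```

Run:
```python
from h import *
s=ctrl.get_state();print(s['eef_pos'])
im,d=snap('top');np.save('im3.npy',im)
f=np.mean([snap('top')[0].astype(float) for _ in range(4)],0).astype(np.uint8)
degs=np.arange(0,360,3.)
best=min(((ringscan('top',f,(x,y),r,.058,degs[30:]).mean(),x,y,r) for x in np.arange(.437,.443,.0004) for y in np.arange(.187,.194,.0004) for r in(.0345,.035,.0355,.036)));print(best)
c=best[1:3];A=np.arange(-10,60,3.)
for r in(.034,.036,.037): print('tab',r,ringscan('top',f,c,r,.060,A).round(0).astype(int).tolist())
for r in(.010,.013,.016,.019): print('ptr',r,ringscan('top',f,c,r,.087,A).round(0).astype(int).tolist())
cv2.imwrite('pics/o.png',cv2.resize(f[185:222,150:198,::-1],None,fx=14,fy=14,interpolation=cv2.INTER_CUBIC))
```

```text
[ 0.35526552 -0.04849943  0.3239834 ]
(np.float32(95.61519), np.float64(0.4402000000000001), np.float64(0.1906000000000001), 0.035)
tab 0.034 [100, 96, 94, 94, 95, 95, 96, 90, 96, 111, 145, 198, 230, 179, 111, 98, 97, 96, 102, 95, 84, 88, 88, 87]
tab 0.036 [114, 129, 145, 149, 145, 135, 133, 133, 139, 138, 168, 213, 237, 182, 122, 119, 127, 118, 115, 109, 108, 113, 110, 111]
tab 0.037 [137, 160, 183, 183, 178, 164, 164, 176, 180, 177, 192, 221, 239, 195, 151, 154, 159, 146, 141, 130, 130, 135, 132, 136]
ptr 0.01 [42, 46, 50, 56, 63, 72, 88, 110, 131, 158, 180, 204, 217, 224, 218, 201, 183, 152, 120, 95, 74, 58, 47, 41]
ptr 0.013 [21, 24, 27, 32, 39, 50, 69, 88, 108, 130, 151, 168, 176, 175, 163, 140, 113, 84, 61, 47, 38, 35, 38, 42]
ptr 0.016 [41, 43, 46, 46, 49, 52, 62, 67, 77, 96, 127, 160, 188, 201, 196, 173, 140, 103, 76, 64, 67, 79, 96, 108]
ptr 0.019 [127, 128, 127, 126, 122, 113, 100, 89, 81, 89, 112, 150, 185, 209, 205, 178, 139, 112, 108, 113, 121, 132, 145, 160]
```

View pics/o.png

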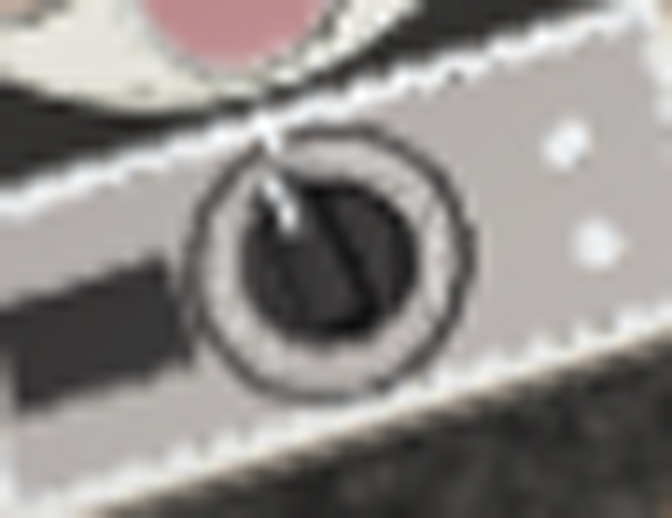

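The pointer stripe (crop (268,180)–(290,222)) now nearly faces the tab (~(270,140)). Measuring the remainder precisely.

Run:
```python
from h import *
from scipy.optimize import least_squares
f=np.mean([snap('top')[0].astype(float) for _ in range(6)],0).astype(np.float32)
np.save('f3.npy',f);f=f.astype(np.uint8);c=np.array([.4402,.1906])
for it in range(4):
    pts=[]
    for a in np.arange(0,360,5.):
        if 5<a<45: continue
        rr=np.arange(.030,.040,.0004)
        v=np.array([ringscan('top',f,c,r,.0575,[a])[0] for r in rr]);w=np.clip(v.max()*.75-v,0,None)**2
        if w.sum()>0:
            r=(rr*w).sum()/w.sum();pts.append(c+r*np.array([np.cos(np.radians(a)),np.sin(np.radians(a))]))
    pts=np.array(pts);o=least_squares(lambda v:np.linalg.norm(pts-v[:2],axis=1)-v[2],[*c,.035],loss='soft_l1',f_scale=.0005);c=o.x[:2]
print(o.x,np.abs(o.fun).mean())
A=np.arange(10,42,1.)
for z in(.0585,.060):
  for r in(.0345,.0355,.0365):
    v=ringscan('top',f,c,r,z,A);w=np.clip(v-(v.min()+.35*(v.max()-v.min())),0,None);print('tab',z,r,((A*w).sum()/w.sum()).round(1))
# pointer PCA on plane z=.087
g=np.arange(-.024,.024,.0005);X,Y=np.meshgrid(g,g);q=w2p('top',np.c_[c[0]+X.ravel(),c[1]+Y.ravel(),np.full(X.size,.087)]).astype(np.float32)
gray=cv2.cvtColor(f,cv2.COLOR_RGB2GRAY).astype(np.float32)
v=cv2.remap(gray,q[:,0].reshape(X.shape),q[:,1].reshape(X.shape),cv2.INTER_CUBIC)
ang=np.degrees(np.arctan2(Y,X));rad=np.hypot(X,Y);m=(rad<.019)&(rad>.005)&(abs(ang-28)<40);w=np.clip(v-110,0,None)*m
mx,my=(X*w).sum()/w.sum(),(Y*w).sum()/w.sum();C=np.cov(np.c_[X.ravel(),Y.ravel()].T,aweights=w.ravel());e=np.linalg.eigh(C)[1][:,1]
print('ptr centroid',mx,my,np.degrees(np.arctan2(my,mx)),'axis',np.degrees(np.arctan2(e[1],e[0]))%180)
```

```text
Traceback (most recent call last):
  File "h.py", line 94, in ringscan
    P=np.c_[c[0]+r*np.cos(a),c[1]+r*np.sin(a),np.full(len(a),z)];q=w2p(n,P).astype(np.float32)
                                                                   ~~~^^^^^
  File "h.py", line 90, in w2p
    m=ctrl.camera_model(n);K=np.array(m['intrinsics']);E=np.array(m['extrinsics']);p=np.atleast_2d(P)@E[:3,:3].T+E[:3,3]
ValueError: time passes only in moves, steps and waits
```

```bash
sed -i 's/^def w2p/from functools import lru_cache\n@lru_cache\ndef cm(n): return ctrl.camera_model(n)\ndef w2p/; /^def w2p/,$ s/m=ctrl.camera_model(n)/m=cm(n)/' h.py
python3 - <<'E'
from h import *
from scipy.optimize import least_squares
f=np.load('f3.npy').astype(np.uint8);c=np.array([.4402,.1906])
for it in range(4):
    pts=[]
    aa=np.arange(0,360,5.);aa=aa[(aa<5)|(aa>45)];rr=np.arange(.030,.040,.0004)
    V=np.array([ringscan('top',f,c,r,.0575,aa) for r in rr])
    for a,v in zip(np.radians(aa),V.T):
        w=np.clip(v.max()*.75-v,0,None)**2
        if w.sum()>0: pts.append(c+(rr*w).sum()/w.sum()*np.array([np.cos(a),np.sin(a)]))
    pts=np.array(pts);o=least_squares(lambda v:np.linalg.norm(pts-v[:2],axis=1)-v[2],[*c,.035],loss='soft_l1',f_scale=.0005);c=o.x[:2]
print(o.x,np.abs(o.fun).mean())
A=np.arange(10,42,1.)
for z in(.0585,.060):
  for r in(.0345,.0355,.0365):
    v=ringscan('top',f,c,r,z,A);w=np.clip(v-(v.min()+.35*(v.max()-v.min())),0,None);print('tab',z,r,((A*w).sum()/w.sum()).round(1))
g=np.arange(-.024,.024,.0005);X,Y=np.meshgrid(g,g);q=w2p('top',np.c_[c[0]+X.ravel(),c[1]+Y.ravel(),np.full(X.size,.087)]).astype(np.float32)
gray=cv2.cvtColor(f,cv2.COLOR_RGB2GRAY).astype(np.float32)
v=cv2.remap(gray,q[:,0].reshape(X.shape),q[:,1].reshape(X.shape),cv2.INTER_CUBIC)
ang=np.degrees(np.arctan2(Y,X));rad=np.hypot(X,Y);m=(rad<.019)&(rad>.005)&(abs(ang-28)<40);w=np.clip(v-110,0,None)*m
mx,my=(X*w).sum()/w.sum(),(Y*w).sum()/w.sum();C=np.cov(np.c_[X.ravel(),Y.ravel()].T,aweights=w.ravel());e=np.linalg.eigh(C)[1][:,1]
print('ptr centroid',mx,my,np.degrees(np.arctan2(my,mx)),'axis',np.degrees(np.arctan2(e[1],e[0]))%180)
s=ctrl.get_state();print(s['time'])
E
```

```text
[0.44023263 0.19090898 0.0352217 ] 0.00048658960030986237
tab 0.0585 0.0345 25.2
tab 0.0585 0.0355 25.0
tab 0.0585 0.0365 24.9
tab 0.06 0.0345 24.8
tab 0.06 0.0355 24.6
tab 0.06 0.0365 24.5
ptr centroid 0.01101196322351258 0.006932092933571686 32.19064625957317 axis 53.06489614072727
109.8
```

Run:
```python
from h import *
O=ori(np.radians(28.0))
plan([([.40,.13,.26],O),([.4414,.1904,.16],O),([.4414,.1904,.10],O)],settle=2)
```

```text
[0.03, -0.033, 0.016, -0.001, 0.001, 0.0, 0.061, -0.067, 0.032, -0.001, 0.001, 0.001, 0.091, -0.1, 0.048, -0.002, 0.002, 0.001, 0.122, -0.133, 0.064, -0.003, 0.002, 0.002, 0.143, -0.144, 0.097, -0.003, 0.002, 0.002]
[0.022, -0.011, 0.033, 0.0, 0.0, 0.0, 0.043, -0.023, 0.067, 0.0, 0.0, 0.0, 0.043, -0.023, 0.097, 0.0, 0.0, 0.0, 0.043, -0.023, 0.127, 0.0, 0.0, 0.0, 0.043, -0.023, 0.127, 0.0, 0.0, 0.0]
[0.0, 0.0, 0.0, 0.0, 0.0, 0.0]
```

Call:
carry_out(
  deltas=[0.03,-0.033,0.016,0,0,0,0.061,-0.067,0.032,0,0,0,0.091,-0.1,0.048,-0.002,0.002,0,0.122,-0.133,0.064,-0.003,0.002,0.002,0.143,-0.144,0.097,-0.003,0.002,0.002],
)

```text
time: 110.42
eef_pos: [0.415, 0.1514, 0.228]
tcp_rot: [0.97, 0.243, 0.002, 0.0]
contact_force: [-0.9, -0.4, -0.7]
opening: 0.413
finger_force: 0.0
```

Call:
carry_out(
  deltas=[0.022,-0.011,0.033,0,0,0,0.043,-0.023,0.067,0,0,0,0.043,-0.023,0.09,0,0,0,0.043,-0.023,0.12,0,0,0,0.043,-0.023,0.12,0,0,0],
)

```text
time: 111.05
eef_pos: [0.4391, 0.1891, 0.1046]
tcp_rot: [0.97, 0.241, -0.003, 0.0]
contact_force: [0.0, -0.0, 0.4]
opening: 0.427
finger_force: 0.0
```

Call:
carry_out(
  deltas=[0,0,0,0,0,0,0,0,0,0,0,0],
)

```text
time: 111.3
eef_pos: [0.4424, 0.1895, 0.1088]
tcp_rot: [0.971, 0.241, 0.001, 0.0]
contact_force: [-0.1, 0.0, 0.2]
opening: 0.42
finger_force: 0.0
```

Run:
```python
from h import *
print(ctrl.get_state()['eef_pos'])
rel([([.4414,.1904,.069],ori(np.radians(28.0)).as_quat())])
```

```text
[0.4423644  0.18947455 0.10878069]
[-0.0005 -0.0013  0.0398] [ 0.001 -0.003 -0.002]
```

Call:
carry_out(
  deltas=[-0.0005,-0.0013,0.025,0,-0.003,-0.002,-0.0005,-0.0013,0.038,0,-0.003,-0.002,-0.0005,-0.0013,0.038,0,-0.003,-0.002,-0.0005,-0.0013,0.038,0,-0.003,-0.002],
)

```text
time: 111.8
eef_pos: [0.4408, 0.1902, 0.0699]
tcp_rot: [0.97, 0.242, -0.001, 0.001]
contact_force: [-0.8, -0.4, -0.2]
opening: 0.422
finger_force: 0.0
```

Call:
carry_out(
  deltas=[0,0,0,0,0,0,0,0,0,0,0,0,0,0,0,0,0,0,0,0,0,0,0,0,0,0,0,0,0,0],
  grip=5,
)

```text
time: 112.42
eef_pos: [0.4409, 0.1902, 0.07]
tcp_rot: [0.97, 0.242, -0.001, 0.001]
contact_force: [-0.9, -0.9, 5.4]
opening: 0.166
finger_force: 28.8
```

Call:
carry_out(
  deltas=[0,0,0,0,0,0,0,0,0,0,0,0],
)

```text
time: 112.68
eef_pos: [0.4409, 0.1902, 0.07]
tcp_rot: [0.97, 0.242, -0.001, 0.001]
contact_force: [-0.9, -0.6, 5.4]
opening: 0.169
finger_force: 28.8
```

Run:
```python
from h import *
s=ctrl.get_state();print(s['eef_pos'],s['contact_force'],s['wrist_torque'],s['opening'])
e=R.from_quat(s['tcp_rot']).apply([1,0,0]);print('yaw',np.degrees(np.arctan2(e[1],e[0])))
```

```text
[0.44086969 0.19020421 0.06997652] [-0.9422807  -0.56273424  5.38819722] [-0.0393732   0.2106638  -0.04653179] 0.16898491439992308
yaw 28.003931606349017
```

Turn the last 3.2° (0.056 rad) and check.

Call:
carry_out(
  deltas=[0,0,0,0,0,0.03,0,0,0,0,0,0.057,0,0,0,0,0,0.057,0,0,0,0,0,0.057],
)

```text
time: 113.18
eef_pos: [0.4408, 0.1902, 0.07]
tcp_rot: [0.977, 0.214, -0.001, 0.001]
contact_force: [-0.8, -1.1, 5.8]
opening: 0.168
finger_force: 28.9
```

Run:
```python
from h import *
s=ctrl.get_state();e=R.from_quat(s['tcp_rot']).apply([1,0,0]);print('yaw',np.degrees(np.arctan2(e[1],e[0])),s['wrist_torque'])
```

```text
yaw 24.730761982288186 [-0.08801116  0.13942896 -0.02995581]
```

Call:
carry_out(
  deltas=[0,0,0,0,0,0,0,0,0,0,0,0,0,0,0,0,0,0],
  grip=42,
)

```text
time: 113.55
eef_pos: [0.4398, 0.19, 0.0686]
tcp_rot: [0.977, 0.214, -0.002, 0.001]
contact_force: [0.4, -0.1, -0.5]
opening: 0.421
finger_force: 0.0
```

Call:
carry_out(
  deltas=[0,0,-0.03,0,0,0,0,0,-0.08,0,0,0,0,0,-0.13,0,0,0,-0.04,0.02,-0.18,0,0,0,-0.08,0.05,-0.22,0,0,0],
)

```text
time: 114.18
eef_pos: [0.3907, 0.1154, 0.2874]
tcp_rot: [0.977, 0.215, -0.001, 0.001]
contact_force: [1.4, -0.4, 0.9]
opening: 0.427
finger_force: 0.0
```

Call:
carry_out(
  deltas=[-0.05,0.03,-0.03,0,0,0,-0.09,0.07,-0.04,0,0,0,-0.11,0.12,-0.04,0,0,0,-0.11,0.12,-0.04,0,0,0],
)

```text
time: 114.68
eef_pos: [0.3413, -0.0422, 0.326]
tcp_rot: [0.978, 0.21, -0.001, 0.001]
contact_force: [0.0, 0.6, -0.4]
opening: 0.415
finger_force: 0.0
```

Run:
```python
from h import *
f=np.mean([snap('top')[0].astype(float) for _ in range(4)],0).astype(np.uint8);rings(f)
_,_,W=blobs()
g=cv2.resize(f[125:225,125:225,::-1],None,fx=5,fy=5,interpolation=cv2.INTER_CUBIC)
k=cv2.resize(f[190:217,160:187,::-1],None,fx=10,fy=10,interpolation=cv2.INTER_CUBIC)
out=np.zeros((500,775,3),np.uint8);out[:,:500]=g;out[:270,503:773]=k;cv2.imwrite('pics/p.png',out)
```

```text
dish r 0.0619 phi -0.9 xy 0.0619 -0.001 205
dish r 0.0635 phi -61.7 xy 0.0301 -0.0559 244
dish r 0.0614 phi 62.4 xy 0.0284 0.0544 317
dish r 0.0035 phi -175.6 xy -0.0035 -0.0003 330
dish r 0.0659 phi -121.3 xy -0.0343 -0.0563 261
dish r 0.0649 phi 122.5 xy -0.0348 0.0547 242
dish r 0.0652 phi -178.5 xy -0.0652 -0.0017 347
```

View pics/p.png

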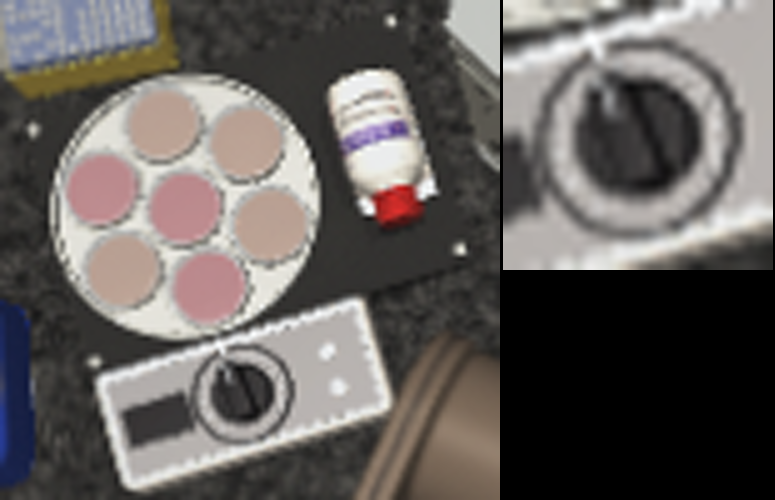

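Everything is loaded: seven dishes in one layer, the bottle lying in its cradle, and the pointer (inset ~(605,95)) facing the tab (~(597,48)). No dishes are left on the pad. I'm handing in.

```bash
python3 -c "
from plant import ctrl
print(ctrl.sign_off())"
```

```text
the job is handed in; nothing more can be done
None
```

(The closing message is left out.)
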